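# Knock out the glued spice-box tiers and build the tower

### The job

Every pale wooden tier in the glue-up block is stuck: push each one out from behind, with the red-handled push stick through the hole in the back of its pocket, until it stands free on the ledge in front; do not work on a tier with the fingers while it is still in its pocket. Build the spice tower squarely in the stacking jig: the dark foot flat on the jig floor, all the tiers upright on top of it in any order, and last the lid, its plug fully home in the top tier. Lay the push stick back in its rest and leave the other wares where they are.

Things in the scene. Friction and masses are not known exactly. Their poses are not given: they have to be found in the camera images.
- block: Glue-up block of brown wood, fixed, 240 mm wide (y), 150 deep (x). Origin: on the table below the middle of its back face; x is the push direction, from the back face (turned to the robot) to the open front; z up. Floor at z 26 mm. Three pockets, x 10 to 70 mm, 49 mm wide, centred at y -80, 0, +80 mm. Roof over them from z 59 to 71 mm, brass studs on it up to z 82.
- ledge (a point): Middle of the bare ledge in front of the pockets (block x 106, y 0, z 26 mm): the pocket floor runs on level from block x 70 to 142 mm, over the full width, and ends in a lip 10 mm high. A tier is quite out of its pocket when its origin is beyond block x 98 mm.
- hole_a (a point): Centre of the access hole in the back face of pocket a (block y -80, z 41 mm). Each hole is 30 mm wide, from z 26 to 59 mm, through a 10 mm wall; the tier starts right behind that wall. A sprung cork pad in the roof holds the tier by friction: 6 to 13 N push it along; it lets go after some 41 mm.
- hole_b (a point): The same for pocket b (block y 0).
- hole_c (a point): The same for pocket c (block y +80 mm).
- tier_a: Small open-topped box of pale wood, 56 mm (its x) by 46 mm (its y) and 30 mm high, walls and bottom 5 mm, about 90 g. Origin: centre of its underside, z up. It may be absent. If present it starts wedged in the y = -80 mm pocket of the block, its x along the block's x and its origin at x 38, z 26 mm of the block. All tiers are alike, and the same either way round.
- tier_b: Small open-topped box of pale wood, 56 mm (its x) by 46 mm (its y) and 30 mm high, walls and bottom 5 mm, about 90 g. Origin: centre of its underside, z up. It may be absent. If present it starts wedged in the middle (y = 0) pocket of the block, its x along the block's x and its origin at x 38, z 26 mm of the block. All tiers are alike, and the same either way round.
- tier_c: Small open-topped box of pale wood, 56 mm (its x) by 46 mm (its y) and 30 mm high, walls and bottom 5 mm, about 90 g. Origin: centre of its underside, z up. It may be absent. If present it starts wedged in the y = +80 mm pocket of the block, its x along the block's x and its origin at x 38, z 26 mm of the block. All tiers are alike, and the same either way round.
- foot: Foot of the tower: solid dark wooden slab 56 (x) by 46 (y) by 30 mm high, 100 g, lying flat on the table to the left. Origin: centre of its underside, z up. Same either way round.
- lid: Lid of the tower: dark plate 56 (x) by 46 (y) by 10 mm; below it a plug 38 by 28 by 5 mm that enters a tier's open top with 4 mm play all round; on top a pale grip bar 40 (x) by 18 (y) by 36 mm. Origin: centre of the plug's underside, z up (plate z 5 to 15, bar z 15 to 51 mm). It stands on its plug on the table. Home, it is 25 mm above the tier's origin. 70 g.
- stick: Push stick (drift): red square handle 70 by 24 by 24 mm with a pale round dowel, 16 mm thick and 90 mm long, on its front end. Origin: centre of the handle; x along the stick towards the dowel, whose end is at x 125 mm; balance point near x 25 mm. 80 g. It starts in its rest, level, dowel pointing away from the robot.
- rest: Rest of the push stick, fixed: dark board 170 by 56 by 8 mm with two notched saddles up to 42 mm wide: at x -30 to -10 mm under the handle (notch 30 mm wide, floor at z 34 mm) and at x 75 to 95 mm under the dowel (notch 24 mm wide, floor at z 38 mm); notches 12 mm deep. Origin: on the table; x along the stick, towards the dowel's end.
- cradle (a point): Where the stick's origin lies when the stick is in its rest (46 mm above the rest's origin, x of the stick along x of the rest).
- jig: Stacking jig of plywood, fixed: base plate 110 by 100 mm, 6 mm thick (its top, z 6 mm, is the jig floor). Pocket 62 mm in x by 52 mm in y, origin at its centre on the table. Walls at both x ends, up to z 72 mm, flared 5 mm outwards above z 60; the y sides are open for the fingers but for corner lips, which leave a gap 54 mm wide. The parts go in with their x along the jig's x, either way round.
- mill_dark: Bystander, leave alone: dark pepper mill, 130 mm high, 52 mm thick.
- mill_light: Bystander, leave alone: pale pepper mill, 130 mm high, 52 mm thick.
- spoon: Bystander, leave alone: wooden spoon lying flat.
- spatula: Bystander, leave alone: wooden spatula lying flat.
- bowl: Bystander, leave alone: wooden bowl, 90 mm across.
- jar: Bystander, leave alone: amber glass jar, 90 mm high.

How it is judged:
On the way, in this order (a step that is already met when the one before it is completed fails the run):
1. the push stick has pushed a tier forward in its pocket (((contact force between stick and tier_a above 1 N and x of tier_a in the frame of block above 0.05 m) or (contact force between stick and tier_b above 1 N and x of tier_b in the frame of block above 0.05 m) or (contact force between stick and tier_c above 1 N and x of tier_c in the frame of block above 0.05 m))).
2. every tier is out of its pocket ((x of tier_a in the frame of block above 0.096 m or horizontal distance between tier_a and jig below 0.05 m) and (x of tier_b in the frame of block above 0.096 m or horizontal distance between tier_b and jig below 0.05 m) and (x of tier_c in the frame of block above 0.096 m or horizontal distance between tier_c and jig below 0.05 m)), for 0.1 s.
3. foot on the jig floor and all tiers squarely on it (horizontal distance between each of foot, tier_a, tier_b, tier_c and jig below 0.006 m and angle between the x axis of each of foot, tier_a, tier_b, tier_c and the x axis of jig, either way round below 0.12 rad and angle between each of foot, tier_a, tier_b, tier_c's own z axis and vertical below 0.06 rad and z of foot in the frame of jig below 0.01 m and z of each of tier_a, tier_b, tier_c in the frame of foot above 0.027 m), for 0.2 s.
4. lid home on the top tier (horizontal distance between lid and jig below 0.006 m and angle between the x axis of lid and the x axis of jig, either way round below 0.12 rad and angle between lid's own z axis and vertical below 0.06 rad and z of lid in the frame of tier_a above 0.021 m and z of lid in the frame of tier_b above 0.021 m and z of lid in the frame of tier_c above 0.021 m and (z of lid in the frame of tier_a between 0.021 and 0.0285 m or z of lid in the frame of tier_b between 0.021 and 0.0285 m or z of lid in the frame of tier_c between 0.021 and 0.0285 m)), for 0.2 s.
At the end, for the whole second after the job is handed in: Foot on the jig floor, every present tier on it, lid on top with its plug in (25 mm above the top tier's origin, within 3.5); each within 6 mm and 0.12 rad of the jig's centre and direction, upright within 0.06 rad; stick in its rest within 15 mm, 0.15 rad; all at rest (all of step 3 and all of step 4 and distance between stick and cradle below 0.015 m and angle between the x axis of stick and the x axis of rest, either way round below 0.15 rad and linear speed of each of stick, foot, lid, tier_a, tier_b, tier_c below 0.02 m/s); the robot touches nothing.
It fails at once if fingers push or pull a tier that is still 15 mm or more inside its pocket ((contact force between the fingers and tier_a above 1 N and x of tier_a in the frame of block between 0 and 0.083 m and y of tier_a in the frame of block between -0.12 and 0.12 m and z of tier_a in the frame of block below 0.035 m) or (contact force between the fingers and tier_b above 1 N and x of tier_b in the frame of block between 0 and 0.083 m and y of tier_b in the frame of block between -0.12 and 0.12 m and z of tier_b in the frame of block below 0.035 m) or (contact force between the fingers and tier_c above 1 N and x of tier_c in the frame of block between 0 and 0.083 m and y of tier_c in the frame of block between -0.12 and 0.12 m and z of tier_c in the frame of block below 0.035 m)).
It fails at once if another ware on the table is moved more than 4 cm (distance of any of mill_dark, mill_light, spoon, spatula, bowl, jar from where it was at the start of the episode above 0.04 m).
Of tier_a, tier_b, tier_c only 2 to 3 are there at a start; the rules pass over those that are not, and their reading is None.
At some moment in a run one of foot, lid may be knocked a few centimetres aside while the robot is not near it.
It also fails if it takes over 210 s, if anything falls off the work surface, if the arm or the gripper's body presses on something with over 40 N, if the wrist force passes 120 N, or if a joint passes its speed limit or range.

### The arm

A 6-joint arm with a two-finger parallel gripper is mounted at the origin on the work surface. World frame = base frame: x ahead of the robot, y to its left, z up, the work surface at z = 0. Lengths are in m, angles in rad, forces in N, time in s.
With the tool pointing down it reaches from about 0.375 to 0.9 m from the base axis. Payload 3.1 kg.
Tool frame: the origin (TCP) lies at the very end of the fingers, on their centre line; the grasp point (between the pads) lies 19 mm behind it (robot.hold_point_z is the z of the grasp point in the tool frame, in m); z points along the fingers, y is the direction in which the jaws open and shut (so a half turn about z gives the same grasp; the last joint's range is limited). The gripper opens to 87 mm and grips with 3 to 60 N. Pads are 19 mm wide; open, the fingers measure 117 mm over their backs; the gripper's body (75 mm by 190 mm) begins 51 mm behind the grasp point.
Start: joints at [-1.353, 0.527, 1.433, -0, 1.181, -0.178], TCP at [0.241, -0.577, 0.223] pointing down, gripper open.
Joint ranges: [-3.08, 3.08], [-0.75, 2.2], [0.22, 2.44], [-1.43, 4.57], [0, 2.65], [-2.85, 2.85]. Speed limits (rad/s): [2.79, 2.79, 3.14, 3.14, 3.14, 3.14].

### API

Orientations are given as a unit quaternion [x, y, z, w].
In Python, from rig import robot, viewer, spotter gives the robot as it stands.
- The arm moves only by the shell command python3 -m crank 'ROWS' [FORCE]. ROWS is text: rows parted by semicolons, each of 7 numbers parted by spaces: the turn, a rotation vector about the tool's x, y, z in units of 5 degrees (1.0 is 5 degrees), then the shift along the tool's x, y, z in units of 40 mm (1.0 is 40 mm), then the gripper's target within -1 to 1 (shut at 1, half-way at 0, fully open at -1). A call has 1 to 5 rows; each row shifts and turns the pose as measured when the row begins, along the tool's axes as they then stand; what a row does not reach is not made up. A row lasts 1/8 s, in which the tool goes at most 62.5 mm and 10.7 degrees, less where a joint would pass 70% of its speed; a pose out of reach is approached as far as the arm can. A call is refused whole if a number of a shift passes 1 or a number of a turn 1, either way. A call with a gripper value outside its range is refused whole. The fingers move at their own pace and stop on an object; FORCE is the grip in N (left out, the last holds). Time passes only in rows, so rows that do not move let the fingers close. It gives the time, the measured TCP pose, the force and the opening at its end, in the units of the state.
- robot.get_obs(): the state, without advancing time (a new reading comes with each control period).
- viewer.camera(name): name is "scene" or "top" or "wrist"; returns a dict with "img" (384x512x3 uint8, red, green, blue), "camera_matrix" (3x3 intrinsics, pixels), "xyz" and "attitude" of the camera in the world. Camera axes: x right, y down, z forward; pixel columns grow to the right and rows downward; lengths in m; the calibration is good to about 2 mm. The wrist camera is an equidistant fisheye: a pixel r from the principal point sees the ray r / f radians off the axis. A picture is of the moment at which its call begins. There is no depth.
- robot.hand_in(): hands the job in, once; it reports no verdict.
Trained networks look in a picture, given as the dict that the camera call returned (one of the last four; its "shot" number tells which), for a name from the list of things; names that differ only in an ending like _2 or _b are one class to them, and where a whole thing is asked for, a point or a joint stands for the part that bears it (a point fixed in the world has none). Each returns a list of dicts, best first, with "score" (0 to 1); they miss things now and then, are a little off and sometimes report something else, mostly with a low value. They report only what shows in the picture. A call takes as long as a camera call.
- spotter.boxes_of(name, picture): "at" ([x, y, z] in m, in the coordinates of the camera as it stood for that picture, good to about 4 mm: the middle of the surface that is visible of it).
The state is a dict: "time": time; "q": joint angles; "joint_velocities": joint speeds; "joint_torque": joint torques, N m; "position": TCP position; "tool_rot": TCP orientation; "ft_force": force on the tool from outside, world axes, zero at the start; "moment": the same for the moment, N m; "grip_width": finger opening in m.
Only numpy, scipy, OpenCV 4.12 (cv2) and the standard library are available. Lean on these libraries where they do the work, as an engineer would, in place of code of your own. Each camera call takes 0.05 s, during which the arm holds its last target.

## Working session

There is one attempt and no reset: what is moved stays moved. The work goes in short steps, Python scripts to look and compute and a shell command to move; the robot and the scene stay as the last step left them, time stands still between calls to the robot, and variables do not carry over. Pictures are saved under pics/ and viewed, and the job is handed in when it is done.

I'll start by looking at the state and the cameras.

```bash
ls -la; mkdir -p pics
python3 - <<'E'
from rig import robot, viewer, spotter
import cv2
print(robot.get_obs()); print(robot.hold_point_z)
for n in ("scene","top","wrist"):
    p=viewer.camera(n); cv2.imwrite(f"pics/{n}0.png",p["img"][:,:,::-1]); print(n,{k:v for k,v in p.items() if k!="img"})
E
```

```text
total 12
drwxr-xr-x  3 agent agent 4096 Dec  6 21:39 .
drwxr-xr-x 23 root  root  4096 Dec  6 21:39 ..
drwxr-xr-x  2 agent agent 4096 Dec  6 21:39 pics
{'time': 0.0, 'q': array([-1.35348903e+00,  5.28461287e-01,  1.43390292e+00, -1.12860390e-05,
        1.18139342e+00, -1.78490298e-01]), 'joint_velocities': array([-9.36818826e-04,  5.42346103e-04, -3.88531908e-04, -1.61671839e-03,
        1.56508045e-03,  7.45297570e-05]), 'joint_torque': array([-2.01162334e-04, -4.40045035e+01, -1.76589310e+01,  6.32855552e-02,
        5.84521727e-02, -1.53975193e-04]), 'position': array([ 0.24083422, -0.57594047,  0.22157444]), 'tool_rot': array([ 9.80480862e-01,  1.96611566e-01, -2.62253764e-05, -1.08218148e-03]), 'ft_force': array([-0.27028429,  0.26895621,  0.08898313]), 'moment': array([-0.01387001,  0.05808054,  0.00847052]), 'grip_width': 0.08718521713170102}
-0.0187
scene {'camera_matrix': array([[353.52115751,   0.        , 256.61614062],
       [  0.        , 353.52115751, 184.91972224],
       [  0.        ,   0.        ,   1.        ]]), 'xyz': array([1.26988845, 0.05223514, 0.88893945]), 'attitude': array([ 0.64167406,  0.68789982, -0.24274425, -0.23690392]), 'shot': 1}
top {'camera_matrix': array([[459.90975852,   0.        , 260.26883528],
       [  0.        , 459.90975852, 186.45093314],
       [  0.        ,   0.        ,   1.        ]]), 'xyz': array([0.46629488, 0.02576925, 1.62897735]), 'attitude': array([ 0.70911772, -0.7037594 ,  0.03377076, -0.02709776]), 'shot': 2}
wrist {'camera_matrix': array([[297.31863964,   0.        , 255.60313543],
       [  0.        , 297.31863964, 192.6864423 ],
       [  0.        ,   0.        ,   1.        ]]), 'xyz': array([ 0.3121107 , -0.54751259,  0.38386048]), 'attitude': array([ 0.82392187, -0.54853925, -0.07973708,  0.11789588]), 'shot': 3}
```

View pics/scene0.png

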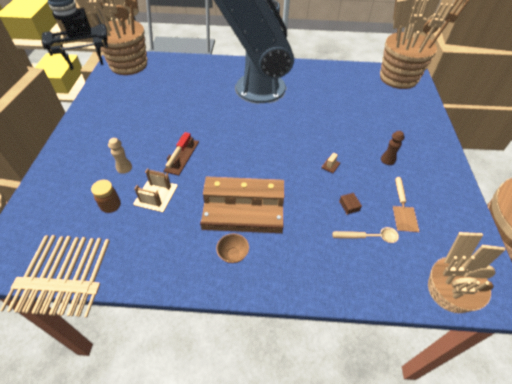

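View pics/top0.png

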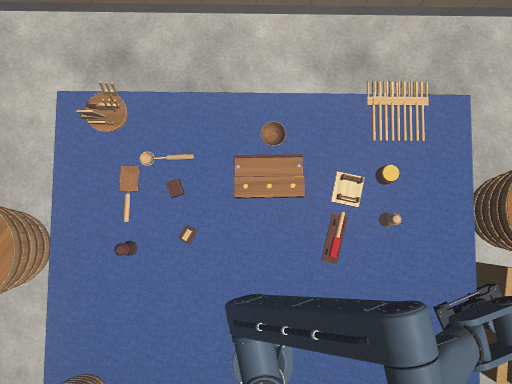

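View pics/wrist0.png

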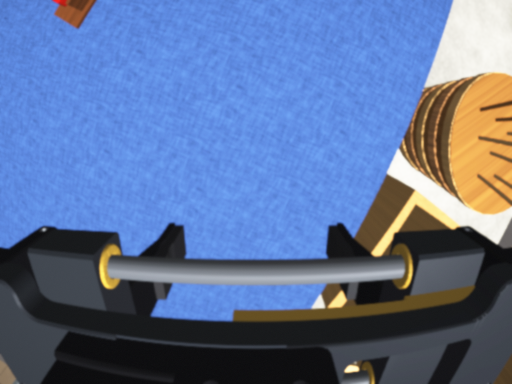

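```bash
cat > h.py <<'E'
import numpy as np, cv2
from scipy.spatial.transform import Rotation as R
from rig import robot, viewer, spotter
def ray(p,u,v):
    K=p["camera_matrix"]; a=(u-K[0,2])/K[0,0]; b=(v-K[1,2])/K[1,1]
    if p.get("fish"):
        r=np.hypot(a,b); d=np.array([a/r*np.sin(r),b/r*np.sin(r),np.cos(r)]) if r>1e-9 else np.array([0,0,1.])
    else: d=np.array([a,b,1.])
    return R.from_quat(p["attitude"]).apply(d)
def onz(p,u,v,z):
    d=ray(p,u,v); o=p["xyz"]; return o+d*(z-o[2])/d[2]
def proj(p,P):
    P=np.atleast_2d(P); c=R.from_quat(p["attitude"]).inv().apply(P-p["xyz"]); K=p["camera_matrix"]
    if p.get("fish"):
        r=np.hypot(c[:,0],c[:,1]); t=np.arctan2(r,c[:,2]); s=t/np.maximum(r,1e-9); xy=c[:,:2]*s[:,None]
    else: xy=c[:,:2]/c[:,2:]
    return xy*K[0,0]+K[:2,2]
def cam(n,save=None):
    p=viewer.camera(n); p["fish"]=(n=="wrist")
    if save: cv2.imwrite(f"pics/{save}.png",p["img"][:,:,::-1])
    return p
def spot(p,name):
    q={k:v for k,v in p.items() if k!="fish"}
    return [(round(float(d["score"]),2),np.round(R.from_quat(p["attitude"]).apply(d["at"])+p["xyz"],4)) for d in spotter.boxes_of(name,q)]
def crop(p,c,half,scale,name):
    u,v=int(c[0]),int(c[1]); i=p["img"][max(0,v-half):v+half,max(0,u-half):u+half,::-1]
    cv2.imwrite(f"pics/{name}.png",cv2.resize(i,None,fx=scale,fy=scale,interpolation=cv2.INTER_CUBIC))
    return max(0,u-half),max(0,v-half)
def st():
    o=robot.get_obs(); print("t",round(o["time"],2),"pos",np.round(o["position"],4),"w",round(o["grip_width"],4),"F",np.round(o["ft_force"],1)); Rm=R.from_quat(o["tool_rot"]).as_matrix(); print("tool x",np.round(Rm[:,0],3),"y",np.round(Rm[:,1],3),"z",np.round(Rm[:,2],3),"q",np.round(o["q"],2)); return o
def go(target,Rt=None):
    "delta in tool axes units: translation/0.04, rotvec /5deg"
    o=robot.get_obs(); r=R.from_quat(o["tool_rot"])
    d=r.inv().apply(np.array(target)-o["position"])/0.04
    rv=np.zeros(3)
    if Rt is not None: rv=(r.inv()*Rt).as_rotvec()/np.deg2rad(5)
    print("shift units",np.round(d,2),"turn units",np.round(rv,2)); return d,rv
def down(yaw,):
    "tool z down, tool y axis along world yaw angle"
    z=np.array([0,0,-1.]); y=np.array([np.cos(yaw),np.sin(yaw),0]); x=np.cross(y,z); return R.from_matrix(np.c_[x,y,z])
E
python3 - <<'E'
from h import *
s=cam("scene"); t=cam("top")
for n in "block tier_a foot lid stick rest jig mill_dark mill_light spoon spatula bowl jar".split():
    print(n,"S",spot(s,n)[:3],"T",spot(t,n)[:3])
print(crop(t,(268,177),50,8,"ct_block")); print(crop(s,(243,204),50,8,"cs_block"))
E
```

```text
block S [(0.58, array([ 0.6424, -0.0209,  0.0333])), (0.3, array([ 0.7796, -0.0302,  0.0189]))] T [(0.76, array([ 0.638 , -0.0178,  0.0354]))]
tier_a S [(0.65, array([ 0.6338, -0.0975,  0.0421])), (0.64, array([ 0.6303, -0.0179,  0.0402])), (0.61, array([ 0.5073, -0.4291,  0.071 ]))] T [(0.68, array([ 0.6391, -0.0194,  0.0372])), (0.22, array([ 0.4326, -0.2431,  0.009 ]))]
foot S [(0.86, array([0.6042, 0.3034, 0.0286]))] T [(0.53, array([0.5966, 0.3087, 0.0312])), (0.37, array([0.6169, 0.4744, 0.0053]))]
lid S [(0.62, array([ 0.6644, -0.4209,  0.0652])), (0.57, array([ 0.505 , -0.4276,  0.0714])), (0.5, array([0.4482, 0.2641, 0.0177]))] T [(0.68, array([0.4383, 0.2632, 0.0128]))]
stick S [(0.64, array([ 0.4254, -0.2495,  0.0553])), (0.53, array([ 0.6416, -0.0192,  0.0333]))] T []
rest S [(0.61, array([ 0.4538, -0.2462,  0.0124]))] T [(0.87, array([ 0.4306, -0.2403,  0.0077]))]
jig S [(0.65, array([ 0.6107, -0.2938,  0.0158]))] T [(0.91, array([ 0.5975, -0.2929,  0.0064]))]
mill_dark S [(0.72, array([0.4019, 0.456 , 0.0737]))] T [(0.68, array([0.3853, 0.4561, 0.0913])), (0.28, array([ 0.6364, -0.0181,  0.0389]))]
mill_light S [(0.78, array([ 0.5036, -0.4285,  0.0686])), (0.61, array([ 0.7804, -0.0284,  0.0172])), (0.55, array([0.4027, 0.4592, 0.0712]))] T [(0.54, array([ 0.4905, -0.4204,  0.0872]))]
spoon S [(0.85, array([0.7067, 0.3512, 0.0186]))] T [(0.65, array([ 0.4219, -0.2456,  0.058 ])), (0.62, array([0.7056, 0.3777, 0.0091]))]
spatula S [(0.56, array([0.6197, 0.4743, 0.0021]))] T [(0.77, array([0.6163, 0.4801, 0.0028]))]
bowl S [(0.71, array([ 0.7787, -0.0295,  0.0159]))] T [(0.58, array([ 0.7955, -0.0321,  0.0179]))]
jar S [(0.9, array([ 0.6637, -0.4158,  0.0637])), (0.29, array([ 0.4493, -0.2481,  0.0127]))] T [(0.85, array([ 0.648 , -0.4223,  0.0875]))]
(218, 127)
(193, 154)
```

View pics/ct_block.png

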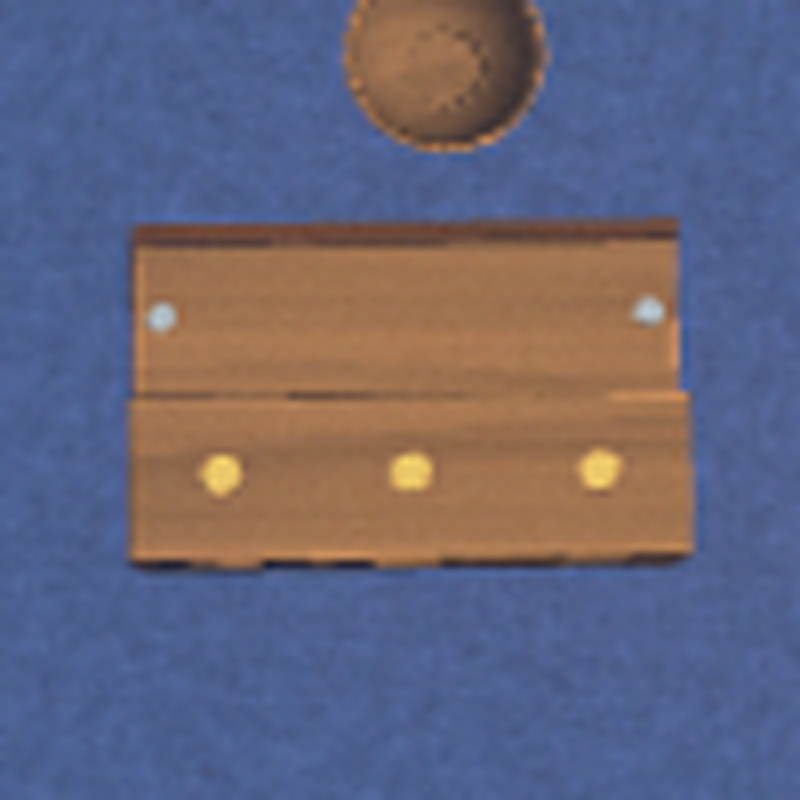

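View pics/cs_block.png

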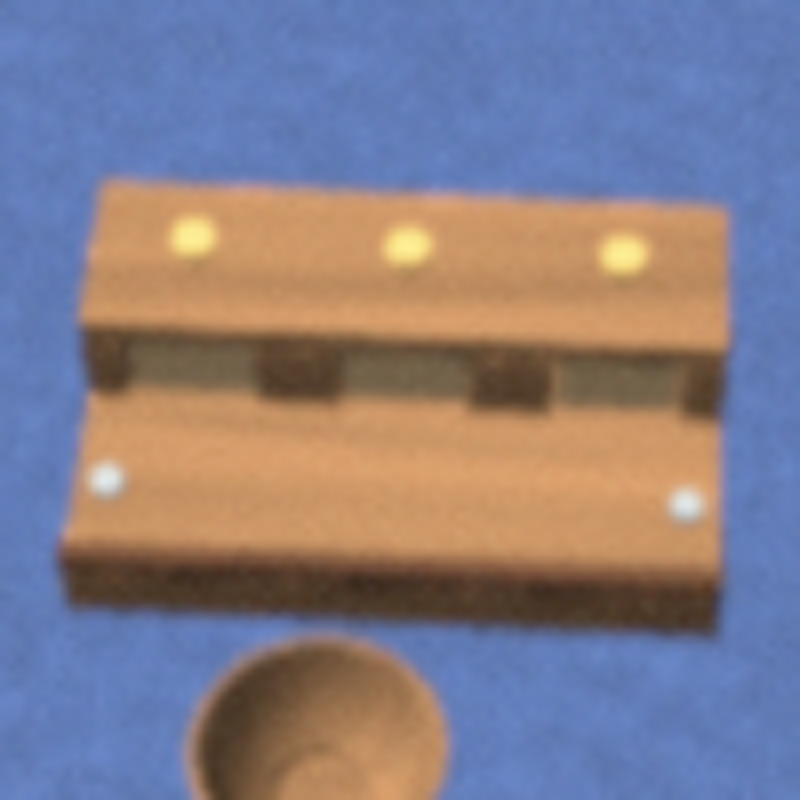

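All three pockets show pale tiers. I'll crop the other parts now.

Run:
```python
from h import *
s=cam("scene"); t=cam("top")
def g(p,c,h):
    u,v=c; i=p["img"][v-h:v+h,u-h:u+h,::-1]; return cv2.resize(i,(400,400),interpolation=cv2.INTER_CUBIC)
a=np.hstack([g(t,(346,190),25),g(s,(156,190),25)]); cv2.imwrite("pics/jig.png",a)
a=np.hstack([g(t,(334,238),30),g(s,(182,152),30)]); cv2.imwrite("pics/rest.png",a)
a=np.hstack([g(t,(176,188),20),g(s,(350,203),20)]); cv2.imwrite("pics/foot.png",a)
a=np.hstack([g(t,(188,235),20),g(s,(331,162),20)]); cv2.imwrite("pics/lid.png",a)
```

```text
(no output)
```

View pics/jig.png

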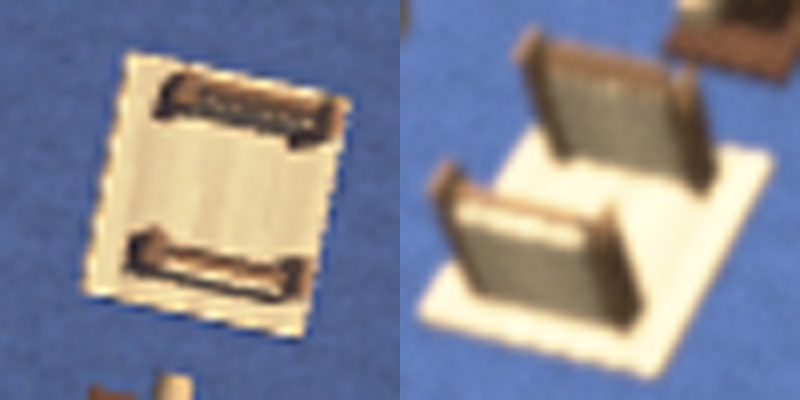

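View pics/rest.png

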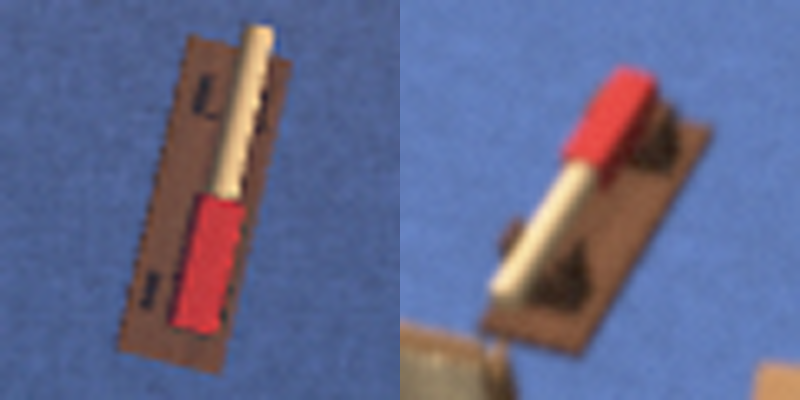

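View pics/foot.png

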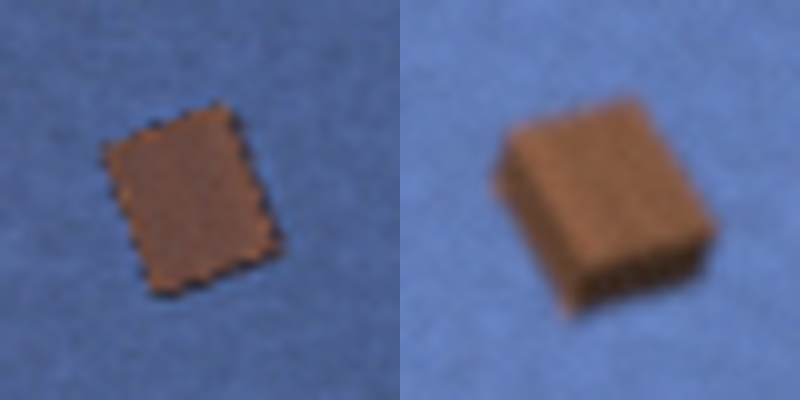

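View pics/lid.png

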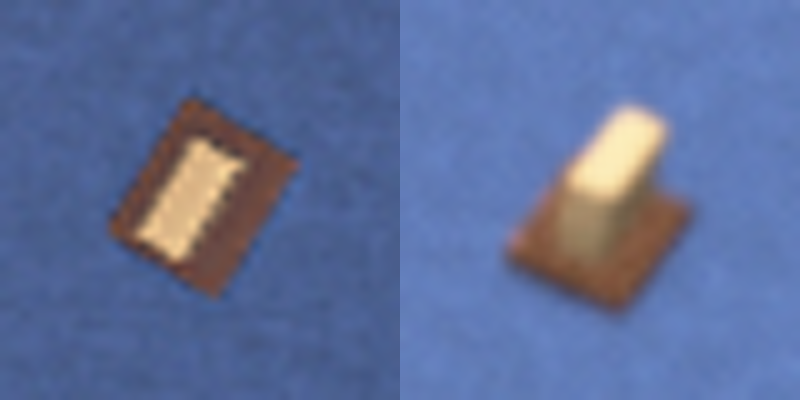

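```bash
cat > fit.py <<'E'
from h import *
from scipy.optimize import least_squares
def fit(obs,init,extra=0):
    """obs: list of (pic,[x,y,z] or callable(extra)->xyz,(u,v)); solves x,y,yaw"""
    def f(q):
        c,s=np.cos(q[2]),np.sin(q[2]); out=[]
        for p,P,uv in obs:
            P=np.array(P(q[3:]) if callable(P) else P,float)
            W=[q[0]+c*P[0]-s*P[1],q[1]+s*P[0]+c*P[1],P[2]]
            out+=list(proj(p,W)[0]-np.array(uv))
        return np.array(out)
    r=least_squares(f,list(init),loss="soft_l1"); return r.x,f(r.x).reshape(-1,2)
def cp(off,sc,u,v): return ((u+.5)/sc-.5+off[0],(v+.5)/sc-.5+off[1])
E
python3 - <<'E'
from fit import *
s=cam("scene"); t=cam("top")
def both(name,T,S,toff,tsc,soff,ssc,init):
    for lab,obs in (("both",[(t,P,cp(toff,tsc,*uv)) for P,uv in T]+[(s,P,cp(soff,ssc,*uv)) for P,uv in S]),("top",[(t,P,cp(toff,tsc,*uv)) for P,uv in T]),("scene",[(s,P,cp(soff,ssc,*uv)) for P,uv in S])):
        x,r=fit(obs,init); print(name,lab,np.round(x,4),"deg",round(np.degrees(x[2]),2),"rms px",round(np.sqrt((r**2).mean()),2), "max",round(abs(r).max(),2))
st=lambda y:(lambda e:[e[0],y,.082]); rf=lambda y:(lambda e:[e[1],y,.071])
both("block",[(st(.08),(221,473)),(st(0),(411,471)),(st(-.08),(600,468)),([0,.12,.071],(131,557)),([0,-.12,.071],(692,553)),(rf(.12),(131,398)),(rf(-.12),(690,394))],
 [(st(-.08),(193,236)),(st(0),(407,244)),(st(.08),(623,253)),([0,-.12,.071],(105,182)),([0,.12,.071],(728,208)),(rf(-.12),(83,328)),(rf(.12),(724,352)),([.15,-.12,0],(68,605)),([.15,.12,0],(717,633))],
 (218,127),8,(193,154),8,[.55,-.02,0,.035,.07])
both("jig",[([.055,.05,.006],(127,52)),([.055,-.05,.006],(350,98)),([-.055,-.05,.006],(303,337)),([-.055,.05,.006],(83,293))],
 [([.055,-.05,.006],(17,310)),([.055,.05,.006],(257,378)),([-.055,.05,.006],(375,152))],(321,165),8,(131,165),8,[.6,-.29,0])
both("stick",[([.035,.012,.058],(200,196)),([.035,-.012,.058],(245,200)),([-.035,-.012,.058],(220,332)),([-.035,.012,.058],(172,325)),([.125,0,.054],(260,27))],
 [([-.035,-.012,.058],(220,66)),([-.035,.012,.058],(258,80)),([.125,0,.046],(105,288)),([.035,.012,.058],(203,165)),([.035,-.012,.058],(163,153))],(304,208),400/60,(152,122),400/60,[.42,-.25,-.2])
both("foot",[([.028,-.023,.03],(225,103)),([.028,.023,.03],(105,148)),([-.028,-.023,.03],(283,250)),([-.028,.023,.03],(155,297))],
 [([.028,-.023,.03],(180,262)),([.028,.023,.03],(315,232)),([-.028,.023,.03],(240,98)),([-.028,-.023,.03],(108,130))],(156,168),10,(330,183),10,[.6,.3,.37])
both("lid",[([.028,.023,.015],(192,97)),([.028,-.023,.015],(298,162)),([-.028,-.023,.015],(217,297)),([-.028,.023,.015],(108,230)),([.02,.009,.051],(200,138)),([.02,-.009,.051],(245,162)),([-.02,-.009,.051],(182,265)),([-.02,.009,.051],(135,238))],
 [([.0,0,.051],(218,148)),([.028,.023,.008],(218,312)),([.028,-.023,.008],(107,255)),([-.028,.023,.008],(290,208))],(168,215),10,(311,142),10,[.44,.26,-.55])
for n in ("bowl","jar","mill_light","mill_dark","spoon","spatula"): pass
E
```

```text
block both [ 0.5666 -0.0185  0.0206  0.0362  0.0705] deg 1.18 rms px 0.45 max 1.14
block top [ 0.5688 -0.0183  0.0161  0.035   0.0679] deg 0.92 rms px 0.16 max 0.38
block scene [ 0.5648 -0.0187  0.0238  0.0368  0.0729] deg 1.36 rms px 0.44 max 0.93
jig both [ 0.5998 -0.2985 -0.1996] deg -11.44 rms px 0.36 max 0.76
jig top [ 0.6002 -0.2987 -0.1947] deg -11.16 rms px 0.15 max 0.23
jig scene [ 0.599  -0.2983 -0.2096] deg -12.01 rms px 0.47 max 0.9
stick both [ 0.3968 -0.2431 -0.2297] deg -13.16 rms px 0.61 max 2.09
stick top [ 0.3972 -0.2438 -0.2175] deg -12.46 rms px 0.38 max 0.75
stick scene [ 0.3959 -0.2425 -0.2447] deg -14.02 rms px 0.67 max 1.77
foot both [0.5984 0.3093 0.3488] deg 19.98 rms px 0.33 max 0.61
foot top [0.5984 0.309  0.3685] deg 21.11 rms px 0.16 max 0.25
foot scene [0.5984 0.3095 0.3283] deg 18.81 rms px 0.38 max 0.6
lid both [ 0.4355  0.2617 -0.5293] deg -30.32 rms px 0.42 max 1.05
lid top [ 0.4362  0.2616 -0.5379] deg -30.82 rms px 0.24 max 0.56
lid scene [ 0.4327  0.2623 -0.5068] deg -29.04 rms px 0.37 max 0.83
```

Run:
```python
from h import *
st()
for y in (77.2,-102.8): go([.4087,-.2458,.2],down(np.radians(y)))
```

```text
t 1.75 pos [ 0.241  -0.5766  0.2225] w 0.0869 F [0.2 0.5 0. ]
tool x [0.923 0.386 0.   ] y [ 0.386 -0.923 -0.   ] z [-0.  0. -1.] q [-1.35  0.53  1.43 -0.    1.18 -0.18]
shift units [ 7.06 -6.02  0.56] turn units [ -0.   -0.  -28.9]
shift units [ 7.06 -6.02  0.56] turn units [-0.   0.   7.1]
```

```bash
python3 -m crank '0 0 1 .71 -.60 0 -1;0 0 1 .65 -.66 0 -1;0 0 1 .59 -.72 0 -1;0 0 1 .53 -.77 0 -1;0 0 1 .46 -.81 0 -1'
python3 - <<'E'
from h import *
st(); go([.4087,-.2458,.2],down(np.radians(-102.8)))
E
```

```text
time: 2.38
position: [0.3273, -0.4103, 0.2224]
tool_rot: [1.0, -0.03, 0.001, 0.002]
ft_force: [-0.0, -0.2, 0.3]
grip_width: 0.0869
t 2.38 pos [ 0.3273 -0.4103  0.2224] w 0.0869 F [-0.  -0.2  0.3]
tool x [ 0.998 -0.06   0.001] y [-0.06  -0.998  0.003] z [ 0.001 -0.004 -1.   ] q [-1.11  0.39  1.69 -0.    1.06  0.52]
shift units [ 1.78 -4.23  0.55] turn units [ 0.04 -0.02  1.87]
```

```bash
python3 -m crank '0 0 1 .36 -.9 .1 -1;0 0 .87 .3 -.93 .1 -1;0 0 0 .25 -.93 .1 -1;0 0 0 .25 -.93 .1 -1;0 0 0 .2 -.5 .1 -1'
python3 - <<'E'
from h import *
st(); go([.4087,-.2458,.2],down(np.radians(-102.8)))
w=cam("wrist","w1"); print(spot(w,"jig")[:1],spot(w,"stick")[:1])
E
```

```text
time: 3.0
position: [0.4131, -0.2494, 0.2027]
tool_rot: [0.993, -0.114, 0.002, 0.003]
ft_force: [-0.0, -0.4, 0.1]
grip_width: 0.0869
t 3.0 pos [ 0.4131 -0.2494  0.2027] w 0.0869 F [-0.  -0.4  0.1]
tool x [ 0.974 -0.227  0.005] y [-0.227 -0.974  0.005] z [ 0.004 -0.006 -1.   ] q [-0.77  0.36  1.81 -0.    0.96  1.03]
shift units [-0.13 -0.06  0.07] turn units [ 0.06 -0.06 -0.07]
[(0.62, array([ 0.5695, -0.2901,  0.0099]))] [(0.7, array([ 0.432 , -0.252 ,  0.0538]))]
```

View pics/w1.png

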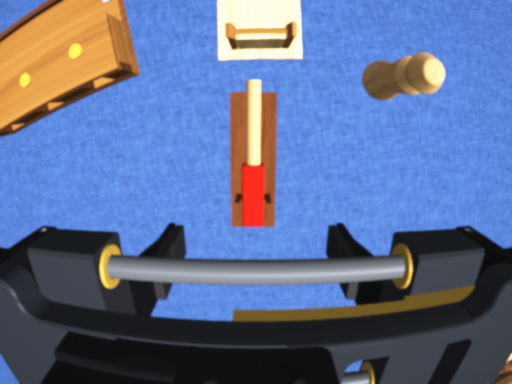

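Run:
```python
from fit import *
w=cam("wrist")
print(np.round(w["xyz"],4))
c=[([.035,.012,.058],(243,166)),([.035,-.012,.058],(264.5,166)),([-.035,-.012,.058],(265.5,227)),([-.035,.012,.058],(242,227)),([.125,0,.054],(254,80))]
x,r=fit([(w,P,uv) for P,uv in c],[.4,-.24,-.22]); print(x,np.degrees(x[2])); print(np.round(r,1))
c=[([-.055,.05,.006],(218,59.5)),([-.055,-.05,.006],(303,59.5))]
x,r=fit([(w,P,uv) for P,uv in c],[.6,-.3,-.2]); print("jig",x,np.degrees(x[2])); print(np.round(r,1))
st();crop(w,(260,30),60,6,"w1jig"); crop(w,(254,160),80,5,"w1st")
```

```text
[ 0.4875 -0.2679  0.3652]
[ 0.39589974 -0.24639522 -0.23121488] -13.247636761563326
[[-0.6 -0.3]
 [ 0.7 -0.3]
 [-1.1  0.5]
 [ 1.   0.5]
 [-0.  -0.2]]
jig [ 0.59942801 -0.30183322 -0.222384  ] -12.741664416144973
[[ 0.6 -0. ]
 [-0.6  0. ]]
t 3.2 pos [ 0.4128 -0.2514  0.2028] w 0.0871 F [-0.5  0.4 -0.7]
tool x [ 0.974 -0.227  0.006] y [-0.227 -0.974  0.006] z [ 0.004 -0.007 -1.   ] q [-0.78  0.36  1.81 -0.    0.96  1.02]
```

View pics/w1jig.png

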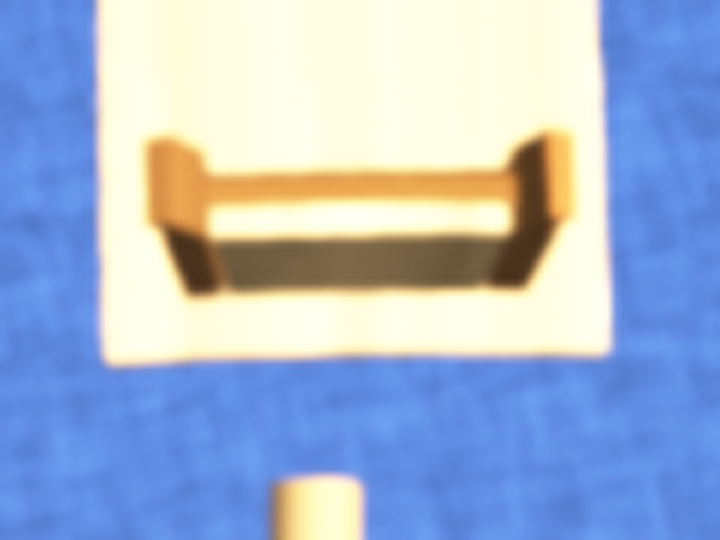

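View pics/w1st.png

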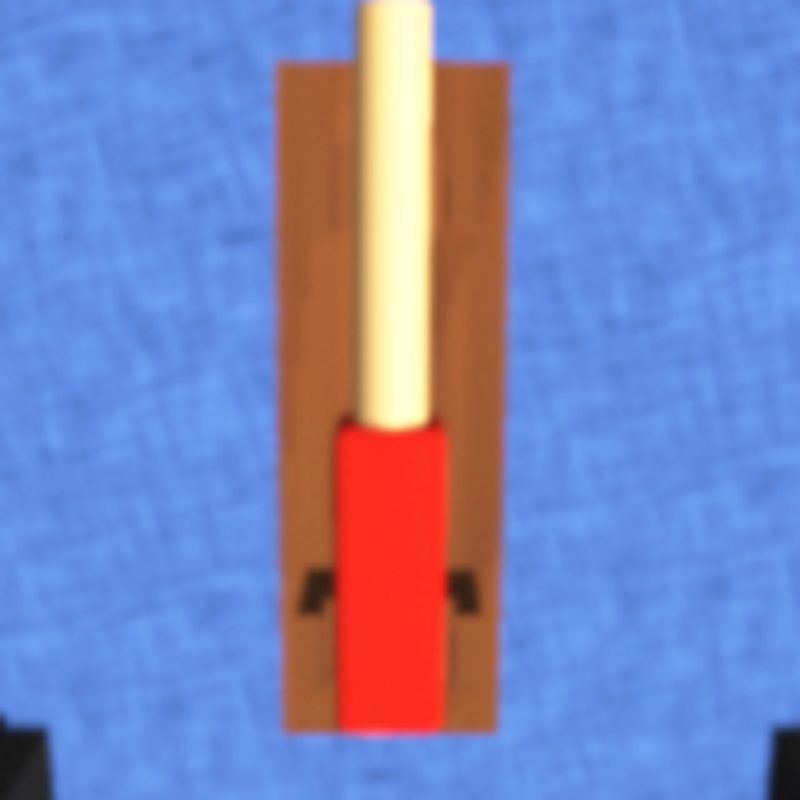

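```bash
python3 - <<'E'
from h import *
go([.408,-.2475,.027],down(np.radians(-103.1)))
E
python3 -m crank '.08 -.08 0 -.14 -.07 .9 -1;0 0 0 0 0 .9 -1;0 0 0 0 0 .9 -1;0 0 0 0 0 .9 -1;0 0 0 0 0 0.5 -1'
python3 - <<'E'
from h import *
st(); go([.408,-.2475,.027],down(np.radians(-103.1)))
E
```

```text
shift units [-0.16 -0.09  4.39] turn units [ 0.07 -0.06 -0.01]
time: 3.82
position: [0.4107, -0.2583, 0.0378]
tool_rot: [0.993, -0.118, 0.005, 0.005]
ft_force: [-0.0, 0.3, -0.4]
grip_width: 0.0871
t 3.83 pos [ 0.4107 -0.2583  0.0378] w 0.0871 F [-0.   0.3 -0.4]
tool x [ 0.972 -0.234  0.011] y [-0.234 -0.972  0.008] z [ 0.009 -0.011 -1.   ] q [-0.79  0.66  1.93 -0.    0.53  1.02]
shift units [-0.13 -0.25  0.27] turn units [ 0.1  -0.12 -0.08]
```

```bash
python3 -m crank '.12 -.15 -.08 -.13 -.25 .15 -1;0.05 -.05 0 0 -.05 .05 -1'
python3 - <<'E'
from h import *
st(); go([.408,-.2475,.027],down(np.radians(-103.1)))
E
```

```text
time: 4.08
position: [0.4073, -0.2463, 0.0286]
tool_rot: [0.993, -0.116, -0.004, -0.004]
ft_force: [-0.3, 0.2, -0.1]
grip_width: 0.0868
t 4.08 pos [ 0.4073 -0.2463  0.0286] w 0.0868 F [-0.3  0.2 -0.1]
tool x [ 0.973 -0.229 -0.009] y [-0.23  -0.973 -0.008] z [-0.007  0.01  -1.   ] q [-0.78  0.68  1.94  0.    0.53  1.02]
shift units [0.02 0.02 0.04] turn units [-0.09  0.11 -0.03]
```

```bash
python3 -m crank '-.05 .06 0 0.02 0.02 0 1;0 0 0 0 0 0 1;0 0 0 0 0 0 1;0 0 0 0 0 0 1;0 0 0 0 0 0 1' 50
python3 - <<'E'
from h import *
st()
E
```

```text
time: 4.7
position: [0.4097, -0.249, 0.0312]
tool_rot: [0.993, -0.115, 0.001, 0.0]
ft_force: [0.5, -0.4, 0.2]
grip_width: 0.0447
t 4.7 pos [ 0.4097 -0.249   0.0312] w 0.0447 F [ 0.5 -0.4  0.2]
tool x [ 0.973 -0.229  0.002] y [-0.229 -0.973  0.   ] z [ 0.002 -0.    -1.   ] q [-0.78  0.68  1.94  0.    0.52  1.02]
```

```bash
python3 -m crank '0 0 0 -.03 0 .08 1;0 0 0 0 0 0 1;0 0 0 0 0 0 1;0 0 0 0 0 0 1'
python3 - <<'E'
from h import *
st()
E
```

```text
time: 5.2
position: [0.4084, -0.2486, 0.0278]
tool_rot: [0.993, -0.115, 0.001, 0.0]
ft_force: [-0.2, 0.5, 0.8]
grip_width: 0.0235
t 5.2 pos [ 0.4084 -0.2486  0.0278] w 0.0235 F [-0.2  0.5  0.8]
tool x [ 0.973 -0.229  0.002] y [-0.229 -0.973 -0.   ] z [ 0.002 -0.    -1.   ] q [-0.78  0.68  1.94  0.    0.51  1.02]
```

```bash
python3 -m crank '0 0 0 0 0 -.9 1;0 0 0 0 0 -.9 1;0 0 -1 0 -.8 -.3 1;0 0 -1 0 -.9 0 1;0 0 -.86 .1 -.9 0 1'
python3 - <<'E'
from h import *
st(); go([.4356,-.1011,.11],down(np.radians(-88.9)))
E
```

```text
time: 5.82
position: [0.4278, -0.1467, 0.1139]
tool_rot: [1.0, 0.01, 0.002, 0.001]
ft_force: [0.7, 0.1, -0.6]
grip_width: 0.0235
t 5.83 pos [ 0.4278 -0.1467  0.1139] w 0.0235 F [ 0.7  0.1 -0.6]
tool x [1.    0.021 0.003] y [ 0.021 -1.     0.001] z [ 0.003 -0.001 -1.   ] q [-0.58  0.49  1.96  0.    0.69  0.97]
shift units [ 0.22 -1.14  0.1 ] turn units [ 0.01 -0.04  0.02]
```

```bash
python3 -m crank '0 -.04 0 .11 -.57 .3 1;0 0 0 .11 -.57 .4 1;0 0 0 0 0 .3 1;0 0 0 0 0 0 1'
python3 - <<'E'
from h import *
st(); go([.4356,-.1011,.024],down(np.radians(-88.9)))
w=cam("wrist","w2"); t=cam("top"); crop(t,(280,190),50,8,"t2")
E
```

```text
time: 6.32
position: [0.4355, -0.0977, 0.073]
tool_rot: [1.0, 0.013, -0.0, 0.001]
ft_force: [0.7, 0.3, -1.2]
grip_width: 0.0236
t 6.33 pos [ 0.4355 -0.0977  0.073 ] w 0.0236 F [ 0.7  0.3 -1.2]
tool x [ 1.     0.026 -0.   ] y [ 0.026 -1.     0.001] z [-0.    -0.001 -1.   ] q [-0.47  0.57  2.   -0.    0.57  1.08]
shift units [0.   0.08 1.22] turn units [0.02 0.   0.08]
```

View pics/w2.png

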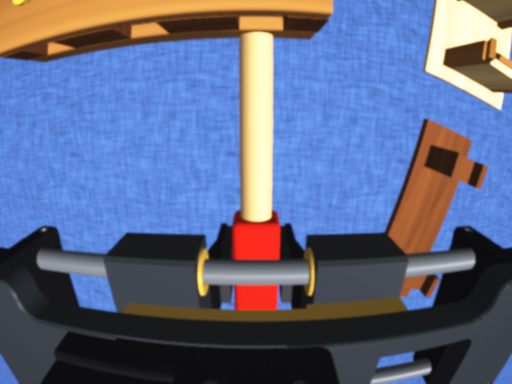

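View pics/t2.png

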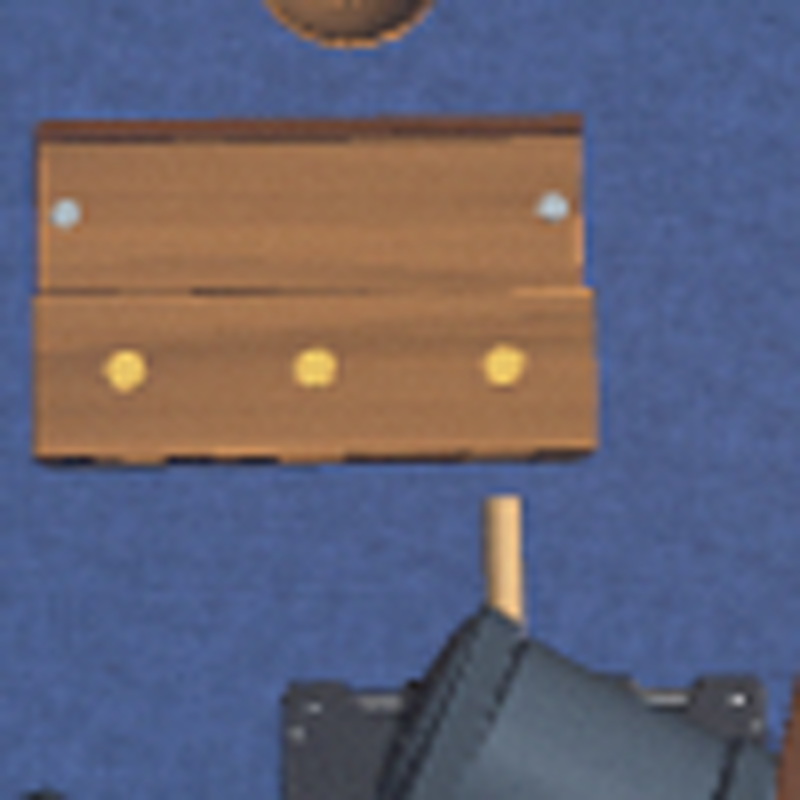

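```bash
python3 -m crank '0 0 .08 0 .05 .6 1;0 0 0 0 0 .55 1;0 0 0 0 0 0 1'
python3 - <<'E'
from h import *
st(); go([.4356,-.0997,.024],down(np.radians(-88.9)))
E
```

```text
time: 6.8
position: [0.4383, -0.104, 0.0284]
tool_rot: [1.0, 0.007, 0.003, 0.003]
ft_force: [0.9, 0.2, -0.1]
grip_width: 0.0235
t 6.8 pos [ 0.4383 -0.104   0.0284] w 0.0235 F [ 0.9  0.2 -0.1]
tool x [1.    0.014 0.007] y [ 0.014 -1.     0.005] z [ 0.007 -0.005 -1.   ] q [-0.48  0.67  2.02 -0.    0.45  1.08]
shift units [-0.07 -0.11  0.11] turn units [ 0.06 -0.08 -0.06]
```

```bash
python3 -m crank '.06 -.08 -.06 .2 -.1 .1 1;0 0 0 .2 0 0.02 1;0 0 0 0 0 0 1'
python3 - <<'E'
from h import *
st(); go([.5306,-.0983,.024],down(np.radians(-88.9)))
w=cam("wrist","w3"); s=cam("scene"); crop(s,(243,190),50,8,"s3")
E
```

```text
time: 7.18
position: [0.4574, -0.1011, 0.0254]
tool_rot: [1.0, 0.009, 0.002, 0.001]
ft_force: [-0.8, 0.6, -0.4]
grip_width: 0.0232
t 7.17 pos [ 0.4574 -0.1011  0.0254] w 0.0232 F [-0.8  0.6 -0.4]
tool x [1.    0.018 0.004] y [ 0.018 -1.     0.002] z [ 0.004 -0.002 -1.   ] q [-0.46  0.68  1.97 -0.    0.48  1.1 ]
shift units [ 1.83 -0.04  0.04] turn units [ 0.03 -0.04 -0.01]
```

View pics/w3.png

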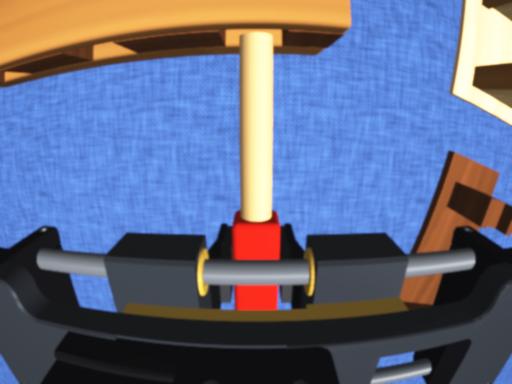

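```bash
python3 -m crank '.03 -.04 0 .4 -.02 .04 1;0 0 0 .4 0 0 1;0 0 0 .4 0 0 1;0 0 0 0 0 0 1'
python3 - <<'E'
from h import *
st(); go([.5306,-.0983,.024],down(np.radians(-88.9)))
E
```

```text
time: 7.78
position: [0.4903, -0.0941, 0.0227]
tool_rot: [1.0, 0.009, -0.016, -0.006]
ft_force: [0.3, -0.8, -1.3]
grip_width: 0.0236
t 7.78 pos [ 0.4903 -0.0941  0.0227] w 0.0236 F [ 0.3 -0.8 -1.3]
tool x [ 0.999  0.019 -0.031] y [ 0.018 -1.    -0.012] z [-0.031  0.012 -0.999] q [-0.41  0.71  1.87 -0.    0.6   1.14]
shift units [ 1.    0.12 -0.06] turn units [-0.14  0.36 -0.01]
```

Run:
```python
from h import *
w=cam("wrist","w4"); s=cam("scene"); crop(s,(243,190),50,8,"s4")
```

```text
(no output)
```

View pics/w4.png

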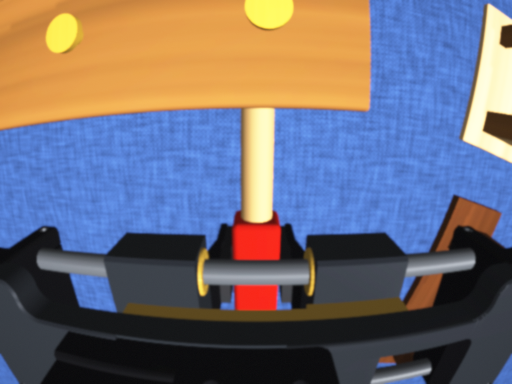

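View pics/s4.png

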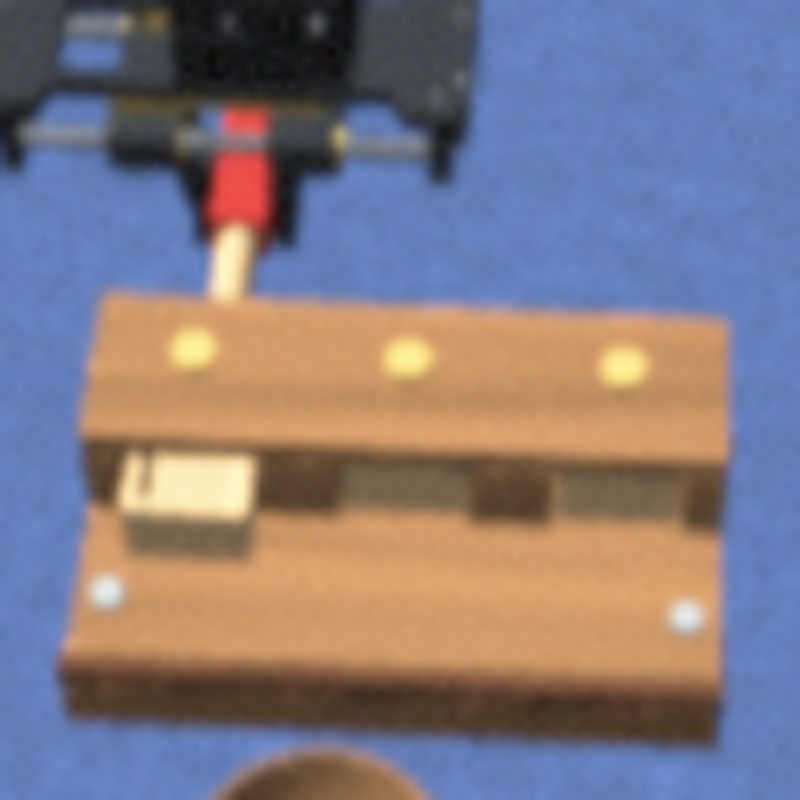

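```bash
python3 -m crank '-.14 .36 0 .3 .1 -.05 1;0 0.1 0 .3 0 0 1;0 0 0 .3 0 0 1;0 0 0 0 0 0 1'
python3 - <<'E'
from h import *
st(); go([.5306,-.0983,.024],down(np.radians(-88.9)))
E
```

```text
time: 8.38
position: [0.5209, -0.0951, 0.023]
tool_rot: [1.0, 0.01, -0.001, -0.002]
ft_force: [0.2, 0.3, -1.4]
grip_width: 0.0238
t 8.38 pos [ 0.5209 -0.0951  0.023 ] w 0.0238 F [ 0.2  0.3 -1.4]
tool x [ 1.     0.02  -0.002] y [ 0.019 -1.    -0.004] z [-0.002  0.004 -1.   ] q [-0.39  0.72  1.81  0.01  0.61  1.15]
shift units [ 0.24  0.08 -0.03] turn units [-0.05  0.02  0.  ]
```

```bash
python3 -m crank '0 0 0 .2 .07 -.03 1;0 0 0 .1 0 0 1;0 0 0 0 0 0 1'
python3 - <<'E'
from h import *
st(); go([.5306,-.0983,.024],down(np.radians(-88.9)))
s=cam("scene"); crop(s,(243,190),50,8,"s5")
E
```

```text
time: 8.75
position: [0.5346, -0.0982, 0.0245]
tool_rot: [1.0, 0.01, 0.0, -0.002]
ft_force: [-0.1, 0.4, -1.4]
grip_width: 0.0238
t 8.75 pos [ 0.5346 -0.0982  0.0245] w 0.0238 F [-0.1  0.4 -1.4]
tool x [1.   0.02 0.  ] y [ 0.02  -1.    -0.004] z [ 0.     0.004 -1.   ] q [-0.39  0.73  1.78  0.01  0.64  1.16]
shift units [-0.1   0.    0.01] turn units [-0.04 -0.    0.01]
```

View pics/s5.png

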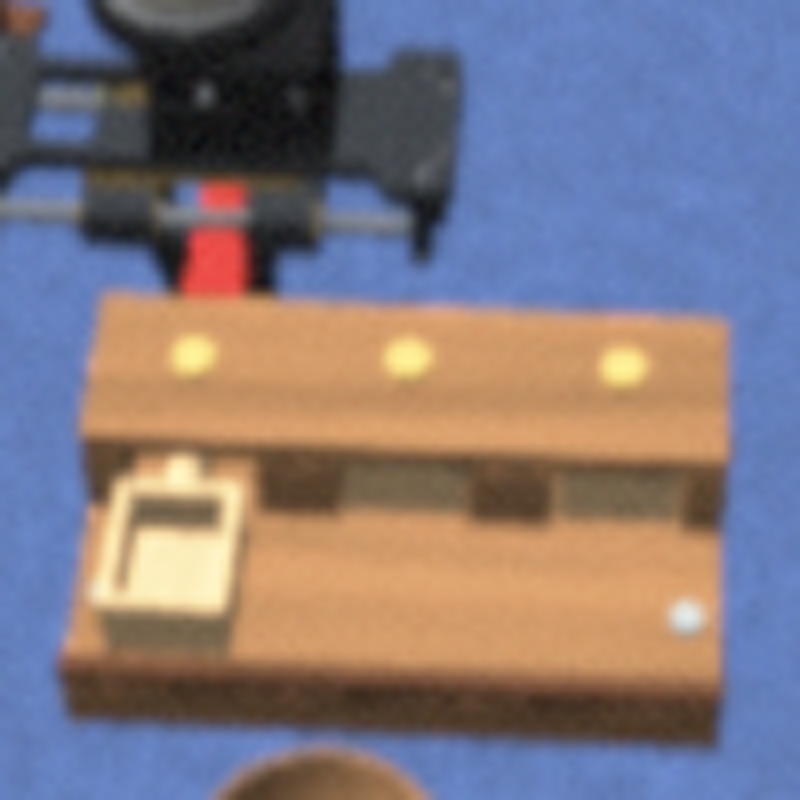

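```bash
python3 -m crank '0 0 0 -.8 0 0 1;0 0 0 -.9 0 0 1;0 0 0 -.8 0 0 1'
python3 - <<'E'
from h import *
st(); go([.437,-.0211,.024],down(np.radians(-88.9)))
from fit import *
s=cam("scene")
c=[([-.028,-.023,.056],(122,478)),([-.028,.023,.056],(245,480)),([.028,.023,.056],(230,612)),([.028,-.023,.056],(92,605))]
x,r=fit([(s,P,cp((193,140),8,*uv)) for P,uv in c],[.68,-.1,0]); print("tier",x); b=np.array([.567,-.0185]); d=x[:2]-b; print("block frame",d[0]+d[1]*.0195,d[1]-d[0]*.0195,np.round(r,1).tolist())
E
```

```text
time: 9.18
position: [0.4372, -0.1016, 0.0243]
tool_rot: [1.0, 0.011, 0.004, 0.0]
ft_force: [0.1, -0.6, -0.7]
grip_width: 0.0233
t 9.18 pos [ 0.4372 -0.1016  0.0243] w 0.0233 F [ 0.1 -0.6 -0.7]
tool x [1.    0.021 0.009] y [ 0.021 -1.     0.   ] z [ 0.009 -0.    -1.   ] q [-0.48  0.68  2.02  0.01  0.43  1.06]
shift units [ 0.04 -2.01  0.01] turn units [ 0.   -0.1   0.02]
tier [ 0.67423417 -0.09758108  0.01008615]
block frame 0.1056920859594712 -0.08117215018662133 [[-0.2, 0.0], [-0.0, 0.6], [-0.4, -0.3], [0.8, -0.2]]
```

```bash
python3 -m crank '0 -.1 0 .02 -.7 0 1;0 0 0 0 -.7 0 1;0 0 0 0 -.6 0 1;0 0 0 0 0 0 1'
python3 - <<'E'
from h import *
st(); go([.437,-.0208,.024],down(np.radians(-88.9)))
w=cam("wrist","w6")
E
```

```text
time: 9.72
position: [0.4307, -0.0188, 0.0251]
tool_rot: [1.0, 0.008, -0.003, -0.002]
ft_force: [-0.2, -0.2, -0.8]
grip_width: 0.0235
t 9.72 pos [ 0.4307 -0.0188  0.0251] w 0.0235 F [-0.2 -0.2 -0.8]
tool x [ 1.     0.017 -0.006] y [ 0.017 -1.    -0.003] z [-0.006  0.003 -1.   ] q [-0.3   0.67  2.06  0.    0.42  1.25]
shift units [0.16 0.05 0.03] turn units [-0.04  0.07 -0.03]
```

View pics/w6.png

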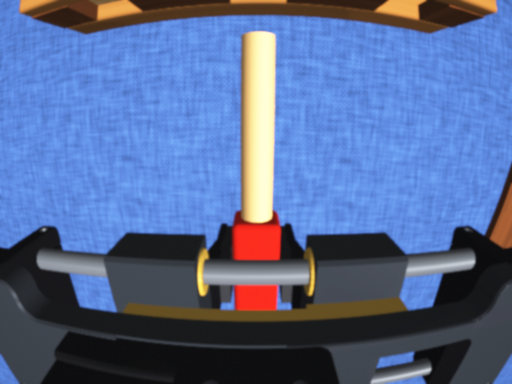

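```bash
python3 -m crank '-.04 .07 0 .5 .03 .02 1;0 0 0 .4 0 0 1;0 0.1 0 .4 0 0 1;0 .1 0 .4 0 0 1;0 0 0 0 0 0 1'
python3 - <<'E'
from h import *
st(); go([.532,-.0188,.024],down(np.radians(-88.9)))
E
```

```text
time: 10.4
position: [0.4893, -0.0212, 0.0228]
tool_rot: [1.0, 0.006, -0.003, -0.003]
ft_force: [0.7, -0.1, -0.6]
grip_width: 0.0237
t 10.4 pos [ 0.4893 -0.0212  0.0228] w 0.0237 F [ 0.7 -0.1 -0.6]
tool x [ 1.     0.013 -0.007] y [ 0.013 -1.    -0.005] z [-0.007  0.005 -1.   ] q [-0.27  0.7   1.91  0.01  0.54  1.28]
shift units [ 1.07 -0.05 -0.04] turn units [-0.06  0.07 -0.08]
```

```bash
python3 -m crank '-.06 .1 -.08 .4 -.04 -.04 1;0 .1 0 .35 0 0 1;0 0 0 .3 0 0 1;0 0 0 0 0 0 1'
python3 - <<'E'
from h import *
st(); go([.532,-.0188,.024],down(np.radians(-88.9)))
s=cam("scene"); crop(s,(243,190),50,8,"s7")
E
```

```text
time: 10.9
position: [0.5293, -0.0205, 0.0234]
tool_rot: [1.0, 0.008, 0.002, -0.001]
ft_force: [-0.7, 0.3, -0.4]
grip_width: 0.0238
t 10.9 pos [ 0.5293 -0.0205  0.0234] w 0.0238 F [-0.7  0.3 -0.4]
tool x [1.    0.017 0.003] y [ 0.017 -1.    -0.001] z [ 0.003  0.001 -1.   ] q [-0.25  0.72  1.82  0.    0.6   1.3 ]
shift units [ 0.07 -0.04 -0.02] turn units [-0.01 -0.03 -0.03]
```

View pics/s7.png

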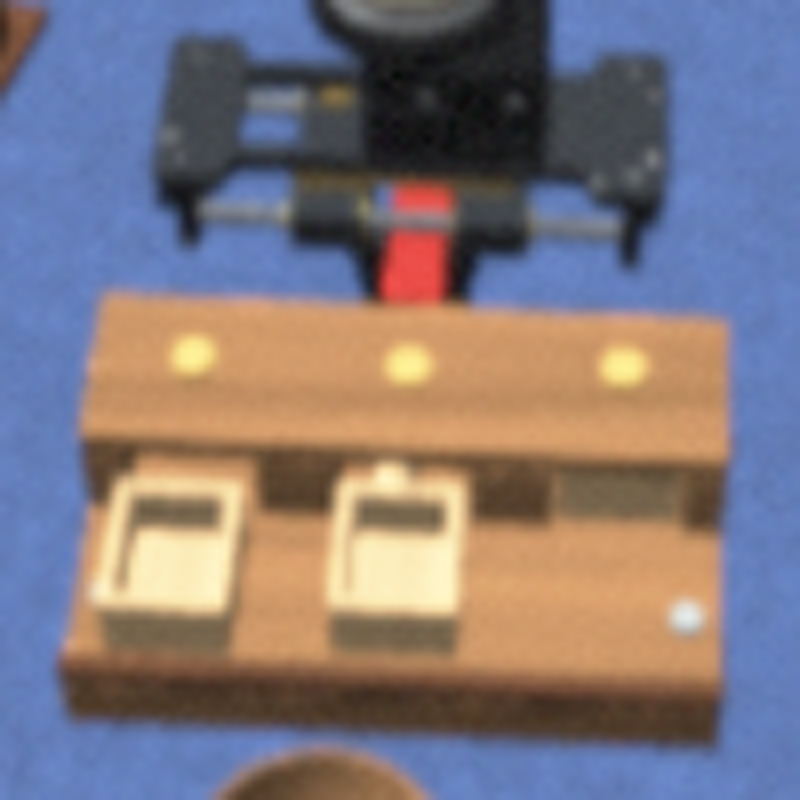

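```bash
python3 -m crank '0 0 0 .1 -.04 0 1;0 0 0 -.8 0 0 1;0 0 0 -.9 0 0 1;0 0 0 -.9 0 0 1;0 -.05 0 0 -.5 0 1'
python3 - <<'E'
from h import *
st(); go([.434,.0589,.024],down(np.radians(-88.9)))
E
```

```text
time: 11.58
position: [0.4284, -0.0011, 0.0233]
tool_rot: [1.0, 0.007, 0.002, 0.0]
ft_force: [0.8, -0.1, -0.7]
grip_width: 0.0235
t 11.57 pos [ 0.4284 -0.0011  0.0233] w 0.0235 F [ 0.8 -0.1 -0.7]
tool x [1.    0.015 0.003] y [ 0.015 -1.     0.   ] z [ 0.003 -0.    -1.   ] q [-0.27  0.67  2.07  0.    0.39  1.29]
shift units [ 0.16 -1.5  -0.02] turn units [ 0.   -0.04 -0.05]
```

```bash
python3 -m crank '0 0 -.05 .05 -.75 0 1;0 0 0 .05 -.72 0 1;0 0 0 0 0 0 1'
python3 - <<'E'
from h import *
st(); go([.434,.0592,.024],down(np.radians(-88.9)))
w=cam("wrist","w8")
E
```

```text
time: 11.95
position: [0.4324, 0.0597, 0.0239]
tool_rot: [1.0, 0.01, 0.003, 0.0]
ft_force: [0.0, -0.7, -0.1]
grip_width: 0.0233
t 11.95 pos [0.4324 0.0597 0.0239] w 0.0233 F [ 0.  -0.7 -0.1]
tool x [1.    0.019 0.006] y [ 0.019 -1.     0.001] z [ 0.006 -0.001 -1.   ] q [-0.12  0.67  2.05  0.    0.41  1.43]
shift units [ 0.04  0.01 -0.  ] turn units [ 0.01 -0.07  0.  ]
```

View pics/w8.png

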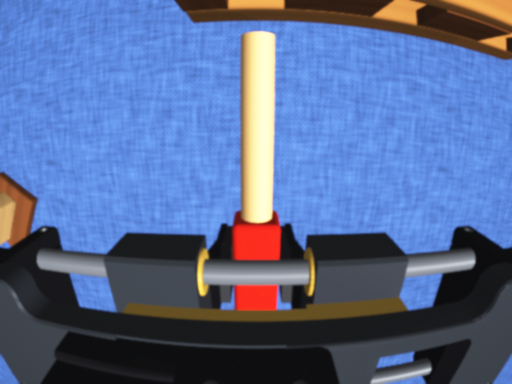

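```bash
python3 -m crank '0 -.05 0 .5 0 0 1;0 0 0 .4 0 0 1;0 0.1 0 .4 0 0 1;0 .1 0 .4 0 0 1;0 0 0 0 0 0 1'
python3 - <<'E'
from h import *
st(); go([.531,.0611,.024],down(np.radians(-88.9)))
E
```

```text
time: 12.62
position: [0.4854, 0.0578, 0.0223]
tool_rot: [1.0, 0.008, -0.008, -0.001]
ft_force: [-0.0, 0.3, -1.0]
grip_width: 0.0235
t 12.62 pos [0.4854 0.0578 0.0223] w 0.0235 F [-0.   0.3 -1. ]
tool x [ 1.     0.016 -0.016] y [ 0.016 -1.    -0.002] z [-0.016  0.002 -1.   ] q [-0.11  0.7   1.91  0.    0.55  1.44]
shift units [ 1.14 -0.06 -0.06] turn units [-0.03  0.18 -0.04]
```

```bash
python3 -m crank '-.03 .18 -.04 .4 -.06 -.04 1;0 .1 0 .4 0 0 1;0 0 0 .35 0 0 1;0 0 0 0 0 0 1'
python3 - <<'E'
from h import *
st(); go([.531,.0611,.024],down(np.radians(-88.9)))
s=cam("scene"); crop(s,(243,190),50,8,"s9")
E
```

```text
time: 13.12
position: [0.5276, 0.0593, 0.0222]
tool_rot: [1.0, 0.008, -0.002, -0.0]
ft_force: [-0.5, -0.3, -0.2]
grip_width: 0.0238
t 13.12 pos [0.5276 0.0593 0.0222] w 0.0238 F [-0.5 -0.3 -0.2]
tool x [ 1.     0.016 -0.003] y [ 0.016 -1.    -0.001] z [-0.003  0.001 -1.   ] q [-0.1   0.73  1.81  0.    0.61  1.46]
shift units [ 0.09 -0.04 -0.05] turn units [-0.01  0.03 -0.04]
```

View pics/s9.png

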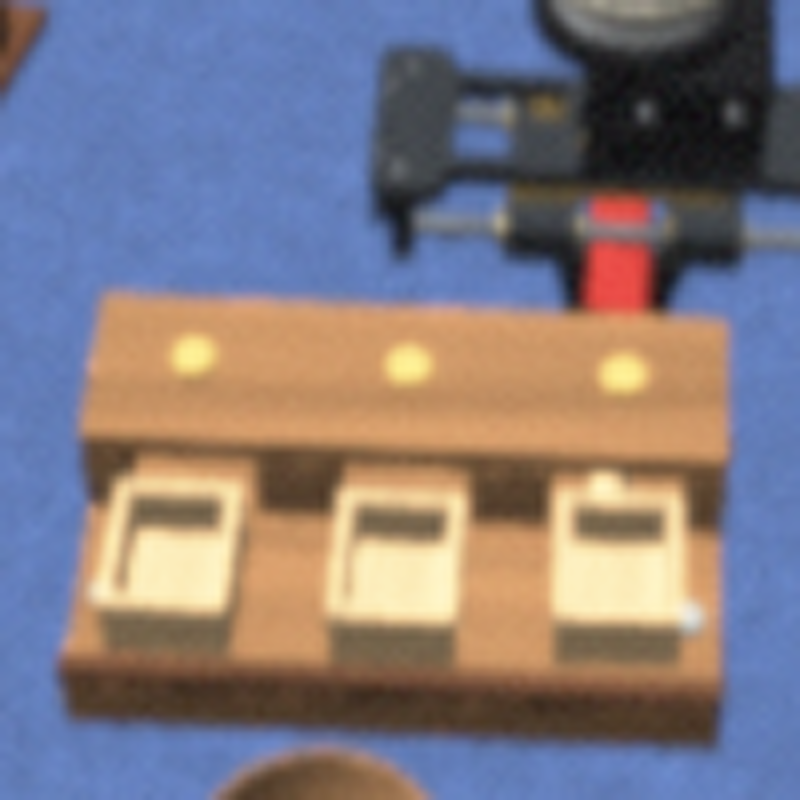

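```bash
python3 -m crank '0 0 0 .1 -.02 -.05 1;0 0 0 -.8 0 0 1;0 0 0 -.9 0 0 1;0 0 0 -.9 0 -.2 1;0 0 0 -.1 0 -.9 1'; python3 -m crank '0 -.05 0 0 .2 -.9 1;0 0 0 0 .9 -.4 1;0 0 .6 0 1 0 1;0 0 .6 0 1 0 1;0 0 .6 0 1 0 1';  python3 - <<'E'
from h import *
st(); go([.4084,-.2486,.11],down(np.radians(-103.2)))
s=cam("scene"); crop(s,(243,190),50,8,"s10")
from fit import *
off=(193,140)
for n,c in (("a",[(122,478),(245,480),(230,612),(92,605)]),("b",[(338,486),(470,488),(460,622),(326,615)]),("c",[(552,490),(686,492),(688,626),(552,622)])):
    P=[[-.028,-.023,.056],[-.028,.023,.056],[.028,.023,.056],[.028,-.023,.056]]
    x,r=fit([(s,p,cp(off,8,*uv)) for p,uv in zip(P,c)],[.67,0,0]); d=x[:2]-[.567,-.0185]; print(n,x,"blk",d[0]+d[1]*.0195,d[1]-d[0]*.0195,abs(r).max())
E
```

```text
time: 13.8
position: [0.4213, 0.0585, 0.0676]
tool_rot: [1.0, 0.008, -0.002, -0.0]
ft_force: [0.3, 0.6, -0.6]
grip_width: 0.0235
time: 14.42
position: [0.4205, -0.1081, 0.1258]
tool_rot: [0.998, -0.069, 0.002, 0.001]
ft_force: [-0.2, -0.2, -1.1]
grip_width: 0.0236
t 14.43 pos [ 0.4205 -0.1081  0.1258] w 0.0236 F [-0.2 -0.2 -1.1]
tool x [ 0.99  -0.138  0.004] y [-0.138 -0.99   0.003] z [ 0.003 -0.003 -1.   ] q [-0.51  0.45  2.   -0.    0.69  1.2 ]
shift units [0.18 3.52 0.41] turn units [ 0.03 -0.04  1.05]
a [ 0.67423417 -0.09758108  0.01008606] blk 0.10569208623440056 -0.08117215064533873 0.7629547696142822
b [ 0.67211349 -0.01558376  0.02510915] blk 0.10517035170590197 0.0008665236315377346 0.5878318580512314
c [0.6682537  0.06437814 0.04678779] blk 0.10286982617214076 0.08090369267223017 0.5782809190685612
```

```bash
python3 -m crank '0 0 .6 0 .95 0 1;0 0 .45 0.03 .95 0 1;0 0 0 .03 .95 0 1;0 0 0 0.03 .7 0 1;0 0 0 0 0 0 1'
python3 - <<'E'
from h import *
st(); go([.4084,-.2486,.1],down(np.radians(-103.2)))
w=cam("wrist","w11")
E
```

```text
time: 15.1
position: [0.3977, -0.2591, 0.1287]
tool_rot: [0.993, -0.119, 0.006, 0.005]
ft_force: [0.0, 1.2, -1.6]
grip_width: 0.0234
t 15.1 pos [ 0.3977 -0.2591  0.1287] w 0.0234 F [ 0.   1.2 -1.6]
tool x [ 0.972 -0.236  0.014] y [-0.237 -0.972  0.008] z [ 0.011 -0.011 -1.   ] q [-0.81  0.48  1.91  0.    0.74  1.  ]
shift units [ 0.19 -0.32  0.72] turn units [ 0.1  -0.16 -0.1 ]
```

View pics/w11.png

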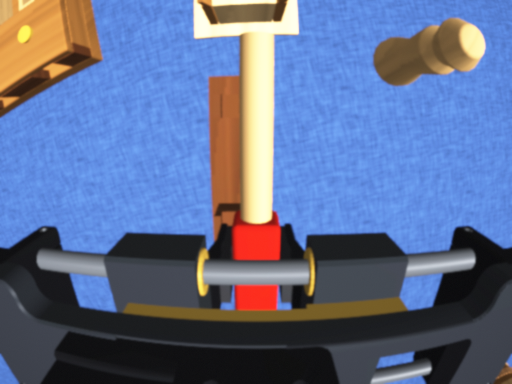

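View pics/s10.png

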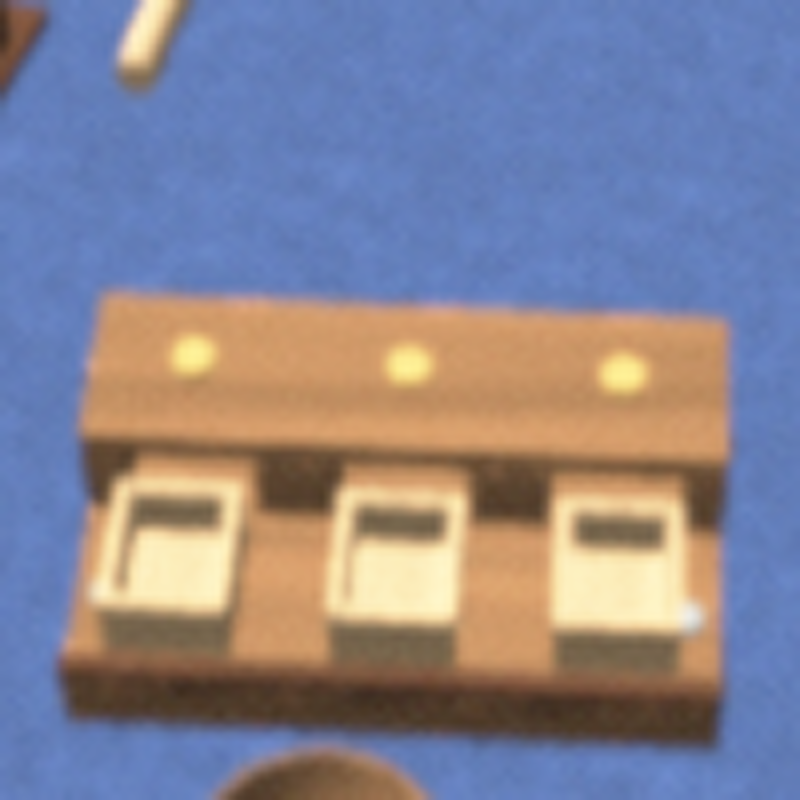

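```bash
python3 -m crank '.1 -.16 -.1 .19 -.3 .4 1;0 0 0 0.05 0 .5 1;0 0 0 0 0 0 1'
python3 - <<'E'
from h import *
st(); go([.4084,-.2486,.055],down(np.radians(-103.2)))
E
```

```text
time: 15.52
position: [0.4097, -0.2439, 0.0925]
tool_rot: [0.994, -0.113, -0.002, -0.002]
ft_force: [-0.4, -0.1, -0.2]
grip_width: 0.0236
t 15.53 pos [ 0.4097 -0.2439  0.0925] w 0.0236 F [-0.4 -0.1 -0.2]
tool x [ 0.975 -0.224 -0.003] y [-0.224 -0.975 -0.003] z [-0.003  0.004 -1.   ] q [-0.77  0.55  1.91  0.    0.68  1.02]
shift units [-0.    0.13  0.94] turn units [-0.04  0.04  0.05]
```

```bash
python3 -m crank '-.04 .04 .05 0 .12 .4 1;0 0 0 0 0.02 .4 1;0 0 0 0 0 0.1 1;0 0 0 0 0 0 1'
python3 - <<'E'
from h import *
st(); go([.4084,-.2486,.0285],down(np.radians(-103.2)))
E
```

```text
time: 16.02
position: [0.4095, -0.2467, 0.0585]
tool_rot: [0.994, -0.113, 0.001, 0.001]
ft_force: [-0.0, -0.1, 0.6]
grip_width: 0.0234
t 16.02 pos [ 0.4095 -0.2467  0.0585] w 0.0234 F [-0.  -0.1  0.6]
tool x [ 0.974 -0.225  0.002] y [-0.225 -0.974  0.001] z [ 0.002 -0.001 -1.   ] q [-0.78  0.62  1.93  0.    0.59  1.02]
shift units [-0.02  0.05  0.75] turn units [ 0.01 -0.02  0.04]
```

```bash
python3 -m crank '0 0 .04 -.02 .05 .4 1;0 0 0 0 0 .2 1;0 0 0 0 0 0.12 1;0 0 0 0 0 0 1'
python3 - <<'E'
from h import *
st(); go([.4084,-.2486,.0285],down(np.radians(-103.2)))
w=cam("wrist","w12")
E
```

```text
time: 16.52
position: [0.4098, -0.2489, 0.0315]
tool_rot: [0.993, -0.114, 0.003, 0.002]
ft_force: [0.1, -0.3, -0.3]
grip_width: 0.0239
t 16.52 pos [ 0.4098 -0.2489  0.0315] w 0.0239 F [ 0.1 -0.3 -0.3]
tool x [ 0.974 -0.227  0.006] y [-0.227 -0.974  0.003] z [ 0.005 -0.005 -1.   ] q [-0.78  0.68  1.94  0.    0.52  1.02]
shift units [-0.04 -0.    0.07] turn units [ 0.04 -0.07  0.01]
```

View pics/w12.png

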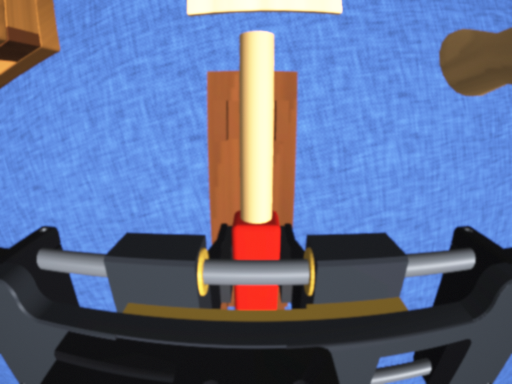

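```bash
python3 -m crank '.03 -.05 0 -.03 0 .08 1;0 0 0 0 0 .03 1;0 0 0 0 0 0 0;0 0 0 0 0 0 -.2;0 0 0 0 0 0 -.2'
python3 - <<'E'
from h import *
st()
E
```

```text
time: 17.2
position: [0.4096, -0.2494, 0.0288]
tool_rot: [0.993, -0.114, 0.002, 0.001]
ft_force: [0.2, 0.0, -0.4]
grip_width: 0.0457
t 17.2 pos [ 0.4096 -0.2494  0.0288] w 0.0457 F [ 0.2  0.  -0.4]
tool x [ 0.974 -0.227  0.004] y [-0.227 -0.974  0.002] z [ 0.004 -0.003 -1.   ] q [-0.78  0.68  1.94  0.    0.51  1.02]
```

```bash
python3 -m crank '0 0 0 0 0 -.7 -1;0 0 0 0 0 -1 -1;0 0 0 0 0 -1 -1;0 0 0 0 0 -1 -1;0 0 -.5 0 -.8 -.8 -1'
python3 - <<'E'
from h import *
st()
w=cam("wrist","w13"); t=cam("top","t13"); s=cam("scene")
for n in ("foot","lid","jig"): print(n,spot(t,n)[:1],spot(s,n)[:2])
E
```

```text
time: 17.82
position: [0.4152, -0.2183, 0.211]
tool_rot: [0.996, -0.094, -0.001, -0.001]
ft_force: [0.2, 0.5, 0.2]
grip_width: 0.0856
t 17.82 pos [ 0.4152 -0.2183  0.211 ] w 0.0856 F [0.2 0.5 0.2]
tool x [ 0.982 -0.187 -0.002] y [-0.187 -0.982 -0.001] z [-0.001  0.002 -1.   ] q [-0.72  0.34  1.82  0.    0.98  1.04]
foot [(0.63, array([0.5978, 0.3076, 0.0313]))] [(0.66, array([0.6081, 0.3057, 0.0261])), (0.24, array([0.445 , 0.2633, 0.0173]))]
lid [(0.71, array([0.4401, 0.2619, 0.0141]))] [(0.76, array([0.4467, 0.261 , 0.0166]))]
jig [(0.91, array([ 0.5988, -0.2916,  0.0059]))] [(0.73, array([ 0.6107, -0.2927,  0.0215]))]
```

View pics/w13.png

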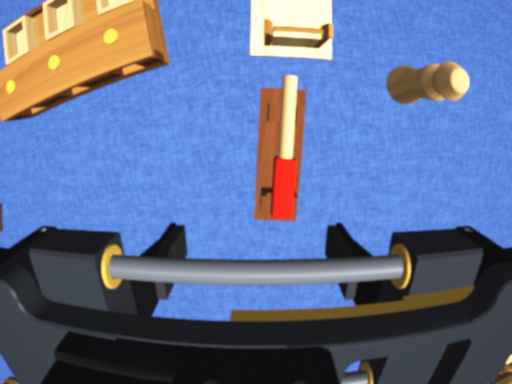

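View pics/t13.png

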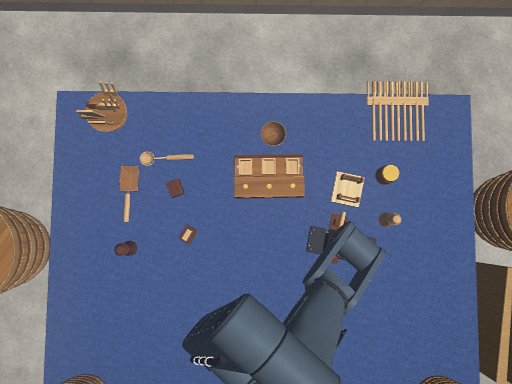

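```bash
python3 -m crank '0 0 -1 .14 -.98 0 -1;0 0 -1 .23 -.97 0 -1;0 0 -1 .31 -.95 0 -1;0 0 -1 .4 -.92 0 -1;0 0 -1 .47 -.88 0 -1';python3 -m crank '0 0 -1 .55 -.83 0 -1;0 0 -.26 .62 -.78 0 -1;0 0 0 .64 -.77 0 -1;0 0 0 .64 -.77 0 -1;0 0 0 .64 -.77 0 -1'
python3 - <<'E'
from h import *
st(); go([.5984,.309,.2],down(np.radians(-69.5)))
E
```

```text
time: 18.9
position: [0.4794, -0.0281, 0.2042]
tool_rot: [0.992, 0.126, -0.005, -0.005]
ft_force: [0.4, 0.1, 0.1]
grip_width: 0.0871
time: 19.52
position: [0.5453, 0.165, 0.1992]
tool_rot: [0.984, 0.18, -0.009, -0.005]
ft_force: [0.6, -0.3, 0.0]
grip_width: 0.0867
t 19.52 pos [0.5453 0.165  0.1992] w 0.0867 F [ 0.6 -0.3  0. ]
tool x [ 0.935  0.354 -0.017] y [ 0.354 -0.935 -0.014] z [-0.021  0.007 -1.   ] q [0.09 0.49 1.58 0.01 1.09 1.3 ]
shift units [ 2.52 -2.9  -0.02] turn units [-0.16  0.19  0.05]
```

```bash
python3 -m crank '-.16 .19 .05 .6 -.72 0 -1;0 0 0 .6 -.72 0 -1;0 0 0 .6 -.72 0 -1;0 0 0 .4 -.5 0 -1;0 0 0 0 0 0 -1'
python3 - <<'E'
from h import *
st(); go([.5984,.309,.2],down(np.radians(-69.5)))
w=cam("wrist","w14"); crop(w,(256,220),70,5,"w14c")
E
```

```text
time: 20.15
position: [0.5918, 0.2997, 0.1914]
tool_rot: [0.984, 0.178, -0.004, 0.001]
ft_force: [0.5, -0.1, -0.5]
grip_width: 0.0871
t 20.15 pos [0.5918 0.2997 0.1914] w 0.0871 F [ 0.5 -0.1 -0.5]
tool x [ 0.937  0.35  -0.009] y [ 0.35  -0.937 -0.   ] z [-0.009 -0.003 -1.   ] q [ 0.3   0.62  1.35 -0.    1.18  1.51]
shift units [ 0.23 -0.16 -0.22] turn units [-0.   0.1 -0. ]
```

View pics/w14.png

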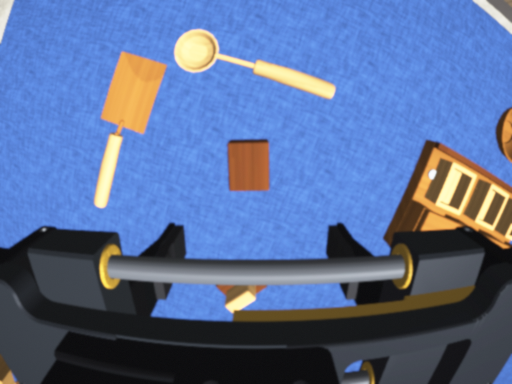

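Run:
```python
from fit import *
w=cam("wrist"); 
c=[([.028,.023,.03],(228,142)),([.028,-.023,.03],(269,141)),([-.028,-.023,.03],(270.5,190)),([-.028,.023,.03],(229,191))]
x,r=fit([(w,P,uv) for P,uv in c],[.6,.3,.35]); print(x,np.degrees(x[2])); print(np.round(r,1)); st()
t=cam("top"); s=cam("scene"); print(spot(t,"foot")[:1],spot(s,"foot")[:1])
```

```text
[0.59879163 0.30819781 0.37829346] 21.67461844195704
[[-0.6 -0.1]
 [ 0.5 -0.1]
 [-0.4  0.2]
 [ 0.5  0. ]]
t 20.25 pos [0.591  0.2979 0.1916] w 0.0869 F [-0.6 -0.7 -0.9]
tool x [ 0.937  0.348 -0.011] y [ 0.348 -0.937  0.   ] z [-0.01  -0.004 -1.   ] q [ 0.3   0.62  1.36 -0.    1.18  1.51]
[(0.57, array([ 0.6002, -0.293 ,  0.0077]))] [(0.78, array([0.6058, 0.3065, 0.0261]))]
```

Run:
```python
from h import *
t=cam("top","t15"); crop(t,(180,210),50,8,"t15c")
```

```text
(no output)
```

View pics/t15c.png

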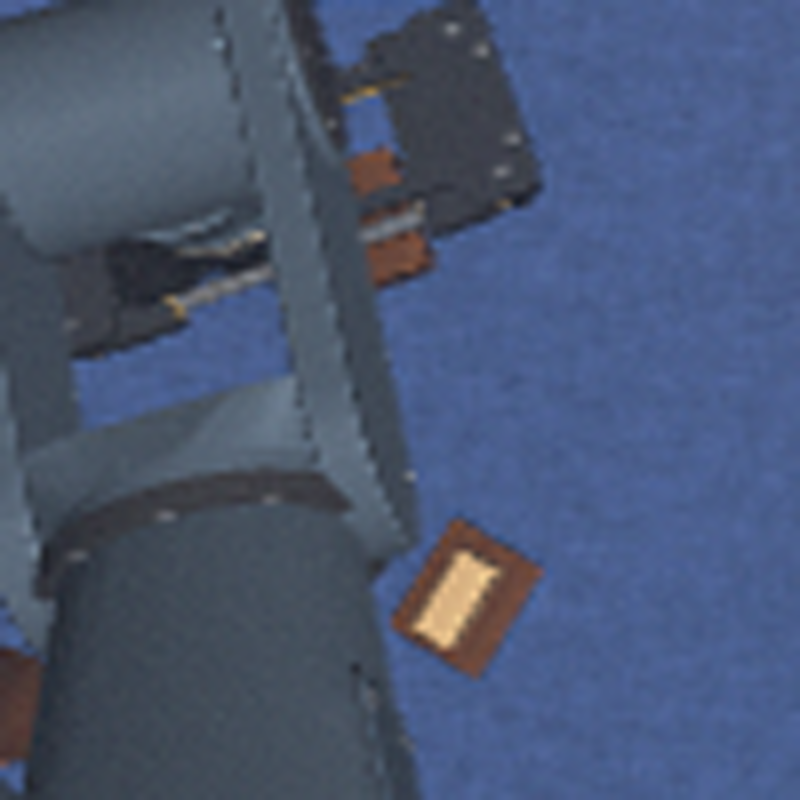

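```bash
python3 - <<'E'
from h import *
st(); go([.5985,.3085,.008],down(np.radians(-69)))
E
python3 -m crank '0 .12 -.06 .3 -.18 .8 -1;0 0 0 0 0 .9 -1;0 0 0 0 0 .9 -1;0 0 0 0 0 .9 -1;0 0 0 0 0 0 -1'
python3 - <<'E'
from h import *
st(); go([.5985,.3085,.008],down(np.radians(-69)))
E
```

```text
t 20.5 pos [0.5916 0.2976 0.1932] w 0.0869 F [ 0.1  0.1 -0.3]
tool x [ 0.938  0.347 -0.008] y [ 0.347 -0.938  0.   ] z [-0.007 -0.003 -1.   ] q [ 0.3   0.61  1.35 -0.    1.18  1.51]
shift units [ 0.29 -0.2   4.63] turn units [ 0.    0.09 -0.14]
time: 21.12
position: [0.6035, 0.3062, 0.0532]
tool_rot: [0.984, 0.177, 0.004, -0.0]
ft_force: [0.1, -0.7, 0.0]
grip_width: 0.0873
t 21.12 pos [0.6035 0.3062 0.0532] w 0.0873 F [ 0.1 -0.7  0. ]
tool x [0.937 0.348 0.009] y [ 0.348 -0.937  0.001] z [ 0.009  0.002 -1.   ] q [ 0.3   0.8   1.42 -0.    0.92  1.52]
shift units [-0.11 -0.1   1.13] turn units [ 0.01 -0.1  -0.12]
```

```bash
python3 -m crank '0 -.1 -.12 -.1 -.1 .6 -1;0 0 0 0 0 .4 -1;0 0 0 0 0 0.05 -1'
python3 - <<'E'
from h import *
st(); go([.5985,.3085,.008],down(np.radians(-69)))
w=cam("wrist","w16")
E
```

```text
time: 21.5
position: [0.6009, 0.3092, 0.0123]
tool_rot: [0.983, 0.182, 0.003, 0.0]
ft_force: [0.4, 0.5, 0.3]
grip_width: 0.0869
t 21.5 pos [0.6009 0.3092 0.0123] w 0.0869 F [0.4 0.5 0.3]
tool x [0.934 0.358 0.006] y [ 0.358 -0.934  0.001] z [ 0.006  0.001 -1.   ] q [ 0.31  0.85  1.43 -0.    0.85  1.52]
shift units [-0.06 -0.01  0.11] turn units [ 0.01 -0.07 -0.  ]
```

View pics/w16.png

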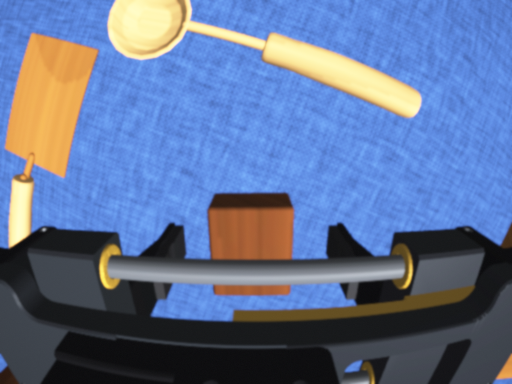

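```bash
python3 -m crank '0 -.05 0 -.06 0 .12 0;0 0 0 0 0 .03 1;0 0 0 0 0 0 1;0 0 0 0 0 0 1;0 0 0 0 0 0 1' 30;python3 -m crank '0 0 0 0 0 0 1;0 0 0 0 0 0 1'
python3 - <<'E'
from h import *
st()
E
```

```text
time: 22.18
position: [0.6002, 0.309, 0.0084]
tool_rot: [0.983, 0.182, 0.003, 0.0]
ft_force: [-0.7, 0.7, -1.2]
grip_width: 0.0461
time: 22.42
position: [0.6002, 0.309, 0.0084]
tool_rot: [0.983, 0.182, 0.003, 0.0]
ft_force: [-0.3, 0.1, -0.8]
grip_width: 0.0458
t 22.43 pos [0.6002 0.309  0.0084] w 0.0458 F [-0.3  0.1 -0.8]
tool x [0.934 0.358 0.006] y [ 0.358 -0.934  0.001] z [ 0.006  0.001 -1.   ] q [ 0.31  0.86  1.43 -0.    0.84  1.52]
```

```bash
python3 -m crank '0 0 0 0 0 -.6 1;0 0 0 0 0 -.9 1;0 0 0 0 0 -.9 1;0 0 0 0 0 -.9 1;0 0 0 -.2 .5 -.6 1'; python3 -m crank '0 0 1 -.36 .93 0 1;0 0 1 -.28 .96 0 1;0 0 1 -.19 .98 0 1;0 0 1 -.1 .99 0 1;0 0 1 0 1 0 1'
python3 - <<'E'
from h import *
st(); go([.6,-.299,.15],down(np.radians(-101.5)))
E
```

```text
time: 23.05
position: [0.5963, 0.2872, 0.1645]
tool_rot: [0.983, 0.183, -0.001, 0.001]
ft_force: [0.7, -0.5, 0.2]
grip_width: 0.0458
time: 23.68
position: [0.5973, 0.0843, 0.168]
tool_rot: [0.999, -0.039, 0.002, 0.0]
ft_force: [0.7, -0.2, -1.2]
grip_width: 0.046
t 23.68 pos [0.5973 0.0843 0.168 ] w 0.046 F [ 0.7 -0.2 -1.2]
tool x [ 0.997 -0.077  0.004] y [-0.077 -0.997  0.   ] z [ 0.004 -0.    -1.   ] q [-0.04  0.56  1.55 -0.    1.03  1.6 ]
shift units [0.81 9.55 0.45] turn units [-0.   -0.05  1.41]
```

```bash
python3 -m crank '0 0 1 .1 1 0 1;0 0 .4 .16 1 0 1;0 0 0 .2 1 0 1;0 0 0 .2 1 0 1;0 0 0 .2 1 0 1';python3 -m crank '0 0 0 .2 1 0 1;0 0 0 .2 1 0 1;0 0 0 .2 .9 0 1;0 0 0 0 0 0 1';  python3 - <<'E'
from h import *
st(); go([.6,-.299,.15],down(np.radians(-101.5)))
E
```

```text
time: 24.3
position: [0.5955, -0.1253, 0.1678]
tool_rot: [0.995, -0.102, 0.002, -0.0]
ft_force: [-0.1, 0.1, -1.0]
grip_width: 0.0458
time: 24.8
position: [0.5942, -0.2511, 0.1672]
tool_rot: [0.995, -0.104, 0.001, 0.0]
ft_force: [-0.4, 0.7, -1.6]
grip_width: 0.046
t 24.8 pos [ 0.5942 -0.2511  0.1672] w 0.046 F [-0.4  0.7 -1.6]
tool x [ 0.978 -0.207  0.003] y [-0.207 -0.978  0.   ] z [ 0.003 -0.001 -1.   ] q [-0.57  0.62  1.43  0.    1.09  1.21]
shift units [0.39 1.14 0.43] turn units [ 0.   -0.03 -0.09]
```

```bash
python3 - <<'E'
from h import *
go([.536,-.2855,.167],down(np.radians(-101.5)))
E
python3 -m crank '0 0 -.05 -.64 .55 0 1;0 0 0 -.64 .55 0 1;0 0 0 0 0 0 1;0 0 0 0 0 0 1';  python3 - <<'E'
from h import *
o=st(); w=cam("wrist","w17"); s=cam("scene","s17")
r=R.from_quat(o["tool_rot"])
for k in (-.02,0.0,.05,.15): print(k, proj(w,o["position"]+r.apply([.028,0,k])).round(1), proj(w,o["position"]+r.apply([.028,.023,k])).round(1))
E
```

```text
shift units [-1.25  1.14  0.  ] turn units [ 0.   -0.03 -0.09]
time: 25.3
position: [0.5336, -0.2808, 0.1662]
tool_rot: [0.995, -0.101, 0.001, -0.001]
ft_force: [-0.4, -0.1, -1.0]
grip_width: 0.0457
t 25.3 pos [ 0.5336 -0.2808  0.1662] w 0.0457 F [-0.4 -0.1 -1. ]
tool x [ 0.98  -0.201  0.001] y [-0.201 -0.98  -0.003] z [ 0.002  0.003 -1.   ] q [-0.67  0.57  1.54  0.    1.03  1.1 ]
-0.02 [[253.5 207. ]] [[298.7 206.9]]
0.0 [[253.8 195.5]] [[293.9 195.5]]
0.05 [[254.2 175.6]] [[285.5 175.7]]
0.15 [[254.6 154.3]] [[276.3 154.3]]
```

View pics/w17.png

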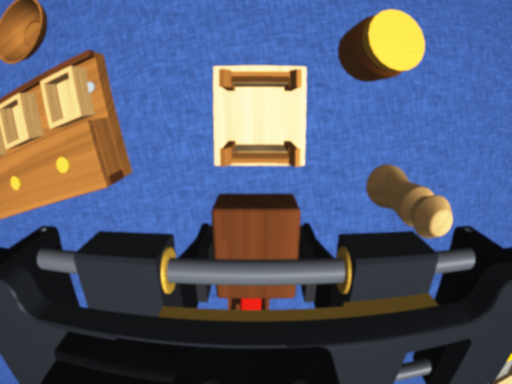

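Run:
```python
from h import *
w=cam("wrist"); print(crop(w,(260,115),60,6.5,"w17j")); print(crop(w,(256,230),60,6.5,"w17f"))
```

```text
(200, 55)
(196, 170)
```

View pics/w17j.png

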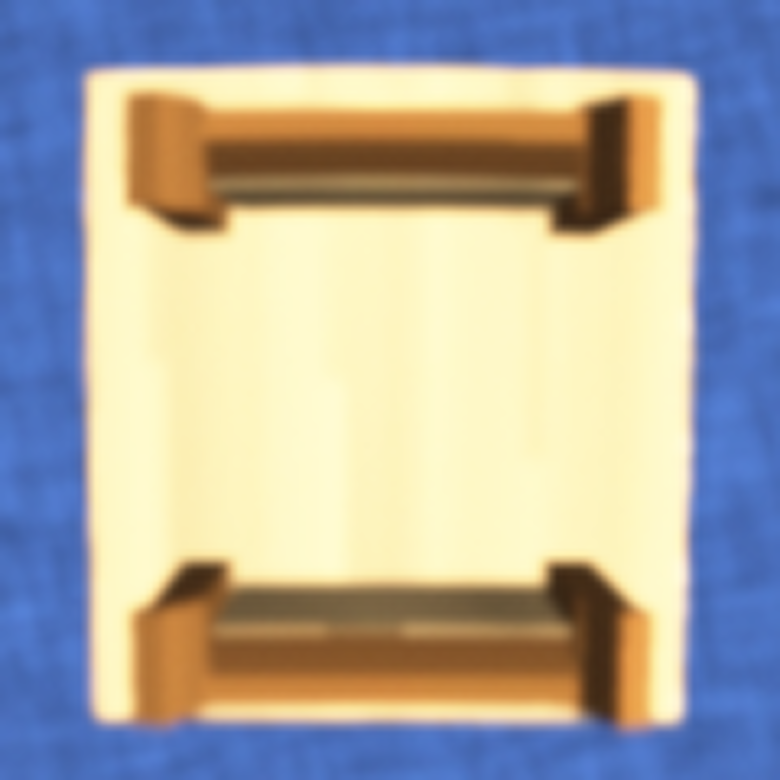

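View pics/w17f.png

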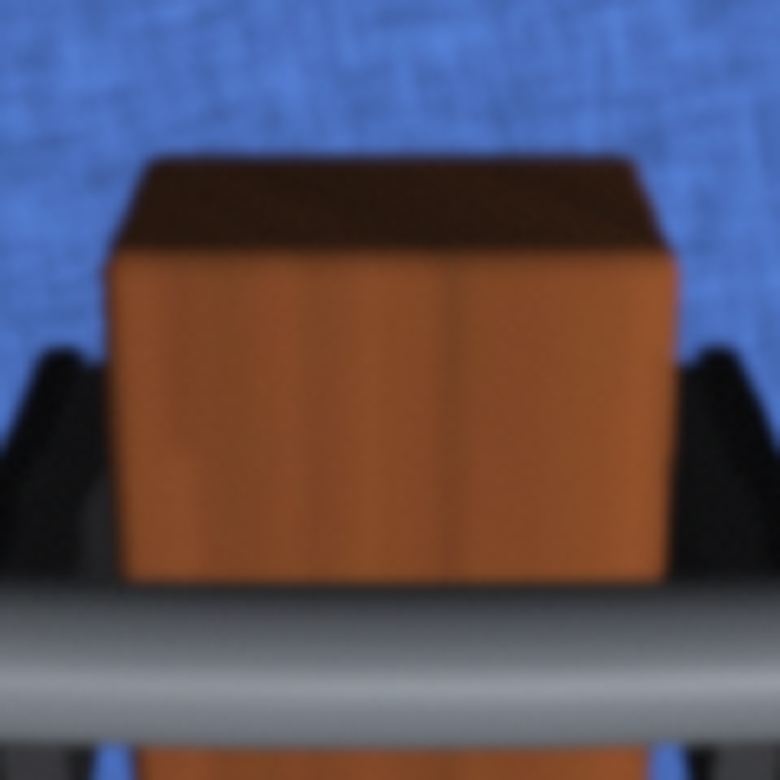

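Run:
```python
from fit import *
o=st(); w=cam("wrist"); r=R.from_quat(o["tool_rot"])
c=[([.055,.05,.006],(88,72)),([.055,-.05,.006],(695,72)),([-.055,-.05,.006],(687,722)),([-.055,.05,.006],(97,722))]
x,e=fit([(w,P,cp((200,55),6.5,*uv)) for P,uv in c],[.6,-.3,-.2]); print("jig",x,np.degrees(x[2]),np.round(e,1).tolist())
# held foot in tool frame: make a fake picture with tool-frame camera
wt=dict(w); wt["xyz"]=r.inv().apply(w["xyz"]-o["position"]); wt["attitude"]=(r.inv()*R.from_quat(w["attitude"])).as_quat()
print("cam in tool",wt["xyz"],R.from_quat(wt["attitude"]).as_matrix().round(3).tolist())
c=[([.028,-.023,-.0216],(108,250)),([.028,.023,-.0216],(676,250)),([.028,-.023,.0084],(150,160)),([.028,.023,.0084],(632,160))]
x2,e=fit([(wt,P,cp((196,170),6.5,*uv)) for P,uv in c],[0,0,0]); print("foot in tool",x2,np.round(e,1).tolist())
print("foot world", o["position"]+r.apply([x2[0],x2[1],0]), "jig in tool", r.inv().apply(np.r_[x[:2],.006]-o["position"]))
```

```text
t 25.45 pos [ 0.5339 -0.2808  0.1661] w 0.0456 F [ 0.3  0.5 -0.3]
tool x [ 0.98  -0.2    0.001] y [-0.2   -0.98  -0.003] z [ 0.002  0.002 -1.   ] q [-0.67  0.57  1.54  0.    1.03  1.1 ]
jig [ 0.60081541 -0.2999164  -0.19934824] -11.421812726786323 [[-0.0, 0.1], [-0.0, 0.2], [-0.4, -0.2], [0.4, -0.2]]
cam in tool [ 0.07738982  0.00104209 -0.16218515] [[-0.0, -0.959, -0.282], [1.0, -0.0, 0.0], [-0.0, -0.282, 0.959]]
foot in tool [-0.00071976  0.00115062  0.00016799] [[-1.9, 1.3], [1.7, 1.3], [-1.1, -1.6], [1.2, -1.6]]
foot world [ 0.5329993  -0.28178172  0.1661063 ] jig in tool [0.06918557 0.00575198 0.16016863]
```

```bash
python3 - <<'E'
from h import *
go([.6015,-.299,.1],down(np.radians(-101.4)))
E
python3 -m crank '0 0 0 .6 .05 .3 1;0 0 0 .6 .05 .5 1;0 0 0 .55 .03 .5 1;0 0 0 0 0 .3 1;0 0 0 0 0 0 1';  python3 - <<'E'
from h import *
st();go([.6015,-.299,.1],down(np.radians(-101.4)))
E
```

```text
shift units [1.74 0.11 1.65] turn units [-0.03 -0.01 -0.03]
time: 26.12
position: [0.6056, -0.2977, 0.1004]
tool_rot: [0.995, -0.099, 0.001, -0.001]
ft_force: [-0.3, 1.2, -0.7]
grip_width: 0.046
t 26.12 pos [ 0.6056 -0.2977  0.1004] w 0.046 F [-0.3  1.2 -0.7]
tool x [ 0.981 -0.196  0.002] y [-0.196 -0.981 -0.002] z [ 0.002  0.002 -1.   ] q [-0.62  0.73  1.4   0.    1.01  1.14]
shift units [-0.09  0.05  0.01] turn units [-0.03 -0.02  0.02]
```

```bash
python3 -m crank '-.03 -.02 .02 -.09 .05 0 1;0 0 0 0 0 0 1;0 0 0 0 0 0 1';  python3 - <<'E'
from h import *
st();go([.6015,-.299,.1],down(np.radians(-101.4)))
w=cam("wrist","w18"); s=cam("scene"); crop(s,(150,185),40,10,"s18")
E
```

```text
time: 26.5
position: [0.6007, -0.2989, 0.1025]
tool_rot: [0.995, -0.1, 0.001, 0.001]
ft_force: [0.0, -0.5, -0.7]
grip_width: 0.0459
t 26.5 pos [ 0.6007 -0.2989  0.1025] w 0.0459 F [ 0.  -0.5 -0.7]
tool x [ 0.98  -0.198  0.001] y [-0.198 -0.98   0.001] z [ 0.001 -0.001 -1.   ] q [-0.63  0.73  1.41 -0.    1.01  1.14]
shift units [ 0.02 -0.    0.06] turn units [ 0.01 -0.01 -0.01]
```

View pics/w18.png

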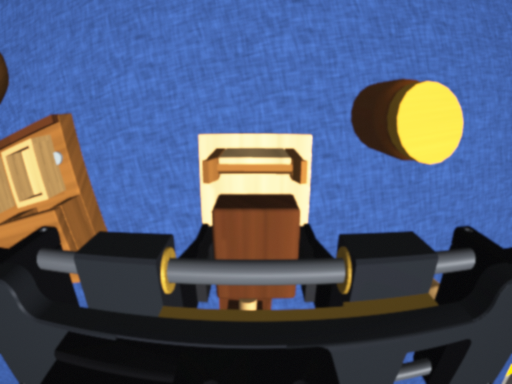

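View pics/s18.png

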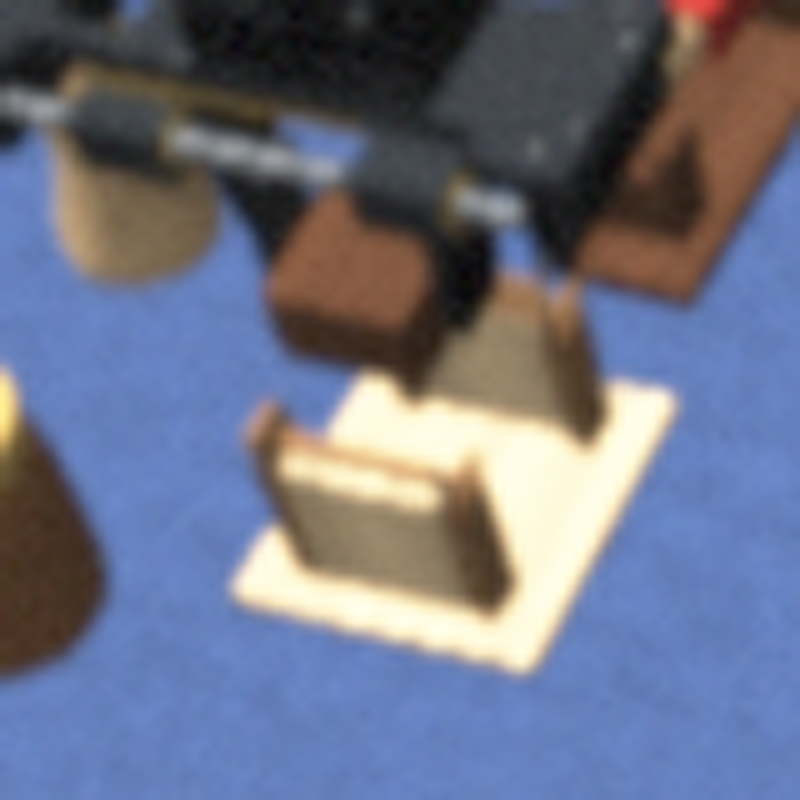

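Run:
```python
from h import *
t=cam("top"); s=cam("scene")
for p,n in ((t,"top"),(s,"scene")):
    i=p["img"].astype(int); m=((i[...,0]>150)&(i[...,1]>110)&(i[...,2]<90)).astype(np.uint8)
    k,l,stt,c=cv2.connectedComponentsWithStats(m)
    for j in range(1,k):
        if stt[j,4]>60:
            x0,y0,wd,ht,a=stt[j]
            print(n,stt[j],[np.round(onz(p,u,v,.09)[:2],4).tolist() for u,v in (c[j],(x0-.5,c[j][1]),(x0+wd-.5,c[j][1]),(c[j][0],y0-.5),(c[j][0],y0+ht-.5))])
```

```text
top [116 101  10  13  77] [[0.8636, 0.4868], [0.8634, 0.5056], [0.8638, 0.4717], [0.889, 0.4877], [0.844, 0.4862]]
top [ 92 124  27   7 112] [[0.7968, 0.538], [0.7963, 0.5843], [0.7972, 0.4932], [0.809, 0.5385], [0.785, 0.5376]]
top [252 158  10  18 158] [[0.6669, 0.0251], [0.6668, 0.0418], [0.667, 0.008], [0.6972, 0.0253], [0.6361, 0.0248]]
top [276 158  10  16 138] [[0.6699, -0.0548], [0.6698, -0.0392], [0.6701, -0.0729], [0.6979, -0.0547], [0.6435, -0.0549]]
top [120 166  18  25 349] [[0.6192, 0.4549], [0.6189, 0.4839], [0.6194, 0.4237], [0.6664, 0.4564], [0.5821, 0.4537]]
top [235 167  69  17 359] [[0.6269, -0.0132], [0.626, 0.0985], [0.6279, -0.1337], [0.6669, -0.013], [0.6094, -0.0133]]
top [235 183  69  14 698] [[0.5859, -0.0271], [0.5849, 0.0981], [0.5867, -0.1336], [0.6128, -0.0269], [0.5657, -0.0272]]
top [506 190   6  26  82] [[0.5498, -0.8274], [0.5497, -0.8141], [0.5499, -0.8344], [0.5956, -0.8292], [0.508, -0.8258]]
top [  0 227  13  26 145] [[0.4208, 0.8563], [0.4207, 0.8732], [0.421, 0.8304], [0.4591, 0.8584], [0.3737, 0.8537]]
top [  0 249  14  35 227] [[0.3327, 0.8486], [0.3326, 0.8683], [0.3329, 0.8225], [0.3868, 0.8516], [0.2729, 0.8453]]
scene [226 237  19  25 109] [[0.8188, -0.0213], [0.8205, -0.045], [0.8169, 0.0035], [0.7876, -0.0246], [0.8593, -0.0171]]
scene [404 332  61  45 525] [[1.0389, 0.4258], [1.0432, 0.3616], [1.0344, 0.4918], [0.9967, 0.4364], [1.0871, 0.4137]]
```

Run:
```python
from h import *
t=cam("top"); s=cam("scene")
for p,f in ((t,"top0"),(s,"scene0")):
    i=cv2.cvtColor(cv2.imread(f"pics/{f}.png"),cv2.COLOR_BGR2HSV)
    u0,v0=(370,155) if f=="top0" else (85,170)
    sub=i[v0:v0+45,u0:u0+45]; m=((sub[...,0]>19)&(sub[...,0]<32)&(sub[...,1]>140)&(sub[...,2]>150)).astype(np.uint8)
    k,l,q,c=cv2.connectedComponentsWithStats(m); j=1+np.argmax(q[1:,4]); x0,y0,wd,ht,a=q[j]; x0+=u0;y0+=v0; C=c[j]+[u0,v0]
    print(f,(x0,y0,wd,ht,a),[np.round(onz(p,u,v,.09)[:2],4).tolist() for u,v in (C,(x0-.5,C[1]),(x0+wd-.5,C[1]),(C[0],y0-.5),(C[0],y0+ht-.5))])
```

```text
top0 (np.int32(383), np.int32(165), np.int32(15), np.int32(16), np.int32(153)) [[0.6504, -0.4278], [0.6502, -0.4007], [0.6506, -0.4515], [0.6772, -0.4282], [0.6229, -0.4273]]Traceback (most recent call last):
  File "<stdin>", line 7, in <module>
    return _wrapfunc(a, 'argmax', axis=axis, out=out, **kwds)
    return bound(*args, **kwds)
ValueError: attempt to get argmax of an empty sequence
```

```bash
python3 -m crank '0 0 0 .02 0 .5 1;0 0 0 0 0 .5 1;0 0 0 0 0 .3 1;0 0 0 0 0 0 1';  python3 - <<'E'
from h import *
st();go([.6015,-.299,.0145],down(np.radians(-101.4)))
w=cam("wrist","w19"); s=cam("scene"); crop(s,(150,185),40,10,"s19")
E
```

```text
time: 27.3
position: [0.6009, -0.2984, 0.0448]
tool_rot: [0.995, -0.099, -0.001, -0.0]
ft_force: [0.9, -0.1, -0.2]
grip_width: 0.0457
t 27.3 pos [ 0.6009 -0.2984  0.0448] w 0.0457 F [ 0.9 -0.1 -0.2]
tool x [ 0.98  -0.198 -0.002] y [-0.198 -0.98  -0.   ] z [-0.002  0.001 -1.   ] q [-0.63  0.81  1.43 -0.    0.91  1.14]
shift units [0.02 0.01 0.76] turn units [-0.    0.02 -0.  ]
```

View pics/w19.png

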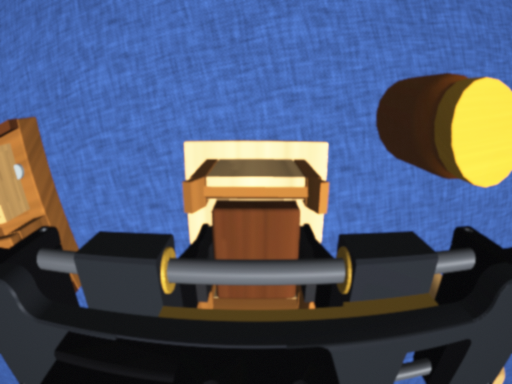

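View pics/s19.png

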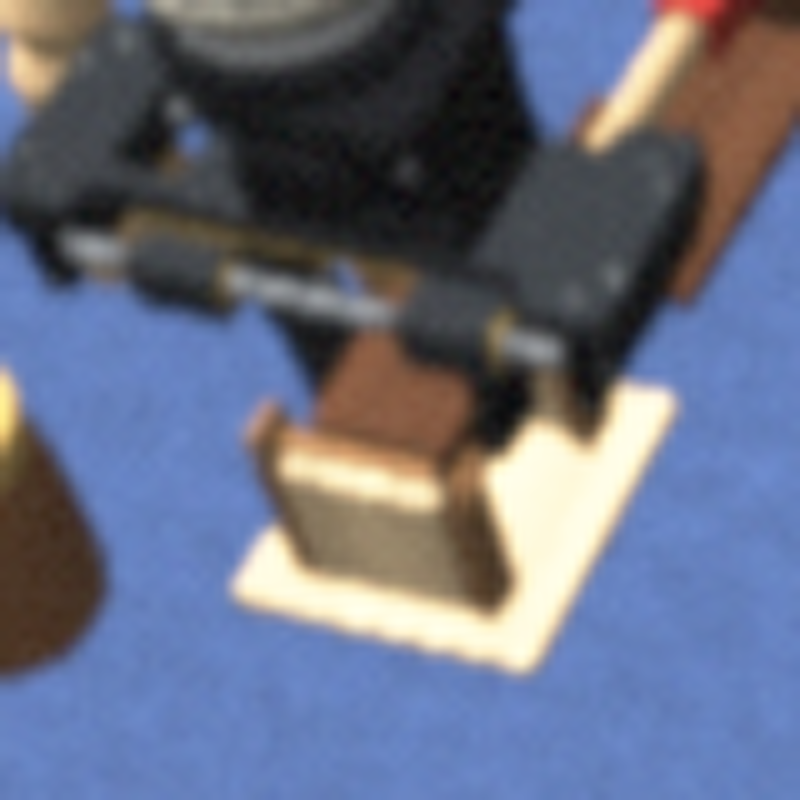

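```bash
python3 -m crank '0 0 0 .02 .01 .3 1;0 0 0 0 0 .3 1;0 0 0 0 0 .15 1;0 0 0 0 0 0 1';  python3 - <<'E'
from h import *
st();go([.6015,-.299,.0145],down(np.radians(-101.4)))
E
```

```text
time: 27.9
position: [0.6032, -0.3002, 0.0154]
tool_rot: [0.995, -0.099, 0.001, 0.001]
ft_force: [-0.2, 0.1, -1.7]
grip_width: 0.0459
t 27.9 pos [ 0.6032 -0.3002  0.0154] w 0.0459 F [-0.2  0.1 -1.7]
tool x [ 0.98  -0.198  0.002] y [-0.198 -0.98   0.002] z [ 0.002 -0.002 -1.   ] q [-0.63  0.85  1.43 -0.    0.86  1.14]
shift units [-0.05 -0.02  0.02] turn units [ 0.02 -0.03 -0.  ]
```

```bash
python3 -m crank '0.02 -.03 0 -.04 -.02 .02 1;0 0 0 0 0 0 1;0 0 0 0 0 0 0;0 0 0 0 0 0 -.5;0 0 0 0 0 0 -.5';  python3 - <<'E'
from h import *
st();go([.6015,-.299,.0145],down(np.radians(-101.4)))
E
```

```text
time: 28.52
position: [0.6028, -0.2997, 0.0161]
tool_rot: [0.995, -0.099, 0.001, 0.001]
ft_force: [0.3, -0.3, 0.1]
grip_width: 0.0585
t 28.52 pos [ 0.6028 -0.2997  0.0161] w 0.0585 F [ 0.3 -0.3  0.1]
tool x [ 0.98  -0.198  0.003] y [-0.198 -0.98   0.001] z [ 0.002 -0.002 -1.   ] q [-0.63  0.85  1.43 -0.    0.86  1.14]
shift units [-0.04 -0.01  0.04] turn units [ 0.01 -0.03 -0.  ]
```

```bash
python3 -m crank '0 0 0 0 0 -.5 -.5;0 0 0 0 0 -.9 -.5;0 0 0 0 0 -.9 -.5;0 0 0 -.6 -.2 -.9 -.5;0 0 0 -.7 -.2 0 -.5';  python3 - <<'E'
from h import *
o=st();w=cam("wrist","w20"); t=cam("top"); s=cam("scene")
for p,uv in ((t,cp) for cp in ((298.8,165.4),(237.8,166.2))): print(onz(p,*uv,.028))
for uv in ((193+107/8-.4,154+480/8-.4),(193+686/8-.4,154+505/8-.4)): print(onz(s,*uv,.028))
b=np.array([.567,-.0185]); 
E
```

```text
time: 29.15
position: [0.5573, -0.2756, 0.1542]
tool_rot: [0.995, -0.099, 0.006, 0.003]
ft_force: [0.0, 0.1, -0.2]
grip_width: 0.0652
t 29.15 pos [ 0.5573 -0.2756  0.1542] w 0.0652 F [ 0.   0.1 -0.2]
tool x [ 0.98  -0.198  0.012] y [-0.198 -0.98   0.005] z [ 0.01  -0.008 -1.   ] q [-0.64  0.6   1.52 -0.    1.01  1.13]
[ 0.67981813 -0.12360799  0.028     ]
[0.67518143 0.0904257  0.028     ]
[ 0.67835769 -0.12347493  0.028     ]
[0.67364821 0.09045255 0.028     ]
```

View pics/w20.png

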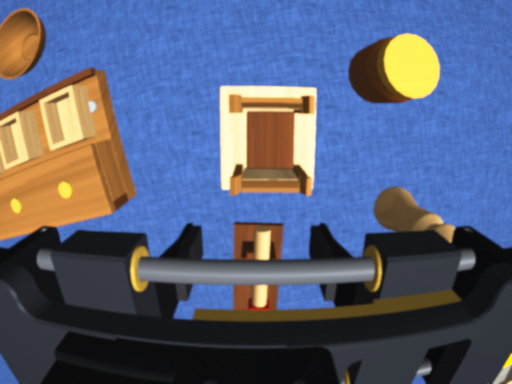

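```bash
python3 - <<'E'
from h import *
go([.61,-.098,.16],down(np.radians(-88.9)))
E
python3 -m crank '0 0 -.9 .2 -.97 0 -.5;0 0 -.9 .25 -.97 0 -.5;0 0 -.8 .3 -.95 0 -.5;0 0 0 .3 -.95 0 -.5;0 0 0 .2 -.4 0 -.5';  python3 - <<'E'
from h import *
st();go([.61,-.098,.16],down(np.radians(-88.9)));w=cam("wrist","w21")
E
```

```text
shift units [ 0.48 -4.58 -0.23] turn units [ 0.03 -0.04 -2.51]
time: 29.92
position: [0.625, -0.1089, 0.1522]
tool_rot: [1.0, 0.015, 0.006, 0.004]
ft_force: [1.2, 0.2, 0.1]
grip_width: 0.0651
t 29.93 pos [ 0.625  -0.1089  0.1522] w 0.0651 F [1.2 0.2 0.1]
tool x [0.999 0.03  0.013] y [ 0.03  -1.     0.008] z [ 0.013 -0.007 -1.   ] q [-0.35  0.62  1.48 -0.    1.03  1.2 ]
shift units [-0.36 -0.28 -0.2 ] turn units [ 0.09 -0.14  0.12]
```

View pics/w21.png

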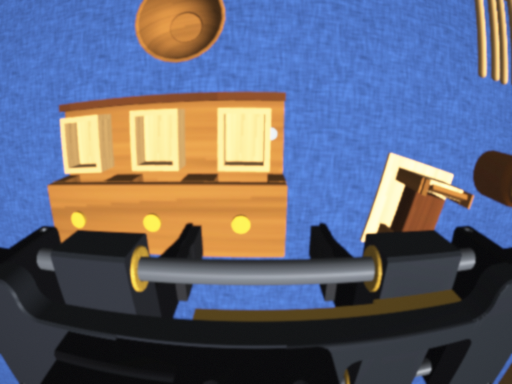

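```bash
python3 -m crank '.09 -.14 .12 -.1 -.28 -.1 -.5;0 0 0 0 0 0 -.5;0 0 0 0 0 0 -.5';  python3 - <<'E'
from h import *
st();w=cam("wrist","w22"); print(crop(w,(185,135),62,6.4,"w22c"))
E
```

```text
time: 30.35
position: [0.6219, -0.0989, 0.1564]
tool_rot: [1.0, 0.009, 0.001, 0.0]
ft_force: [-0.1, -1.3, -0.2]
grip_width: 0.0653
t 30.35 pos [ 0.6219 -0.0989  0.1564] w 0.0653 F [-0.1 -1.3 -0.2]
tool x [1.    0.017 0.001] y [ 0.017 -1.     0.   ] z [ 0.001 -0.    -1.   ] q [-0.34  0.61  1.48  0.    1.05  1.22]
(123, 73)
```

View pics/w22c.png

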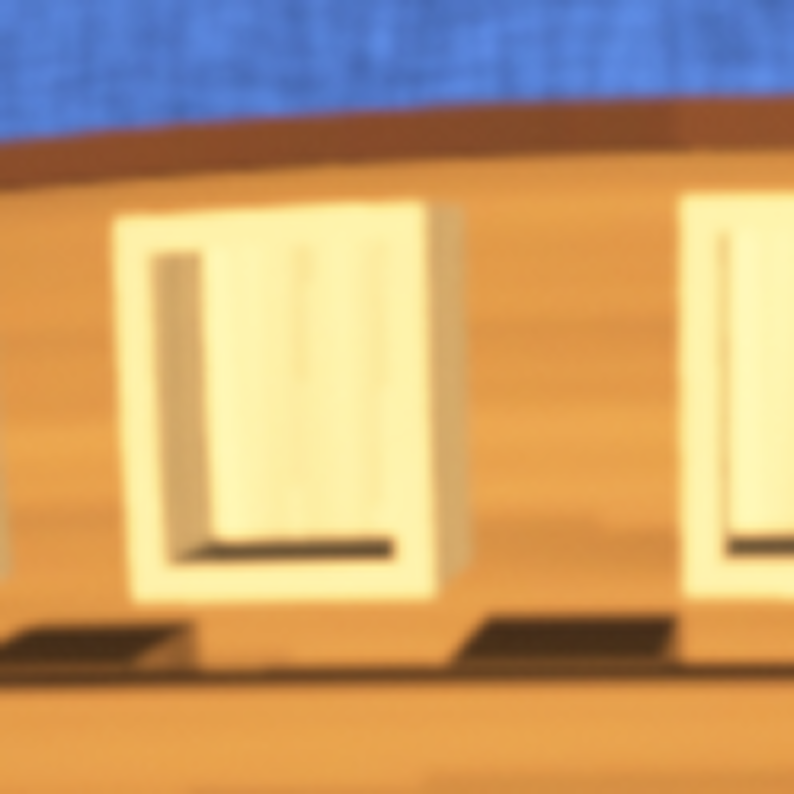

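Run:
```python
from h import *
st();w=cam("wrist"); print(crop(w,(256,135),62,6.4,"w22a"))
```

```text
t 30.4 pos [ 0.6219 -0.0989  0.1564] w 0.0652 F [0.2 0.1 0.8]
tool x [1.    0.017 0.002] y [ 0.017 -1.     0.   ] z [ 0.002 -0.    -1.   ] q [-0.34  0.61  1.48  0.    1.05  1.22]
(194, 73)
```

View pics/w22a.png

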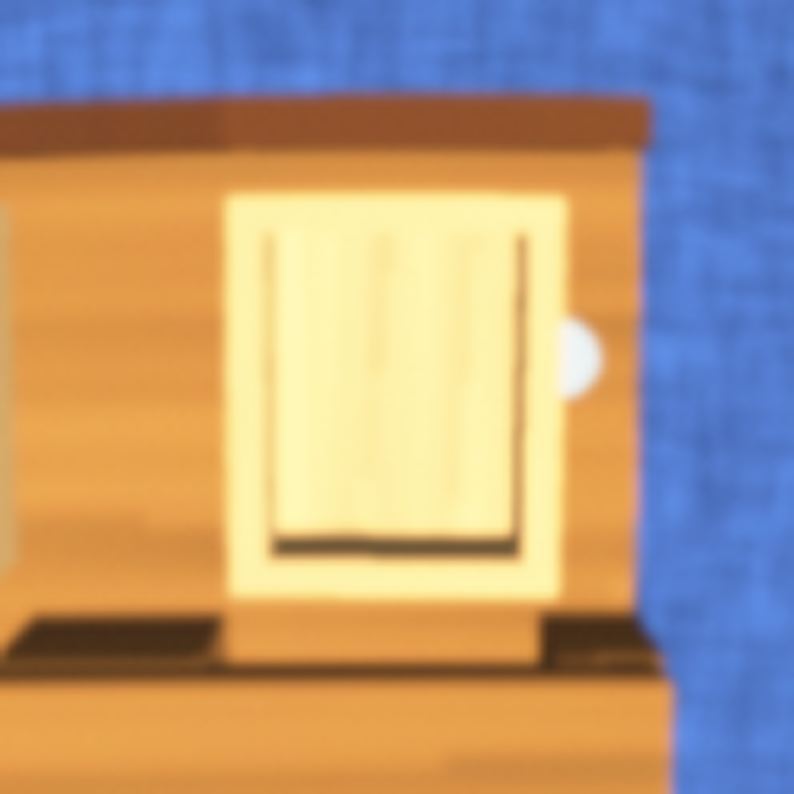

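Run:
```python
from fit import *
w=cam("wrist"); P=[[.028,.023,.056],[.028,-.023,.056],[-.028,-.023,.056],[-.028,.023,.056]]
for n,off,c in (("a",(194,73),[(224,195),(568,195),(560,597),(230,597)]),("b",(123,73),[(115,213),(425,202),(438,600),(132,603)])):
    x,r=fit([(w,p,cp(off,6.4,*uv)) for p,uv in zip(P,c)],[.67,0,0]); print(n,x,np.degrees(x[2]),np.round(r,1).tolist())
x=onz(w,*cp((194,73),6.4,600,358),.028); print("screw edge",x)
go([.6738,-.0983,.16],down(np.radians(-88.9)))
```

```text
a [ 0.67529416 -0.09872973  0.01552546] 0.8895430589977449 [[0.5, 0.1], [-0.6, 0.2], [-0.2, -0.1], [0.3, -0.2]]
b [ 0.67428035 -0.01663387  0.00581065] 0.3329256301277167 [[0.3, 0.8], [-0.1, 0.2], [-0.7, -0.4], [0.4, -0.5]]
screw edge [ 0.67953637 -0.12983322  0.028     ]
shift units [ 1.3   0.01 -0.09] turn units [-0.   -0.02 -0.02]
```

```bash
python3 -m crank '0 0 0 .65 -.02 0 -.5;0 0 0 .65 0 .3 -.5;0 0 0 0 0 .8 -.5;0 0 0 0 0 .6 -.5;0 0 0 0 0 0 -.5';  python3 - <<'E'
from h import *
st();go([.6748,-.0977,.038],down(np.radians(-89.1)))
E
```

```text
time: 31.12
position: [0.6754, -0.1002, 0.0874]
tool_rot: [1.0, 0.007, 0.001, 0.0]
ft_force: [0.0, -0.6, -0.3]
grip_width: 0.0654
t 31.12 pos [ 0.6754 -0.1002  0.0874] w 0.0654 F [ 0.  -0.6 -0.3]
tool x [1.    0.013 0.003] y [ 0.013 -1.     0.001] z [ 0.003 -0.001 -1.   ] q [-0.31  0.76  1.38  0.    1.    1.25]
shift units [-0.02 -0.06  1.23] turn units [ 0.01 -0.03 -0.03]
```

```bash
python3 -m crank '0 0 0 -.02 -.06 .6 -.5;0 0 0 0 0 .55 -.5;0 0 0 0 0 0.05 -.5;0 0 0 0 0 0 -.5';  python3 - <<'E'
from h import *
st();go([.6748,-.0977,.038],down(np.radians(-89.1)))
w=cam("wrist","w23")
E
```

```text
time: 31.62
position: [0.6777, -0.1001, 0.0434]
tool_rot: [1.0, 0.006, 0.005, 0.002]
ft_force: [-0.2, 0.1, -0.3]
grip_width: 0.0653
t 31.62 pos [ 0.6777 -0.1001  0.0434] w 0.0653 F [-0.2  0.1 -0.3]
tool x [1.    0.012 0.01 ] y [ 0.012 -1.     0.003] z [ 0.01  -0.003 -1.   ] q [-0.31  0.82  1.4  -0.    0.91  1.25]
shift units [-0.07 -0.06  0.13] turn units [ 0.04 -0.12 -0.05]
```

View pics/w23.png

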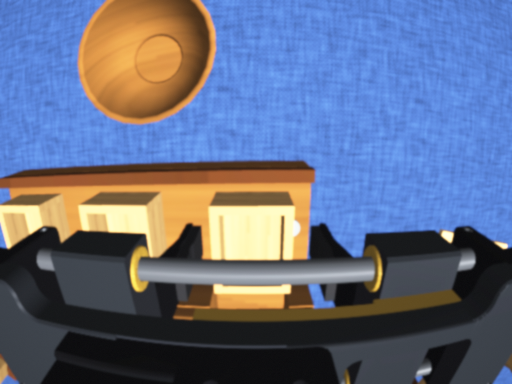

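```bash
python3 -m crank '.04 -.12 -.05 -.07 -.05 .12 -.5;0 0 0 0 0 .03 -.5;0 0 0 0 0 0 1;0 0 0 0 0 0 1;0 0 0 0 0 0 1' 25;  python3 - <<'E'
from h import *
st();go([.6748,-.0977,.038],down(np.radians(-89.1)))
E
```

```text
time: 32.3
position: [0.6762, -0.0983, 0.0398]
tool_rot: [1.0, 0.008, 0.001, 0.001]
ft_force: [-0.6, -0.4, -0.8]
grip_width: 0.0456
t 32.3 pos [ 0.6762 -0.0983  0.0398] w 0.0456 F [-0.6 -0.4 -0.8]
tool x [1.    0.016 0.003] y [ 0.016 -1.     0.001] z [ 0.003 -0.001 -1.   ] q [-0.31  0.82  1.4  -0.    0.92  1.25]
shift units [-0.04 -0.02  0.05] turn units [ 0.01 -0.03  0.01]
```

```bash
python3 -m crank '0 0 0 0 0 -.6 1;0 0 0 0 0 -.9 1;0 0 0 -.2 .4 -.9 1;0 0 .9 -.3 .9 -.5 1;0 0 .9 -.25 .9 -.1 1';python3 -m crank '0 0 .7 -.2 .9 0 1;0 0 0 -.15 .9 0 1;0 0 0 -.15 .8 0 1;0 0 0 0 0 0 1';  python3 - <<'E'
from h import *
st();go([.6015,-.299,.15],down(np.radians(-101.4)))
E
```

```text
time: 32.92
position: [0.6431, -0.1842, 0.1607]
tool_rot: [0.998, -0.07, -0.001, -0.0]
ft_force: [-0.0, -0.5, -0.5]
grip_width: 0.0459
time: 33.42
position: [0.6021, -0.2886, 0.161]
tool_rot: [0.995, -0.103, -0.001, 0.0]
ft_force: [-0.2, 0.1, -1.3]
grip_width: 0.0459
t 33.42 pos [ 0.6021 -0.2886  0.161 ] w 0.0459 F [-0.2  0.1 -1.3]
tool x [ 0.979 -0.205 -0.002] y [-0.205 -0.979  0.001] z [-0.002 -0.    -1.   ] q [-0.61  0.65  1.37 -0.    1.12  1.16]
shift units [0.04 0.26 0.28] turn units [ 0.01  0.02 -0.09]
```

```bash
python3 -m crank '0 0 -.09 .04 .26 0 1;0 0 0 0 0 0 1;0 0 0 0 0 0 1';  python3 - <<'E'
from h import *
st();go([.6015,-.299,.15],down(np.radians(-101.4))); w=cam("wrist","w24"); print(crop(w,(256,190),62,6.4,"w24c"))
E
```

```text
time: 33.8
position: [0.6019, -0.2976, 0.1604]
tool_rot: [0.995, -0.098, -0.001, -0.001]
ft_force: [-0.9, 0.2, -1.2]
grip_width: 0.0455
t 33.8 pos [ 0.6019 -0.2976  0.1604] w 0.0455 F [-0.9  0.2 -1.2]
tool x [ 0.981 -0.196 -0.003] y [-0.196 -0.981 -0.001] z [-0.003  0.002 -1.   ] q [-0.63  0.66  1.36 -0.    1.12  1.14]
shift units [-0.    0.04  0.26] turn units [-0.01  0.03  0.02]
(194, 128)
```

View pics/w24c.png

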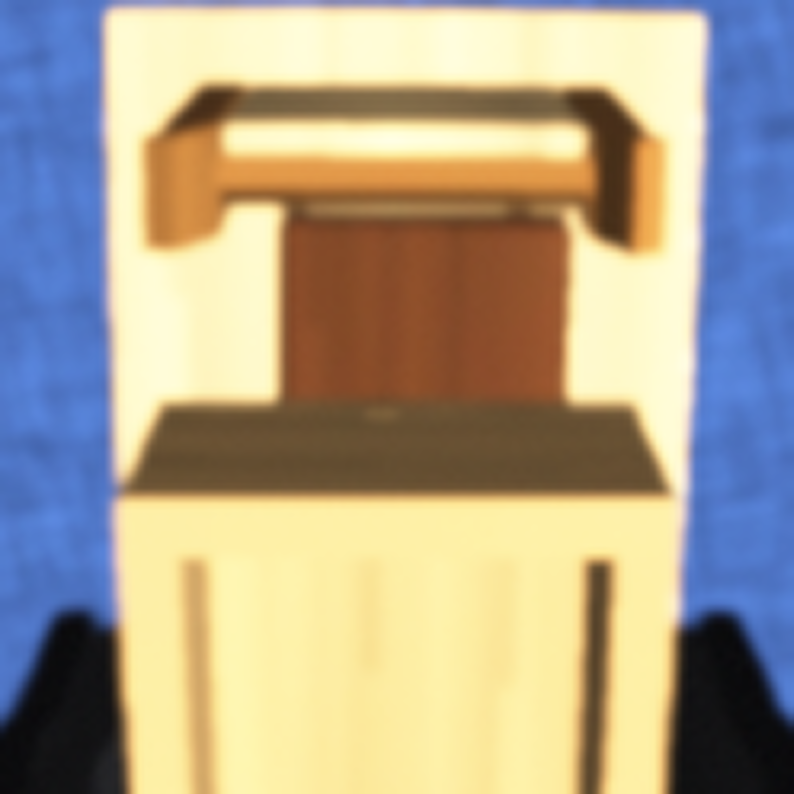

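Run:
```python
from fit import *
o=st(); w=cam("wrist"); r=R.from_quat(o["tool_rot"])
off=(194,128); px=lambda u,v: cp(off,6.4,u,v)
def tool(u,v,z): # world height z -> tool xy
    return r.inv().apply(onz(w,*px(u,v),z)-o["position"])[:2]
print("tier front corners",tool(118,497,o["position"][2]+.0162),tool(672,494,o["position"][2]+.0162))
print("tier bottom front",tool(163,407,o["position"][2]-.0138),tool(632,407,o["position"][2]-.0138))
print("foot front",tool(286,221,.036),tool(568,222,.036))
print("plate front",tool(107,12,.006),tool(706,14,.006))
print("walls lip tops z.072 (inner ends)",tool(147,245,.072),tool(662,250,.072))
```

```text
t 33.85 pos [ 0.6019 -0.2976  0.1605] w 0.0458 F [ 0.3 -0.4 -1.4]
tool x [ 0.981 -0.195 -0.003] y [-0.195 -0.981 -0.001] z [-0.003  0.001 -1.   ] q [-0.63  0.66  1.36 -0.    1.12  1.14]
tier front corners [ 0.02766379 -0.02174803] [0.02793382 0.02341754]
tier bottom front [ 0.02664609 -0.02161695] [0.02665451 0.02373101]
foot front [ 0.0243465  -0.01597368] [0.02424271 0.02723118]
plate front [ 0.05467141 -0.04734559] [0.05440898 0.05260142]
walls lip tops z.072 (inner ends) [ 0.02783889 -0.03269248] [0.02717501 0.03678422]
```

```bash
python3 -m crank '0 0.03 0 -.01 .03 .6 1;0 0 0 0 0 .7 1;0 0 0 0 0 .2 1;0 0 0 0 0 0 1';  python3 - <<'E'
from h import *
st();go([.6013,-.299,.05],down(np.radians(-101.4)))
E
```

```text
time: 34.4
position: [0.6033, -0.2973, 0.1008]
tool_rot: [0.995, -0.097, 0.002, 0.0]
ft_force: [0.7, 0.2, -1.2]
grip_width: 0.0457
t 34.4 pos [ 0.6033 -0.2973  0.1008] w 0.0457 F [ 0.7  0.2 -1.2]
tool x [ 0.981 -0.192  0.003] y [-0.192 -0.981  0.   ] z [ 0.003 -0.001 -1.   ] q [-0.62  0.73  1.4   0.    1.    1.14]
shift units [-0.05  0.05  1.27] turn units [ 0.   -0.04  0.06]
```

```bash
python3 -m crank '0 -.04 .06 -.05 .05 .4 1;0 0 0 0 0 .4 1;0 0 0 0 0 .2 1;0 0 0 0 0 0 1';  python3 - <<'E'
from h import *
st();go([.6013,-.299,.05],down(np.radians(-101.4)))
E
```

```text
time: 34.9
position: [0.6019, -0.2996, 0.0598]
tool_rot: [0.995, -0.099, 0.001, 0.001]
ft_force: [-0.4, 0.7, -1.0]
grip_width: 0.046
t 34.9 pos [ 0.6019 -0.2996  0.0598] w 0.046 F [-0.4  0.7 -1. ]
tool x [ 0.98  -0.198  0.002] y [-0.198 -0.98   0.002] z [ 0.002 -0.002 -1.   ] q [-0.63  0.78  1.42 -0.    0.93  1.14]
shift units [-0.02 -0.01  0.25] turn units [ 0.02 -0.02  0.  ]
```

```bash
python3 -m crank '.02 -.02 0 -.02 -.01 .15 1;0 0 0 0 0 .1 1;0 0 0 0 0 .02 1;0 0 0 0 0 0 1';  python3 - <<'E'
from h import *
st();go([.6013,-.299,.05],down(np.radians(-101.4))); s=cam("scene"); crop(s,(150,185),40,10,"s25")
E
```

```text
time: 35.4
position: [0.6021, -0.2997, 0.05]
tool_rot: [0.995, -0.099, 0.001, 0.001]
ft_force: [-0.2, 0.6, -2.4]
grip_width: 0.0456
t 35.4 pos [ 0.6021 -0.2997  0.05  ] w 0.0456 F [-0.2  0.6 -2.4]
tool x [ 0.98  -0.198  0.003] y [-0.198 -0.98   0.001] z [ 0.002 -0.001 -1.   ] q [-0.63  0.8   1.43  0.    0.91  1.14]
shift units [-0.02 -0.01  0.  ] turn units [ 0.01 -0.03  0.  ]
```

View pics/s25.png

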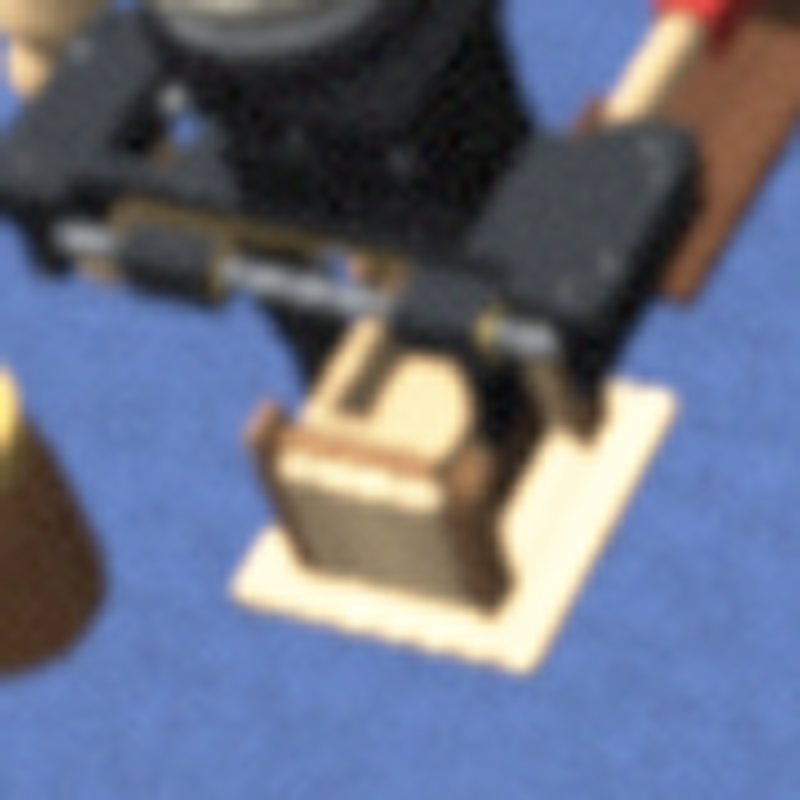

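```bash
python3 -m crank '0 0 0 0 0 0 .3;0 0 0 0 0 0 0;0 0 0 0 0 0 -.5;0 0 0 0 0 0 -.5;0 0 0 0 0 0 -.5';python3 -m crank '0 0 0 0 0 -.5 -.5;0 0 0 0 0 -.9 -.5;0 0 0 -.3 0 -.9 -.5;0 0 0 -.6 0 -.6 -.5;0 0 0 -.4 0 0 -.5';  python3 - <<'E'
from h import *
st();w=cam("wrist","w26"); print(crop(w,(270,125),62,6.4,"w26c")); s=cam("scene"); print(crop(s,(150,185),40,10,"s26"))
E
```

```text
time: 36.08
position: [0.6025, -0.3, 0.0501]
tool_rot: [0.995, -0.099, 0.002, 0.001]
ft_force: [0.2, -0.1, -0.5]
grip_width: 0.0633
time: 36.7
position: [0.5525, -0.2907, 0.1755]
tool_rot: [0.995, -0.099, 0.005, 0.003]
ft_force: [-0.1, 0.2, 0.1]
grip_width: 0.0651
t 36.7 pos [ 0.5525 -0.2907  0.1755] w 0.0651 F [-0.1  0.2  0.1]
tool x [ 0.98  -0.197  0.011] y [-0.197 -0.98   0.005] z [ 0.009 -0.007 -1.   ] q [-0.66  0.58  1.49  0.    1.06  1.11]
(208, 63)
(110, 145)
```

View pics/w26c.png

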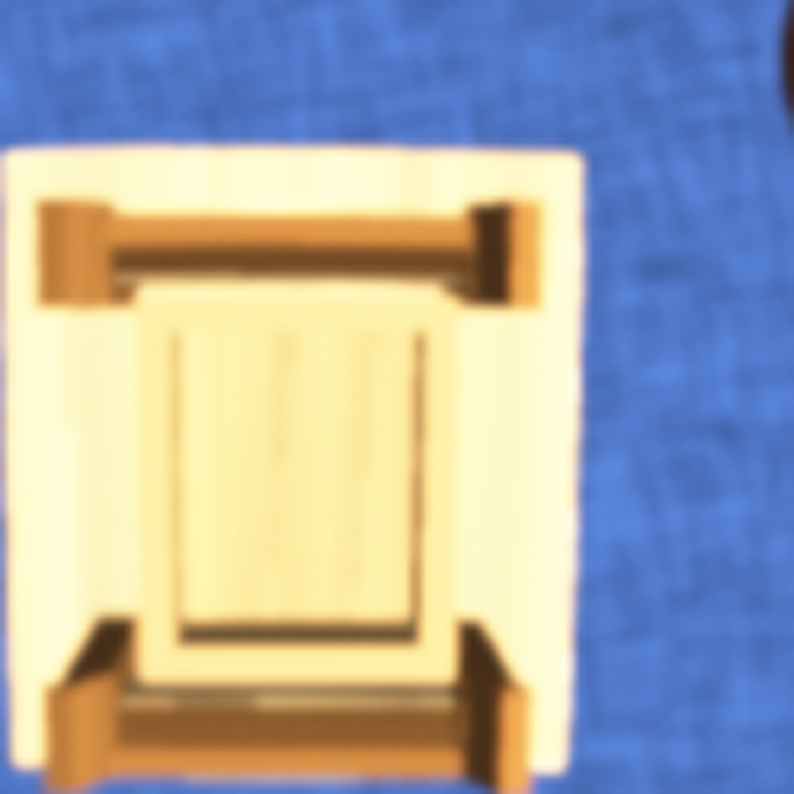

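View pics/s26.png

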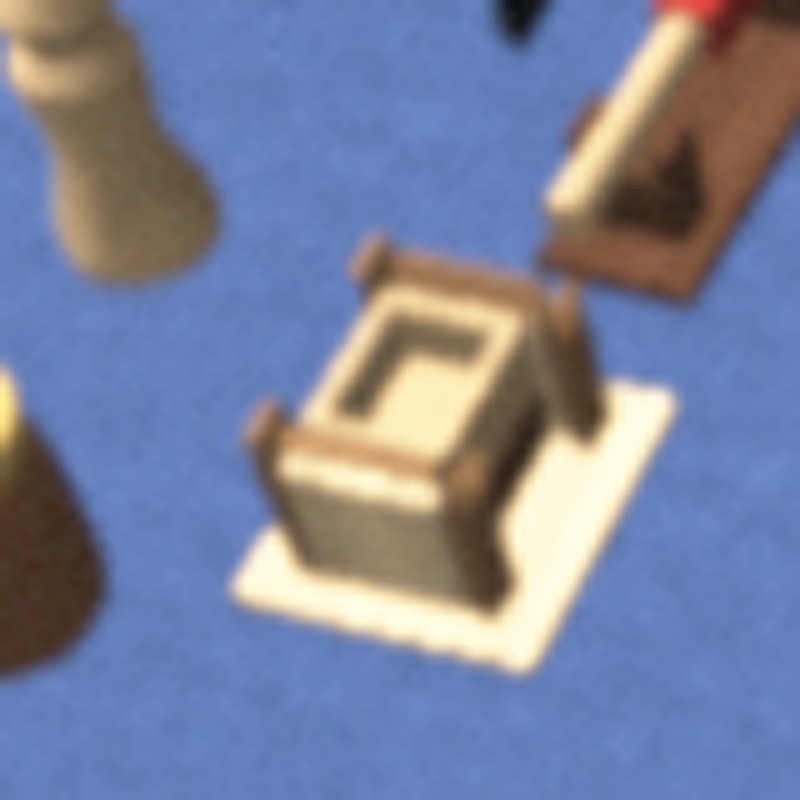

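Run:
```python
from fit import *
o=st(); w=cam("wrist"); off=(208,63)
def f(c,hx,hy,z,init):
    P=[[hx,hy,z],[hx,-hy,z],[-hx,-hy,z],[-hx,hy,z]]
    return fit([(w,p,cp(off,6.4,*uv)) for p,uv in zip(P,c)],init)
j,e=f([(3,150),(583,152),(570,772),(12,768)],.055,.05,.006,[.6,-.3,-.2]); print("jig",j,abs(e).max())
q,e=f([(135,285),(455,285),(460,685),(135,685)],.028,.023,.066,[.6,-.3,-.2]); print("tier",q,abs(e).max())
print("tier rel jig (jig frame)",R.from_euler("z",-j[2]).apply(np.r_[q[:2]-j[:2],0]))
P=[.674,-.0165,.16]; go(P,down(np.radians(-88.9)))
```

```text
t 36.8 pos [ 0.551  -0.2897  0.1738] w 0.0654 F [ 1.  -0.2 -0. ]
tool x [ 0.98  -0.197  0.006] y [-0.197 -0.98   0.003] z [ 0.006 -0.004 -1.   ] q [-0.66  0.58  1.49  0.    1.06  1.11]
jig [ 0.598531   -0.29804091 -0.20409585] 0.3160303999171674
tier [ 0.59998025 -0.29931026 -0.19523959] 1.0805883878424538
tier rel jig (jig frame) [ 0.00167644 -0.00094928  0.        ]
shift units [ 1.64 -7.31  0.32] turn units [ 0.04 -0.07 -2.5 ]
```

```bash
python3 -m crank '.04 -.07 -.8 .1 -.98 0 -.5;0 0 -.8 .15 -.98 0 -.5;0 0 -.9 .2 -.98 0 -.5;0 0 0 .3 -.95 0 -.5;0 0 0 .3 -.95 0 -.5'; python3 -m crank '0 0 0 .3 -.95 0 -.5;0 0 0 .3 -.95 0 -.5;0 0 0 .1 -.4 0 -.5;0 0 0 0 0 0 -.5';python3 - <<'E'
from h import *
st();go([.6735,-.0156,.16],down(np.radians(-89)))
E
```

```text
time: 37.48
position: [0.6128, -0.0983, 0.1734]
tool_rot: [1.0, 0.01, 0.003, 0.001]
ft_force: [0.7, -0.6, -0.1]
grip_width: 0.0653
time: 37.98
position: [0.6428, 0.0002, 0.1727]
tool_rot: [1.0, 0.013, 0.003, 0.001]
ft_force: [-0.4, -0.1, 0.4]
grip_width: 0.0654
t 37.98 pos [6.428e-01 2.000e-04 1.727e-01] w 0.0654 F [-0.4 -0.1  0.4]
tool x [1.    0.025 0.007] y [ 0.025 -1.     0.002] z [ 0.007 -0.002 -1.   ] q [-0.17  0.6   1.44 -0.    1.09  1.37]
shift units [0.76 0.41 0.32] turn units [ 0.02 -0.08  0.09]
```

```bash
python3 -m crank '.02 -.08 .09 .7 .38 .3 -.5;0 0 0 .1 .03 .7 -.5;0 0 0 0 0 .8 -.5;0 0 0 0 0 .2 -.5;0 0 0 0 0 0 -.5';python3 - <<'E'
from h import *
st();go([.6735,-.0156,.038],down(np.radians(-89)));w=cam("wrist","w27")
E
```

```text
time: 38.6
position: [0.6769, -0.0241, 0.0921]
tool_rot: [1.0, 0.006, 0.001, 0.002]
ft_force: [0.5, -0.1, -0.3]
grip_width: 0.0651
t 38.6 pos [ 0.6769 -0.0241  0.0921] w 0.0651 F [ 0.5 -0.1 -0.3]
tool x [1.    0.011 0.001] y [ 0.011 -1.     0.004] z [ 0.001 -0.004 -1.   ] q [-0.2   0.75  1.39 -0.    1.    1.36]
shift units [-0.08 -0.22  1.35] turn units [ 0.04 -0.02 -0.07]
```

View pics/w27.png

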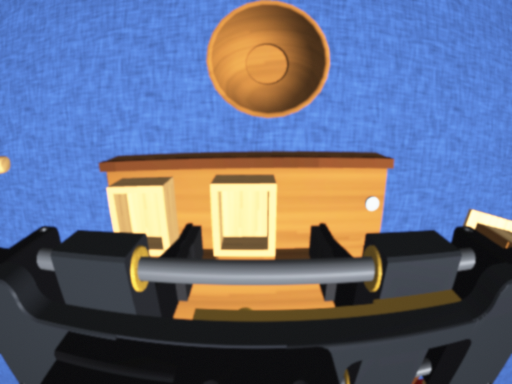

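```bash
python3 -m crank '.04 -.02 -.07 -.08 -.22 .3 -.5;0 0 0 0 0 .5 -.5;0 0 0 0 0 .4 -.5;0 0 0 0 0 0 -.5';python3 - <<'E'
from h import *
st();go([.6735,-.0156,.038],down(np.radians(-89)));w=cam("wrist","w28")
E
```

```text
time: 39.15
position: [0.6746, -0.0147, 0.0436]
tool_rot: [1.0, 0.009, 0.002, 0.001]
ft_force: [-0.4, -0.0, -0.2]
grip_width: 0.0653
t 39.15 pos [ 0.6746 -0.0147  0.0436] w 0.0653 F [-0.4 -0.  -0.2]
tool x [1.    0.018 0.003] y [ 0.018 -1.     0.001] z [ 0.003 -0.001 -1.   ] q [-0.19  0.81  1.42 -0.    0.91  1.37]
shift units [-0.03  0.02  0.14] turn units [ 0.01 -0.04  0.01]
```

View pics/w28.png

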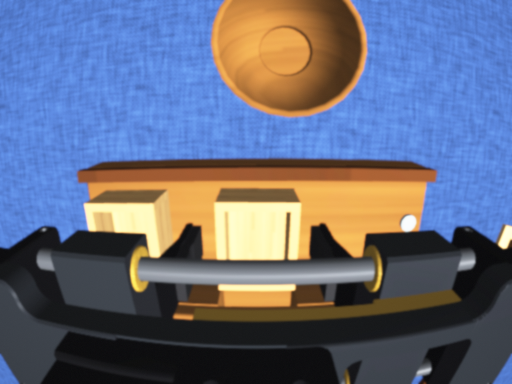

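Centred on tier b; I'll lower a little and grip.

```bash
python3 -m crank '0 -.04 0 -.03 .02 .12 -.5;0 0 0 0 0 .03 -.5;0 0 0 0 0 0 1;0 0 0 0 0 0 1;0 0 0 0 0 0 1' 25; python3 -m crank '0 0 0 0 0 0 1'
python3 - <<'E'
from h import *
st();w=cam("wrist"); print(crop(w,(256,230),62,6.4,"w29"))
E
```

```text
time: 39.83
position: [0.6754, -0.0161, 0.0394]
tool_rot: [1.0, 0.009, 0.002, 0.001]
ft_force: [-0.3, 0.7, -0.1]
grip_width: 0.0455
time: 39.95
position: [0.6753, -0.0161, 0.0394]
tool_rot: [1.0, 0.009, 0.002, 0.001]
ft_force: [-0.2, 0.2, -0.6]
grip_width: 0.046
t 39.95 pos [ 0.6753 -0.0161  0.0394] w 0.046 F [-0.2  0.2 -0.6]
tool x [1.    0.018 0.004] y [ 0.018 -1.     0.002] z [ 0.004 -0.002 -1.   ] q [-0.19  0.82  1.42 -0.    0.9   1.36]
(194, 168)
```

View pics/w29.png

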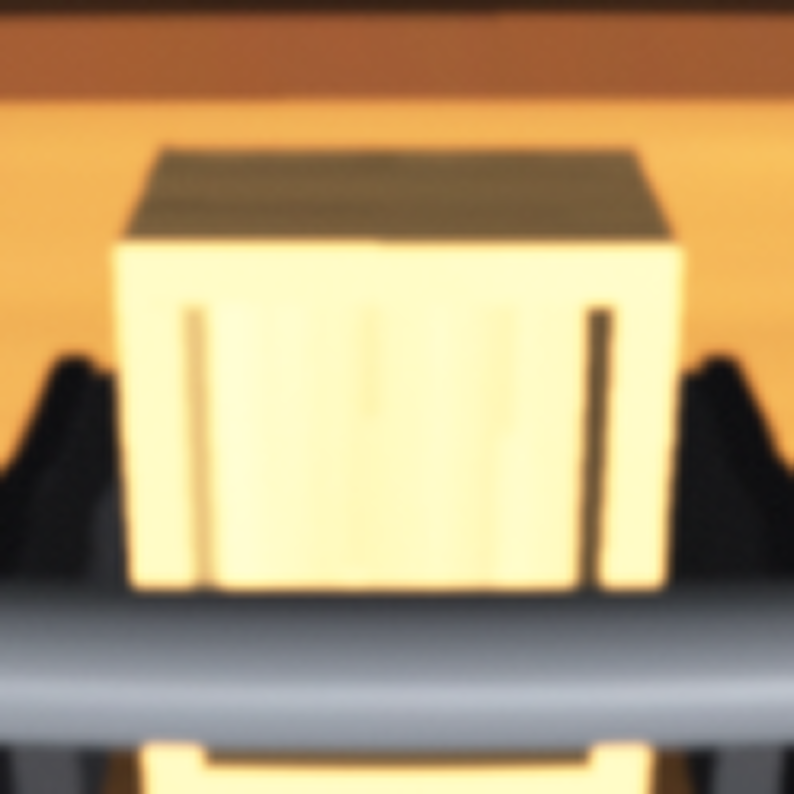

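```bash
python3 -m crank '0 0 0 0 0 -.6 1;0 0 0 0 0 -.9 1;0 0 0 -.2 .3 -.9 1;0 0 .8 -.25 .9 -.7 1;0 0 .9 -.2 .95 -.1 1';python3 -m crank '0 0 .7 -.15 .95 0 1;0 0 0 -.1 .95 0 1;0 0 0 -.1 .95 0 1;0 0 0 -.1 .95 0 1;0 0 0 0 .5 0 1';  python3 - <<'E'
from h import *
st();go([.6008,-.2987,.15],down(np.radians(-101.4)))
E
```

```text
time: 40.62
position: [0.6466, -0.1004, 0.1694]
tool_rot: [0.998, -0.064, 0.0, 0.001]
ft_force: [0.0, -1.0, -1.6]
grip_width: 0.0458
time: 41.25
position: [0.5963, -0.2725, 0.171]
tool_rot: [0.995, -0.097, 0.001, 0.001]
ft_force: [0.1, 0.6, -1.6]
grip_width: 0.0459
t 41.25 pos [ 0.5963 -0.2725  0.171 ] w 0.0459 F [ 0.1  0.6 -1.6]
tool x [ 0.981 -0.192  0.003] y [-0.192 -0.981  0.002] z [ 0.003 -0.002 -1.   ] q [-0.6   0.62  1.4  -0.    1.11  1.17]
shift units [0.24 0.62 0.53] turn units [ 0.02 -0.04  0.06]
```

```bash
python3 -m crank '.02 -.04 .06 .2 .5 .3 1;0 0 0 .04 .1 .5 1;0 0 0 0 0 0.2 1;0 0 0 0 0 0 1;0 0 0 0 0 0 1';  python3 - <<'E'
from h import *
st();go([.6008,-.2987,.0794],down(np.radians(-101.4)))
E
```

```text
time: 41.88
position: [0.6017, -0.2961, 0.126]
tool_rot: [0.995, -0.099, -0.002, -0.002]
ft_force: [-0.0, 0.5, -1.4]
grip_width: 0.046
t 41.88 pos [ 0.6017 -0.2961  0.126 ] w 0.046 F [-0.   0.5 -1.4]
tool x [ 0.981 -0.196 -0.004] y [-0.196 -0.981 -0.004] z [-0.003  0.005 -1.   ] q [-0.62  0.7   1.39  0.    1.06  1.14]
shift units [-0.01  0.07  1.16] turn units [-0.04  0.05  0.02]
```

```bash
python3 -m crank '-.04 .05 .02 -.01 .07 .4 1;0 0 0 0 0 .4 1;0 0 0 0 0 0.1 1;0 0 0 0 0 0 1';  python3 - <<'E'
from h import *
st();go([.6008,-.2987,.0794],down(np.radians(-101.4))); s=cam("scene"); crop(s,(150,185),40,10,"s30");w=cam("wrist"); print(crop(w,(256,190),62,6.4,"w30"))
E
```

```text
time: 42.38
position: [0.601, -0.2978, 0.0878]
tool_rot: [0.995, -0.099, 0.0, 0.0]
ft_force: [-0.4, -0.4, -0.7]
grip_width: 0.0457
t 42.38 pos [ 0.601  -0.2978  0.0878] w 0.0457 F [-0.4 -0.4 -0.7]
tool x [ 0.98  -0.197  0.001] y [-0.197 -0.98  -0.   ] z [ 0.001 -0.    -1.   ] q [-0.63  0.75  1.41  0.    0.98  1.14]
shift units [0.   0.02 0.21] turn units [-0.   -0.01  0.01]
(194, 128)
```

View pics/s30.png

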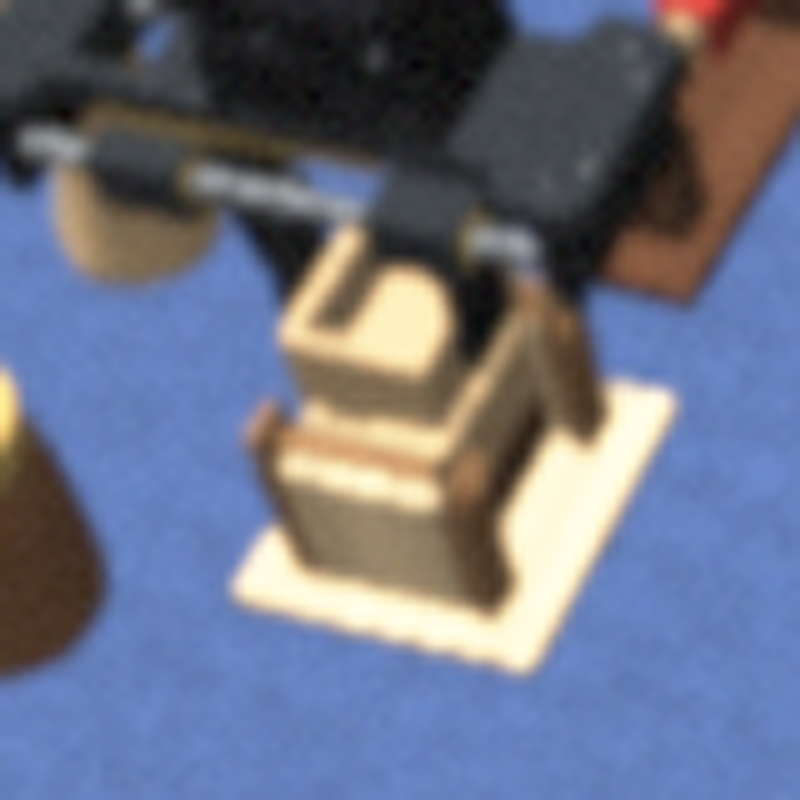

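```bash
python3 -m crank '0 0 0 0 .02 .12 1;0 0 0 0 0 .08 1;0 0 0 0 0 .03 1;0 0 0 0 0 0 1';  python3 - <<'E'
from h import *
st();go([.6008,-.2987,.0794],down(np.radians(-101.4))); s=cam("scene"); crop(s,(150,185),40,10,"s31")
E
```

```text
time: 42.98
position: [0.6017, -0.2995, 0.0797]
tool_rot: [0.995, -0.099, 0.002, 0.001]
ft_force: [0.7, 0.5, -0.9]
grip_width: 0.0457
t 42.98 pos [ 0.6017 -0.2995  0.0797] w 0.0457 F [ 0.7  0.5 -0.9]
tool x [ 0.98  -0.197  0.004] y [-0.197 -0.98   0.001] z [ 0.003 -0.002 -1.   ] q [-0.63  0.76  1.42  0.    0.96  1.14]
shift units [-0.03 -0.01  0.01] turn units [ 0.01 -0.04  0.01]
```

View pics/s31.png

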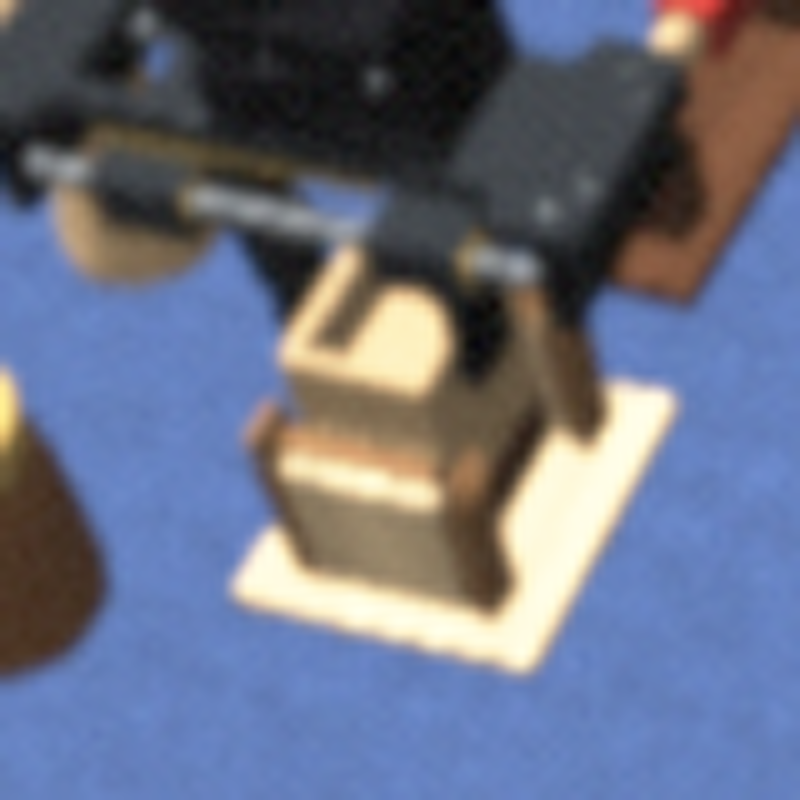

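```bash
python3 -m crank '0 -.03 0 -.02 -.01 .03 1;0 0 0 0 0 0 1;0 0 0 0 0 0 .3;0 0 0 0 0 0 0;0 0 0 0 0 0 -.5';python3 -m crank '0 0 0 0 0 0 -.5;0 0 0 0 0 0 -.5;0 0 0 0 0 -.5 -.5;0 0 0 0 0 -.9 -.5;0 0 0 -.3 0 -.8 -.5';python3 -m crank '0 0 0 -.6 0 -.5 -.5;0 0 0 -.4 0 0 -.5;0 0 0 0 0 0 -.5';  python3 - <<'E'
from h import *
st();w=cam("wrist","w32"); print(crop(w,(270,125),62,6.4,"w32c")); s=cam("scene"); print(crop(s,(150,185),40,10,"s32"))
E
```

```text
time: 43.65
position: [0.6015, -0.2992, 0.0794]
tool_rot: [0.995, -0.099, 0.001, 0.001]
ft_force: [0.5, -0.2, -0.2]
grip_width: 0.0502
time: 44.28
position: [0.5891, -0.2961, 0.1694]
tool_rot: [0.995, -0.099, -0.0, 0.0]
ft_force: [-0.8, -0.2, 0.9]
grip_width: 0.0651
time: 44.65
position: [0.5513, -0.2899, 0.1988]
tool_rot: [0.995, -0.099, 0.005, 0.004]
ft_force: [-0.1, -0.0, 0.4]
grip_width: 0.0654
t 44.65 pos [ 0.5513 -0.2899  0.1988] w 0.0654 F [-0.1 -0.   0.4]
tool x [ 0.98  -0.196  0.011] y [-0.196 -0.98   0.006] z [ 0.01  -0.008 -1.   ] q [-0.66  0.55  1.47 -0.    1.11  1.11]
(208, 63)
(110, 145)
```

View pics/w32c.png

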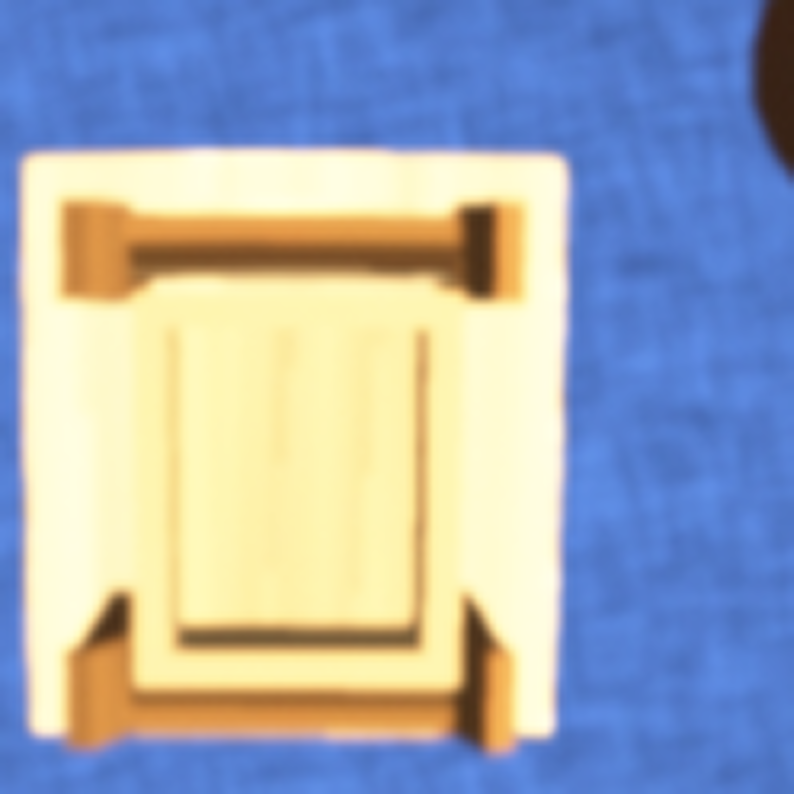

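View pics/s32.png

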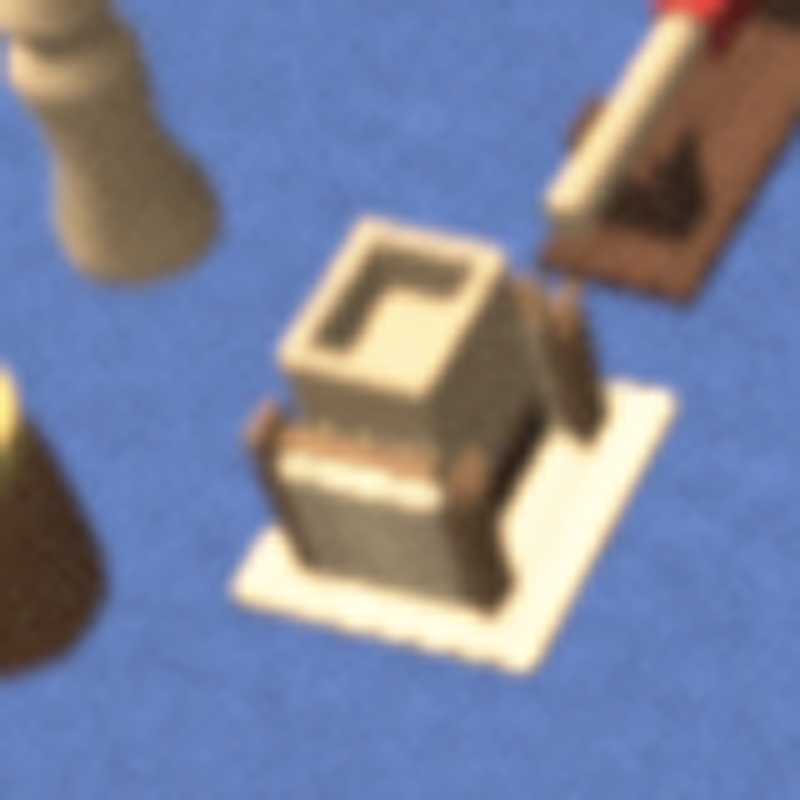

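Run:
```python
from fit import *
s=cam("scene"); off=(110,145)
H=lambda hx,hy,z:[[-hx,-hy,z],[-hx,hy,z],[hx,hy,z],[hx,-hy,z]]
j,e=fit([(s,p,cp(off,10,*uv)) for p,uv in zip(H(.055,.05,.006)[1:],[(679,393),(532,675),(230,590)])],[.6,-.3,-.2]); print("jig",j,abs(e).max())
q,e=fit([(s,p,cp(off,10,*uv)) for p,uv in zip(H(.028,.023,.096),[(365,216),(506,250),(425,402),(279,356)])],[.6,-.3,-.2]); print("tier",q,abs(e).max())
print(R.from_euler("z",-j[2]).apply(np.r_[q[:2]-j[:2],0]))
w=cam("wrist"); off=(208,63); H=lambda hx,hy,z:[[hx,hy,z],[hx,-hy,z],[-hx,-hy,z],[-hx,hy,z]]
j,e=fit([(w,p,cp(off,6.4,*uv)) for p,uv in zip(H(.055,.05,.006),[(22,154),(568,156),(556,738),(31,738)])],[.6,-.3,-.2]); print("jig w",j,abs(e).max())
q,e=fit([(w,p,cp(off,6.4,*uv)) for p,uv in zip(H(.023,.018,.066+.03),[(170,325),(430,325),(418,650),(177,650)])],[.6,-.3,-.2]); print("tier inner rim",q,abs(e).max())
print(R.from_euler("z",-j[2]).apply(np.r_[q[:2]-j[:2],0]))
go([.671,.0645,.17],down(np.radians(-88.9)))
```

```text
jig [ 0.59995267 -0.29812691 -0.20942582] 0.8713930969751402
tier [ 0.59938801 -0.29943031 -0.20115332] 1.1922729004457437
[-0.00028134 -0.00139232  0.        ]
jig w [ 0.6017902  -0.3000184  -0.20069334] 0.4237117718918739
tier inner rim [ 0.60229151 -0.30085295 -0.201641  ] 1.2179109929004994
[ 0.00065761 -0.00071787  0.        ]
shift units [ 1.16 -9.28  0.63] turn units [ 0.08 -0.12 -2.48]
```

```bash
python3 -m crank '.08 -.12 -.8 .05 -.98 0 -.5;0 0 -.8 .1 -.98 0 -.5;0 0 -.9 .1 -.98 0 -.5;0 0 0 .15 -.98 .1 -.5;0 0 0 .15 -.98 .1 -.5'; python3 -m crank '0 0 0 .1 -.98 .1 -.5;0 0 0 .1 -.98 .1 -.5;0 0 0 .1 -.98 .1 -.5;0 0 0 0 -.98 0 -.5;0 0 0 0 0 0 -.5';python3 - <<'E'
from h import *
st();go([.671,.0645,.16],down(np.radians(-89)));w=cam("wrist","w33"); 
E
```

```text
time: 45.48
position: [0.5915, -0.0949, 0.1863]
tool_rot: [1.0, 0.012, 0.0, -0.0]
ft_force: [0.2, 0.0, 0.3]
grip_width: 0.0656
time: 46.1
position: [0.6021, 0.0712, 0.1705]
tool_rot: [1.0, 0.014, -0.001, -0.001]
ft_force: [0.8, -0.8, -0.1]
grip_width: 0.0653
t 46.1 pos [0.6021 0.0712 0.1705] w 0.0653 F [ 0.8 -0.8 -0.1]
tool x [ 1.     0.028 -0.002] y [ 0.028 -1.    -0.002] z [-0.002  0.002 -1.   ] q [-0.07  0.56  1.53  0.    1.05  1.47]
shift units [1.72 0.22 0.26] turn units [-0.02  0.03  0.13]
```

View pics/w33.png

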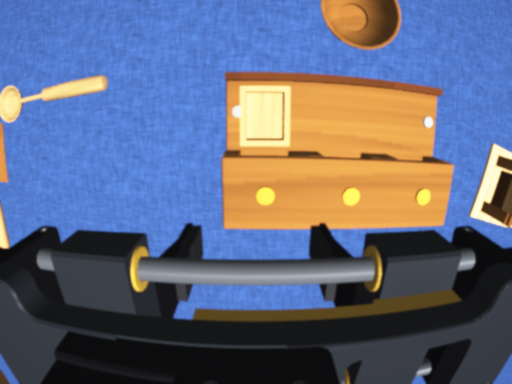

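Run:
```python
from h import *
st();w=cam("wrist"); print(crop(w,(265,117),50,8,"w33c"))
```

```text
t 46.15 pos [0.6024 0.0697 0.1704] w 0.0652 F [-0.3  0.5 -0.5]
tool x [ 1.     0.027 -0.002] y [ 0.027 -1.    -0.001] z [-0.002  0.001 -1.   ] q [-0.07  0.57  1.53  0.    1.05  1.47]
(215, 67)
```

View pics/w33c.png

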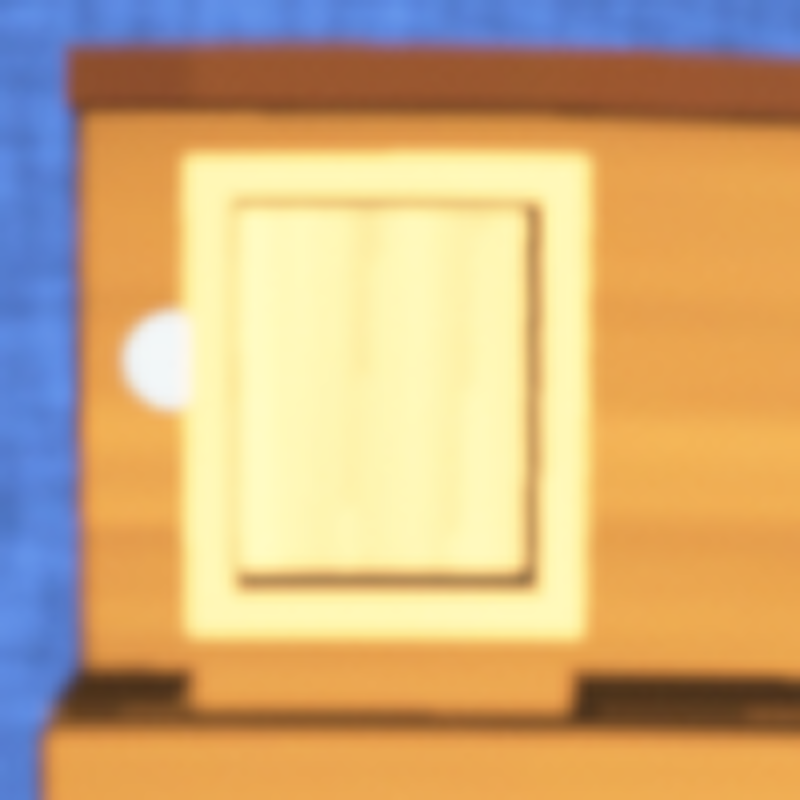

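Run:
```python
from fit import *
w=cam("wrist"); P=[[.028,.023,.056],[.028,-.023,.056],[-.028,-.023,.056],[-.028,.023,.056]]
x,r=fit([(w,p,cp((215,67),8,*uv)) for p,uv in zip(P,[(182,152),(592,152),(587,640),(186,638)])],[.67,0,0]); print(x,np.degrees(x[2]),np.round(r,1).tolist())
st();go([x[0],x[1]+.001,.16],down(x[2]-np.pi/2))
```

```text
[0.67202284 0.06256541 0.02739782] 1.569779651484436 [[0.5, 0.4], [-0.5, 0.6], [-0.5, -0.7], [0.5, -0.5]]
t 46.25 pos [0.6026 0.0677 0.1708] w 0.065 F [ 0.1 -0.8 -0.2]
tool x [ 1.     0.024 -0.001] y [ 0.024 -1.    -0.001] z [-0.001  0.001 -1.   ] q [-0.07  0.56  1.53  0.    1.05  1.47]
shift units [1.73 0.15 0.27] turn units [-0.01  0.02 -0.04]
```

```bash
python3 -m crank '0 0 0 .85 .05 .2 -.5;0 0 0 .8 .03 .5 -.5;0 0 0 0 0 .8 -.5;0 0 0 0 0 .5 -.5;0 0 0 0 0 0 -.5';python3 - <<'E'
from h import *
st();go([.672,.0647,.038],down(np.radians(-88.7)))
E
```

```text
time: 46.88
position: [0.673, 0.0569, 0.0887]
tool_rot: [1.0, 0.007, 0.0, 0.001]
ft_force: [-0.5, -0.0, 0.7]
grip_width: 0.0649
t 46.88 pos [0.673  0.0569 0.0887] w 0.0649 F [-0.5 -0.   0.7]
tool x [1.    0.014 0.001] y [ 0.014 -1.     0.001] z [ 0.001 -0.001 -1.   ] q [-0.08  0.75  1.4  -0.    0.99  1.48]
shift units [-0.02 -0.2   1.27] turn units [ 0.02 -0.01 -0.1 ]
```

```bash
python3 -m crank '0 0 -.1 -.02 -.2 .3 -.5;0 0 0 0 0 .5 -.5;0 0 0 0 0 .3 -.5;0 0 0 0 0 0 -.5';python3 - <<'E'
from h import *
st();go([.672,.0647,.038],down(np.radians(-88.7)));w=cam("wrist","w34")
E
```

```text
time: 47.38
position: [0.6732, 0.0639, 0.0437]
tool_rot: [1.0, 0.011, 0.002, 0.001]
ft_force: [0.4, -0.1, -0.0]
grip_width: 0.0657
t 47.38 pos [0.6732 0.0639 0.0437] w 0.0657 F [ 0.4 -0.1 -0. ]
tool x [1.    0.022 0.004] y [ 0.022 -1.     0.002] z [ 0.004 -0.002 -1.   ] q [-0.07  0.81  1.42 -0.    0.91  1.48]
shift units [-0.03 -0.02  0.14] turn units [ 0.02 -0.04 -0.01]
```

View pics/w34.png

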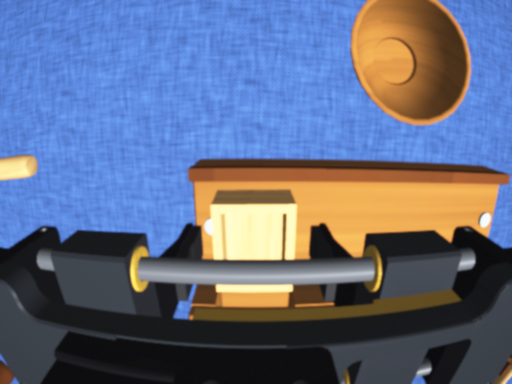

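```bash
python3 -m crank '0 -.04 0 -.03 -.02 .12 -.5;0 0 0 0 0 .03 -.5;0 0 0 0 0 0 1;0 0 0 0 0 0 1;0 0 0 0 0 0 1' 25; python3 -m crank '0 0 0 0 0 0 1'
python3 - <<'E'
from h import *
st();w=cam("wrist"); print(crop(w,(256,230),62,6.4,"w35"))
E
```

```text
time: 48.05
position: [0.6737, 0.0648, 0.0396]
tool_rot: [1.0, 0.011, 0.002, 0.001]
ft_force: [0.8, -0.4, -1.0]
grip_width: 0.0459
time: 48.18
position: [0.6737, 0.0648, 0.0396]
tool_rot: [1.0, 0.011, 0.002, 0.001]
ft_force: [-0.1, -0.8, -0.5]
grip_width: 0.0456
t 48.17 pos [0.6737 0.0648 0.0396] w 0.0456 F [-0.1 -0.8 -0.5]
tool x [1.    0.022 0.004] y [ 0.022 -1.     0.002] z [ 0.004 -0.002 -1.   ] q [-0.07  0.82  1.42 -0.    0.9   1.48]
(194, 168)
```

View pics/w35.png

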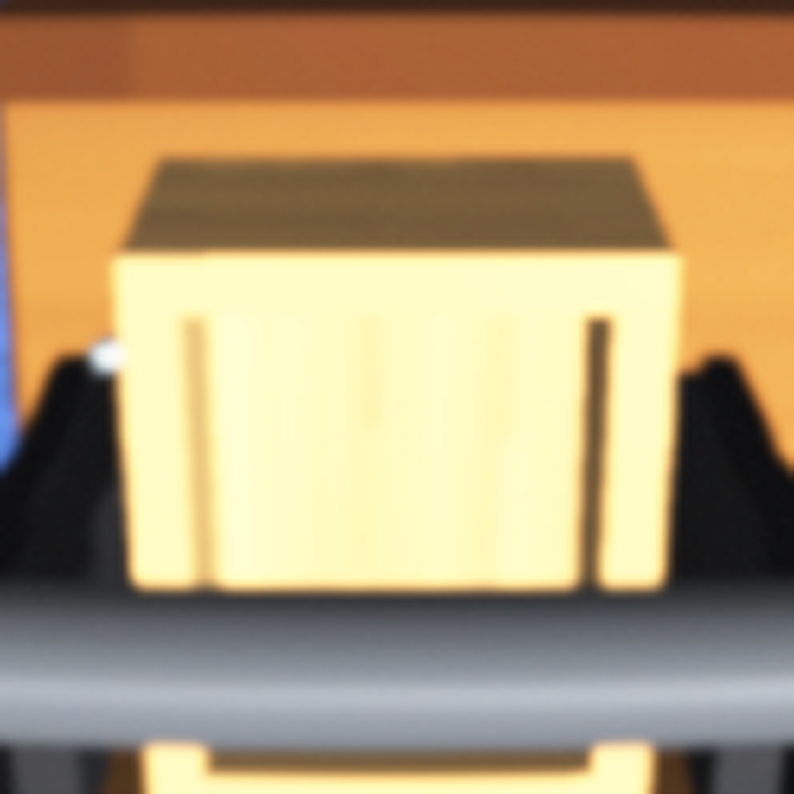

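```bash
python3 -m crank '0 0 0 0 0 -.6 1;0 0 0 0 0 -.9 1;0 0 0 -.1 .3 -.9 1;0 0 .8 -.25 .9 -.8 1;0 0 .9 -.2 .95 -.2 1';python3 -m crank '0 0 .75 -.1 1 0 1;0 0 0 0 1 0 1;0 0 0 0 1 0 1;0 0 0 0 1 0 1;0 0 0 0 1 0 1';  python3 -m crank '0 0 0 0 1 0 1;0 0 0 0 .6 0 1;0 0 0 0 0 0 1'
python3 - <<'E'
from h import *
st();go([.6022,-.2986,.14],down(np.radians(-101.4)))
E
```

```text
time: 48.85
position: [0.6489, -0.0198, 0.1771]
tool_rot: [0.998, -0.063, -0.0, 0.001]
ft_force: [-0.9, -0.1, -1.3]
grip_width: 0.0457
time: 49.48
position: [0.6074, -0.2215, 0.1792]
tool_rot: [0.995, -0.096, 0.001, 0.001]
ft_force: [0.3, 0.2, -0.8]
grip_width: 0.046
time: 49.85
position: [0.5935, -0.2888, 0.1788]
tool_rot: [0.995, -0.098, 0.001, 0.001]
ft_force: [-0.0, -0.2, -1.1]
grip_width: 0.046
t 49.85 pos [ 0.5935 -0.2888  0.1788] w 0.046 F [-0.  -0.2 -1.1]
tool x [ 0.981 -0.196  0.002] y [-0.196 -0.981  0.001] z [ 0.001 -0.002 -1.   ] q [-0.62  0.62  1.38 -0.    1.14  1.15]
shift units [0.26 0.2  0.97] turn units [ 0.02 -0.02  0.03]
```

```bash
python3 -m crank '.02 -.02 .03 .22 .2 .3 1;0 0 0 .02 0 .4 1;0 0 0 0 0 0.1 1;0 0 0 0 0 0 1;0 0 0 0 0 0 1';  python3 - <<'E'
from h import *
st();go([.6022,-.2986,.1096],down(np.radians(-101.4)))
E
```

```text
time: 50.48
position: [0.6025, -0.2934, 0.1429]
tool_rot: [0.995, -0.097, -0.002, -0.002]
ft_force: [0.4, 0.1, -0.4]
grip_width: 0.0457
t 50.48 pos [ 0.6025 -0.2934  0.1429] w 0.0457 F [ 0.4  0.1 -0.4]
tool x [ 0.981 -0.193 -0.004] y [-0.193 -0.981 -0.004] z [-0.003  0.005 -1.   ] q [-0.62  0.68  1.38  0.    1.09  1.14]
shift units [0.02 0.13 0.83] turn units [-0.05  0.04  0.05]
```

```bash
python3 -m crank '-.05 .04 .05 .02 .13 .3 1;0 0 0 0 0 .25 1;0 0 0 0 0 0.05 1;0 0 0 0 0 0 1';  python3 - <<'E'
from h import *
st();go([.6022,-.2986,.1096],down(np.radians(-101.4))); s=cam("scene"); crop(s,(150,185),40,10,"s36")
E
```

```text
time: 50.98
position: [0.6023, -0.299, 0.1177]
tool_rot: [0.995, -0.099, 0.0, 0.001]
ft_force: [0.6, 0.4, 0.2]
grip_width: 0.0455
t 50.98 pos [ 0.6023 -0.299   0.1177] w 0.0455 F [0.6 0.4 0.2]
tool x [ 0.98  -0.198  0.001] y [-0.198 -0.98   0.001] z [ 0.    -0.001 -1.   ] q [-0.63  0.71  1.39 -0.    1.04  1.14]
shift units [-0.   -0.01  0.2 ] turn units [ 0.01 -0.01 -0.  ]
```

View pics/s36.png

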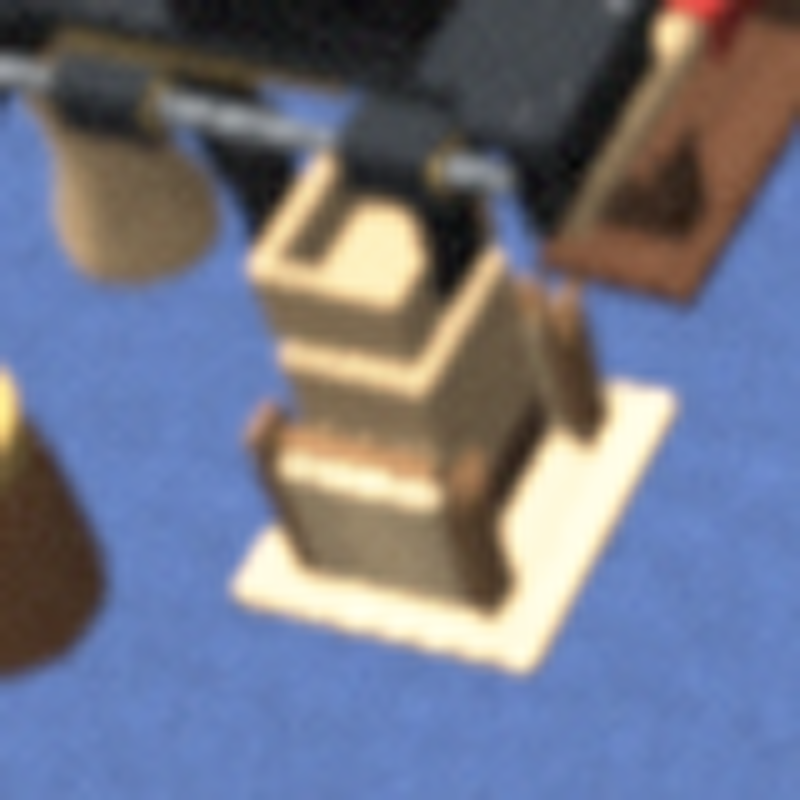

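```bash
python3 -m crank '0 0 0 0 -.01 .12 1;0 0 0 0 0 .07 1;0 0 0 0 0 .02 1;0 0 0 0 0 0 1';  python3 - <<'E'
from h import *
st();go([.6022,-.2986,.1096],down(np.radians(-101.4))); s=cam("scene"); crop(s,(150,185),40,10,"s37")
E
```

```text
time: 51.52
position: [0.6028, -0.2989, 0.1097]
tool_rot: [0.995, -0.099, 0.001, 0.001]
ft_force: [-0.0, 0.2, -0.5]
grip_width: 0.046
t 51.52 pos [ 0.6028 -0.2989  0.1097] w 0.046 F [-0.   0.2 -0.5]
tool x [ 0.98  -0.198  0.002] y [-0.198 -0.98   0.002] z [ 0.002 -0.002 -1.   ] q [-0.63  0.72  1.4  -0.    1.02  1.14]
shift units [-0.02 -0.    0.  ] turn units [ 0.02 -0.02 -0.  ]
```

View pics/s37.png

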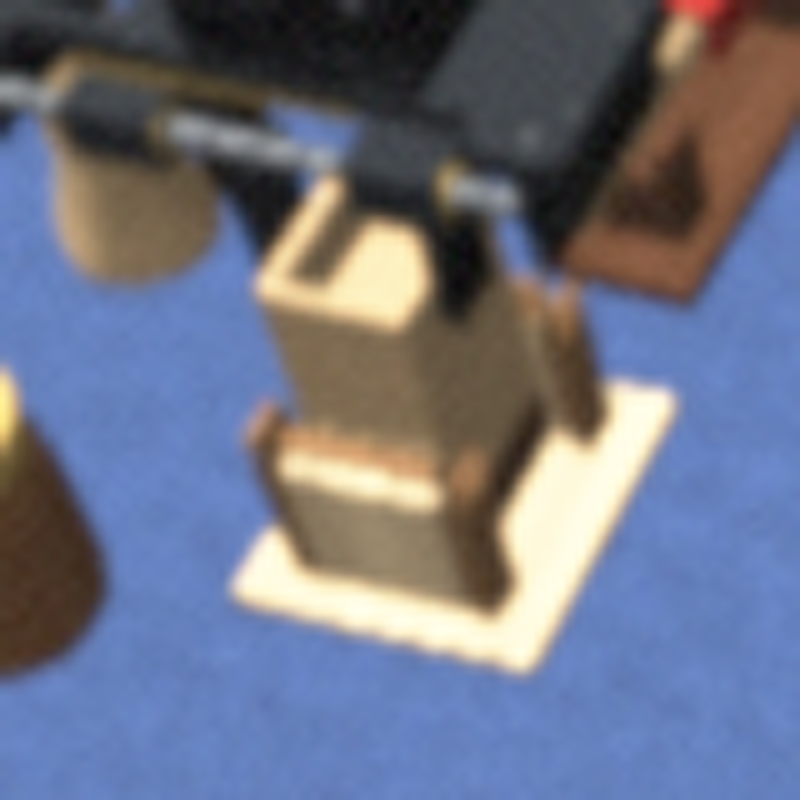

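Flush with the tier below; I'll touch down slightly, release and rise.

```bash
python3 -m crank '.02 -.02 0 -.02 0 .03 1;0 0 0 0 0 0.01 1;0 0 0 0 0 0 .3;0 0 0 0 0 0 0;0 0 0 0 0 0 -.5';python3 -m crank '0 0 0 0 0 0 -.5;0 0 0 0 0 0 -.5;0 0 0 0 0 -.5 -.5;0 0 0 0 0 -.9 -.5;0 0 0 -.3 0 -.8 -.5';python3 -m crank '0 0 0 -.6 0 -.3 -.5;0 0 0 -.4 0 0 -.5;0 0 0 0 0 0 -.5';  python3 - <<'E'
from h import *
st();w=cam("wrist","w38"); print(crop(w,(270,125),62,6.4,"w38c")); s=cam("scene"); print(crop(s,(150,185),40,10,"s38"))
t=cam("top","t38"); print(spot(t,"lid")[:2],spot(s,"lid")[:2])
E
```

```text
time: 52.2
position: [0.6028, -0.2991, 0.1095]
tool_rot: [0.995, -0.099, 0.001, 0.0]
ft_force: [-0.5, 0.1, 0.5]
grip_width: 0.0501
time: 52.82
position: [0.5901, -0.2962, 0.1989]
tool_rot: [0.995, -0.099, -0.001, -0.001]
ft_force: [0.2, -0.0, -0.4]
grip_width: 0.0651
time: 53.2
position: [0.5518, -0.2896, 0.218]
tool_rot: [0.995, -0.099, 0.004, 0.002]
ft_force: [0.1, -0.4, -0.0]
grip_width: 0.0654
t 53.2 pos [ 0.5518 -0.2896  0.218 ] w 0.0654 F [ 0.1 -0.4 -0. ]
tool x [ 0.98  -0.198  0.009] y [-0.198 -0.98   0.004] z [ 0.008 -0.005 -1.   ] q [-0.66  0.53  1.45  0.    1.16  1.11]
(208, 63)
(110, 145)
[(0.54, array([0.4375, 0.261 , 0.0134]))] [(0.64, array([0.4492, 0.2616, 0.0157]))]
```

View pics/w38c.png

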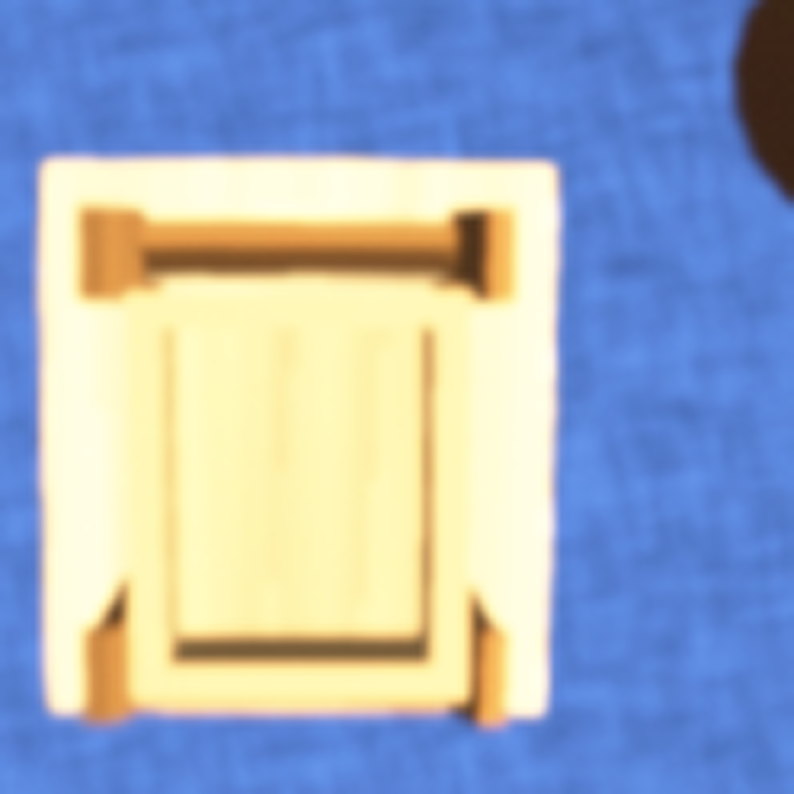

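View pics/s38.png

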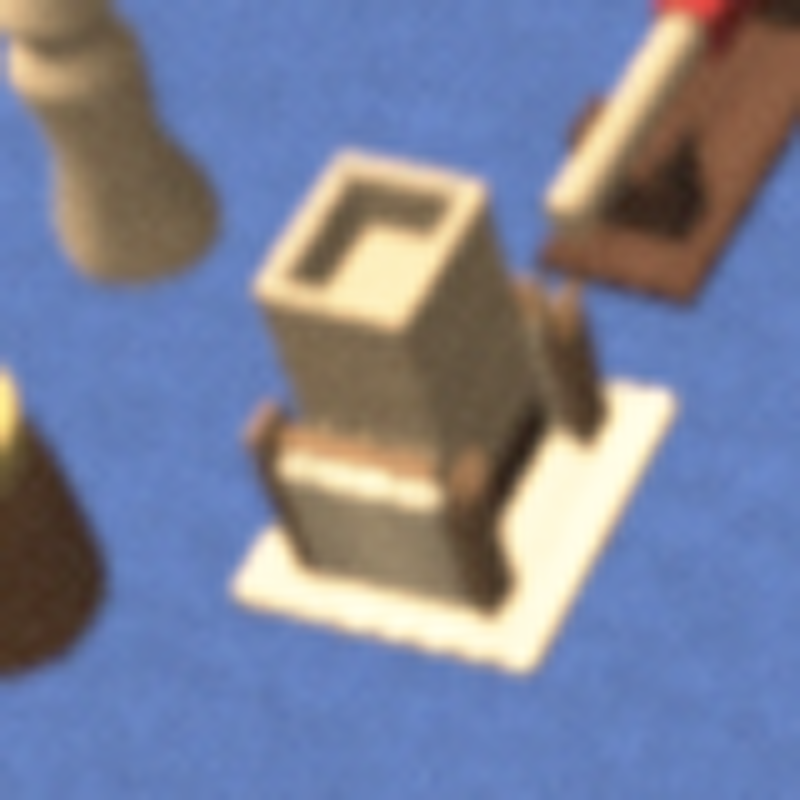

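View pics/t38.png

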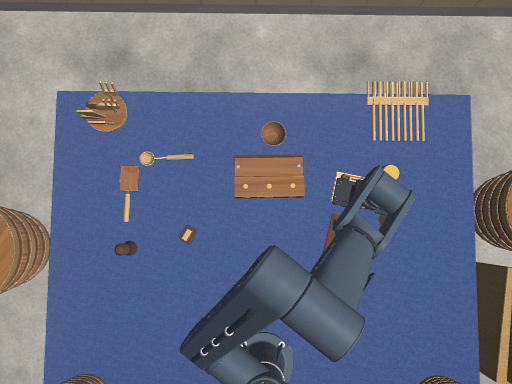

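```bash
python3 -m crank '0 0 1 -.4 -.92 0 -.5;0 0 1 -.48 -.88 0 -.5;0 0 1 -.55 -.83 0 -.5;0 0 .8 -.62 -.78 0 -.5;0 0 0 -.68 -.74 0 -.5';python3 -m crank '0 0 0 -.68 -.74 .2 -.5;0 0 0 -.68 -.74 .2 -.5;0 0 0 -.68 -.74 .2 -.5;0 0 0 -.68 -.74 .2 -.5;0 0 0 -.68 -.74 0 -.5'
python3 - <<'E'
from h import *
st();go([.4355,.2617,.16],down(np.radians(-120.5)))
E
```

```text
time: 54.08
position: [0.5141, -0.0924, 0.2118]
tool_rot: [0.963, -0.269, 0.004, 0.001]
ft_force: [1.2, 0.1, 0.0]
grip_width: 0.0655
time: 54.7
position: [0.4759, 0.1111, 0.1756]
tool_rot: [0.963, -0.27, 0.004, 0.001]
ft_force: [-0.0, 0.5, -0.4]
grip_width: 0.0653
t 54.7 pos [0.4759 0.1111 0.1756] w 0.0653 F [-0.   0.5 -0.4]
tool x [ 0.855 -0.519  0.008] y [-0.519 -0.855  0.   ] z [ 0.007 -0.004 -1.   ] q [ 0.    0.41  1.82 -0.01  0.9   2.12]
shift units [-2.82 -2.69  0.37] turn units [ 0.   -0.09 -0.15]
```

```bash
python3 - <<'E'
from h import *
go([.3925,.287,.16],down(np.radians(-120.5)))
E
python3 -m crank '0 -.09 -.15 -.9 -.65 .1 -.5;0 0 0 -.9 -.65 .1 -.5;0 0 0 -.9 -.65 .1 -.5;0 0 0 -.9 -.65 .05 -.5;0 0 0 0 0 0 -.5'
python3 - <<'E'
from h import *
st();go([.4355,.2617,.16],down(np.radians(-120.5)));w=cam("wrist","w39"); s=cam("scene"); print(spot(s,"lid")[:1])
E
```

```text
shift units [-4.07 -2.68  0.36] turn units [ 0.   -0.09 -0.15]
time: 55.32
position: [0.4046, 0.2828, 0.1584]
tool_rot: [0.965, -0.261, -0.0, -0.0]
ft_force: [0.6, -0.2, -0.1]
grip_width: 0.0652
t 55.33 pos [0.4046 0.2828 0.1584] w 0.0652 F [ 0.6 -0.2 -0.1]
tool x [ 0.864 -0.503 -0.001] y [-0.503 -0.864  0.   ] z [-0.001  0.    -1.   ] q [0.38 0.45 1.82 0.   0.87 2.48]
shift units [ 0.93  0.07 -0.04] turn units [0.   0.01 0.06]
[(0.73, array([0.4465, 0.2632, 0.016 ]))]
```

View pics/w39.png

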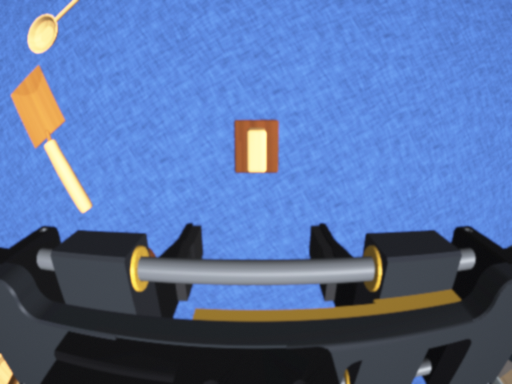

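Run:
```python
from h import *
st();w=cam("wrist"); print(crop(w,(256,146),40,10,"w39c"))
```

```text
t 55.48 pos [0.4065 0.2802 0.1588] w 0.0654 F [-0.1  0.1 -0.4]
tool x [ 0.862 -0.507  0.   ] y [-0.507 -0.862 -0.   ] z [ 0. -0. -1.] q [ 0.38  0.45  1.82 -0.    0.87  2.48]
(216, 106)
```

View pics/w39c.png

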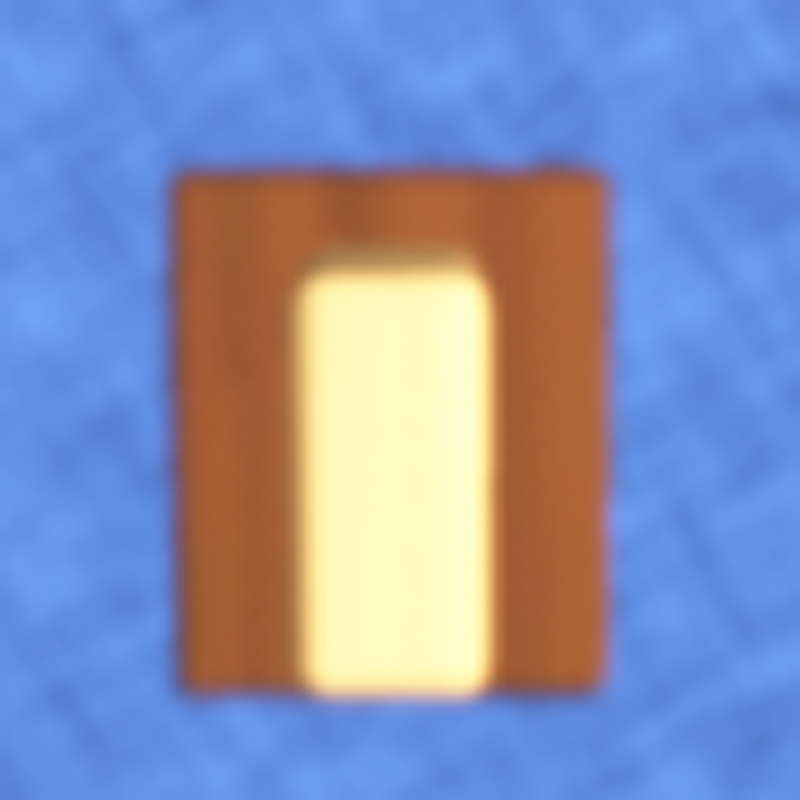

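Run:
```python
from fit import *
o=st(); w=cam("wrist"); H=lambda hx,hy,z:[[hx,hy,z],[hx,-hy,z],[-hx,-hy,z],[-hx,hy,z]]
obs=[(w,p,cp((216,106),10,*uv)) for p,uv in zip(H(.028,.023,.015)+H(.02,.009,.051),[(172,170),(608,170),(605,695),(178,695),(298,268),(491,268),(490,698),(303,698)])]
x,e=fit(obs,[.43,.26,-.53]); print(x,np.degrees(x[2]),np.round(e,1).tolist())
r=R.from_quat(o["tool_rot"]); c=np.r_[x[:2],.02]-r.apply([0,.001,0]); print("corrected",c); go(c,down(x[2]-np.pi/2))
```

```text
t 55.52 pos [0.4067 0.2798 0.1589] w 0.0651 F [ 0.5 -0.2 -0.3]
tool x [ 0.861 -0.508  0.   ] y [-0.508 -0.861 -0.   ] z [ 0.001  0.    -1.   ] q [ 0.38  0.45  1.82 -0.    0.87  2.48]
[ 0.43674163  0.2616468  -0.53202376] -30.48271576693941 [[-0.3, -0.5], [1.0, -0.5], [0.7, 0.1], [-0.1, 0.1], [-0.5, 0.2], [0.1, 0.2], [0.0, 0.1], [-0.6, 0.1]]
corrected [0.43724997 0.26250796 0.02000033]
shift units [ 0.87 -0.02  3.48] turn units [-0.01 -0.01 -0.02]
```

```bash
python3 -m crank '0 0 0 .45 0 .3 -.5;0 0 0 .4 0 .7 -.5;0 0 0 0 0 .8 -.5;0 0 0 0 0 .8 -.5;0 0 0 0 0 0 -.5'
python3 - <<'E'
from h import *
st();go([.437,.2622,.02],down(np.radians(-120.5)))
E
```

```text
time: 56.2
position: [0.446, 0.2554, 0.0507]
tool_rot: [0.963, -0.268, 0.003, -0.001]
ft_force: [-0.2, -0.8, 0.4]
grip_width: 0.065
t 56.2 pos [0.446  0.2554 0.0507] w 0.065 F [-0.2 -0.8  0.4]
tool x [ 0.856 -0.517  0.006] y [-0.517 -0.856 -0.004] z [ 0.007  0.001 -1.   ] q [ 0.3   0.66  1.85 -0.    0.63  2.42]
shift units [-0.29 -0.03  0.77] turn units [-0.05 -0.07 -0.13]
```

```bash
python3 -m crank '-.05 -.07 -.13 -.27 -.03 .3 -.5;0 0 0 0 0 .3 -.5;0 0 0 0 0 .1 -.5;0 0 0 0 0 0 -.5'
python3 - <<'E'
from h import *
st();go([.437,.2622,.02],down(np.radians(-120.5)));w=cam("wrist","w40")
E
```

```text
time: 56.7
position: [0.4396, 0.2621, 0.0227]
tool_rot: [0.965, -0.263, 0.002, -0.001]
ft_force: [-0.0, -0.3, -0.3]
grip_width: 0.0657
t 56.7 pos [0.4396 0.2621 0.0227] w 0.0657 F [-0.  -0.3 -0.3]
tool x [ 0.862 -0.508  0.002] y [-0.508 -0.862 -0.003] z [ 0.004  0.001 -1.   ] q [0.32 0.71 1.86 0.   0.56 2.42]
shift units [-0.06  0.03  0.07] turn units [-0.04 -0.03 -0.  ]
```

View pics/w40.png

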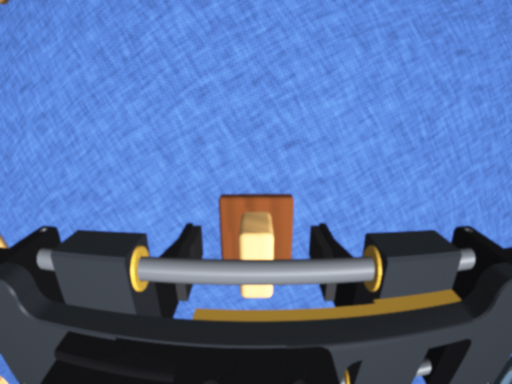

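```bash
python3 -m crank '-.04 -.03 0 -.05 .02 .05 1;0 0 0 0 0 0 1;0 0 0 0 0 0 1;0 0 0 0 0 0 1;0 0 0 0 0 0 1' 25; python3 -m crank '0 0 0 0 0 0 1;0 0 0 0 0 0 1;0 0 0 0 0 0 1'
python3 - <<'E'
from h import *
st();w=cam("wrist"); print(crop(w,(256,230),62,6.4,"w41"))
E
```

```text
time: 57.38
position: [0.4382, 0.2629, 0.0219]
tool_rot: [0.965, -0.263, 0.001, -0.001]
ft_force: [-0.8, -1.1, 0.4]
grip_width: 0.0231
time: 57.75
position: [0.4383, 0.2629, 0.0219]
tool_rot: [0.965, -0.263, 0.001, -0.001]
ft_force: [-0.7, -0.0, -0.4]
grip_width: 0.0179
t 57.75 pos [0.4383 0.2629 0.0219] w 0.0179 F [-0.7 -0.  -0.4]
tool x [ 0.862 -0.507  0.002] y [-0.507 -0.862 -0.002] z [ 0.002  0.001 -1.   ] q [ 0.32  0.71  1.86 -0.    0.56  2.42]
(194, 168)
```

View pics/w41.png

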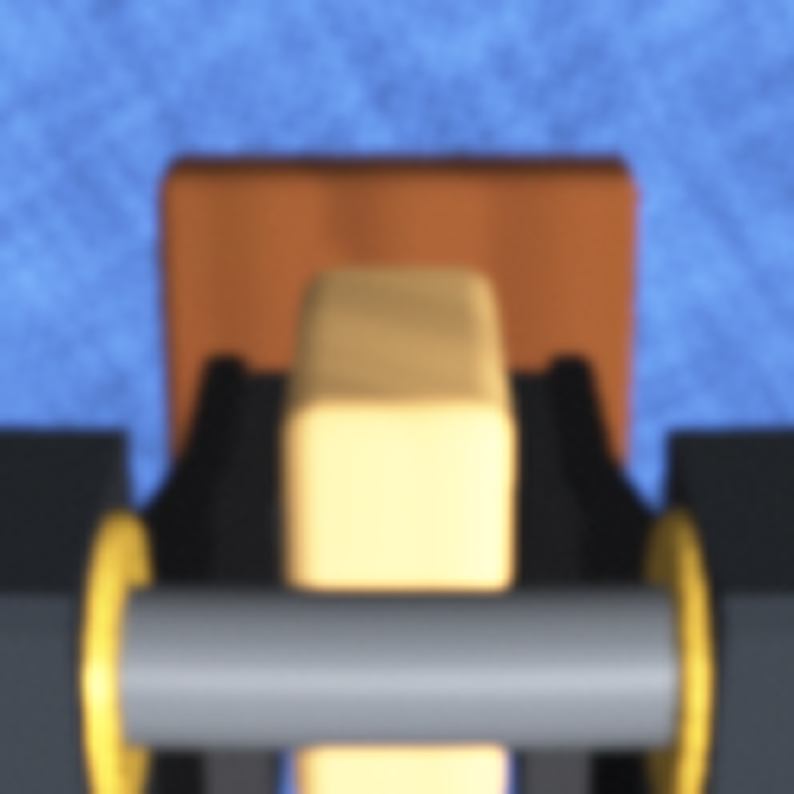

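Run:
```python
from fit import *
o=st(); w=cam("wrist"); r=R.from_quat(o["tool_rot"])
for uv,z in (((163,175),.015),((637,175),.015),((290,405),.051),((515,405),.051)):
    print(r.inv().apply(onz(w,*cp((194,168),6.4,*uv),z)-o["position"])[:2].round(4))
go([.601,-.2985,.2],down(np.radians(-101.4)))
```

```text
t 57.8 pos [0.4382 0.2629 0.0219] w 0.018 F [-0.7 -0.1  0.3]
tool x [ 0.862 -0.507  0.002] y [-0.507 -0.862 -0.002] z [ 0.002  0.001 -1.   ] q [ 0.32  0.71  1.86 -0.    0.56  2.42]
[ 0.0266 -0.0209]
[0.0266 0.0234]
[ 0.0191 -0.0072]
[0.0191 0.01  ]
shift units [10.63 10.02 -4.45] turn units [-0.02 -0.02 -3.82]
```

```bash
python3 -m crank '0 0 0 0 0 -.6 1;0 0 0 0 0 -.9 1;0 0 0 0 0 -.9 1;0 0 0 0 0 -.9 1;0 0 -1 .73 .68 -.6 1';python3 -m crank '0 0 -1 .66 .75 -.4 1;0 0 -1 .6 .8 -.3 1;0 0 -.8 .52 .85 0 1;0 0 0 .46 .89 0 1;0 0 0 .46 .89 0 1';  python3 - <<'E'
from h import *
st();go([.6022,-.2989,.2],down(np.radians(-101.4)))
E
```

```text
time: 58.48
position: [0.4469, 0.2248, 0.1796]
tool_rot: [0.976, -0.218, -0.002, 0.001]
ft_force: [0.3, -0.3, -1.2]
grip_width: 0.0178
time: 59.1
position: [0.5058, 0.0282, 0.2112]
tool_rot: [0.996, -0.091, 0.0, 0.001]
ft_force: [0.9, 0.1, -0.1]
grip_width: 0.0179
t 59.1 pos [0.5058 0.0282 0.2112] w 0.0179 F [ 0.9  0.1 -0.1]
tool x [ 0.983 -0.181  0.   ] y [-0.181 -0.983  0.001] z [ 0.    -0.001 -1.   ] q [-0.16  0.38  1.74 -0.    1.02  1.59]
shift units [3.85 7.6  0.29] turn units [ 0.01 -0.01  0.19]
```

```bash
python3 -m crank '0 0 .19 .46 .89 0 1;0 0 0 .46 .89 0 1;0 0 0 .46 .89 0 1;0 0 0 .46 .89 0 1;0 0 0 .46 .89 0 1';python3 -m crank '0 0 0 .46 .89 0 1;0 0 0 .46 .89 0 1;0 0 0 .3 .6 0 1;0 0 0 0 0 0 1';  python3 - <<'E'
from h import *
st();go([.6022,-.2989,.19],down(np.radians(-101.4)))
E
```

```text
time: 59.72
position: [0.5604, -0.1703, 0.2099]
tool_rot: [0.995, -0.1, -0.002, -0.0]
ft_force: [-0.5, -0.6, -0.3]
grip_width: 0.018
time: 60.22
position: [0.5887, -0.2793, 0.2075]
tool_rot: [0.995, -0.102, -0.003, -0.001]
ft_force: [0.1, -0.0, -0.9]
grip_width: 0.0176
t 60.23 pos [ 0.5887 -0.2793  0.2075] w 0.0176 F [ 0.1 -0.  -0.9]
tool x [ 0.979 -0.203 -0.006] y [-0.203 -0.979 -0.001] z [-0.005  0.002 -1.   ] q [-0.61  0.58  1.37 -0.    1.19  1.16]
shift units [0.43 0.41 0.43] turn units [-0.01  0.07 -0.07]
```

```bash
python3 -m crank '0 .07 -.07 .4 .4 .3 1;0 0 0 .02 .02 .4 1;0 0 0 0 0 0.1 1;0 0 0 0 0 0 1;0 0 0 0 0 0 1';  python3 - <<'E'
from h import *
st();go([.6022,-.2989,.1429],down(np.radians(-101.4)))
E
```

```text
time: 60.85
position: [0.5988, -0.2924, 0.1729]
tool_rot: [0.995, -0.098, -0.003, -0.003]
ft_force: [-0.5, -0.1, -1.2]
grip_width: 0.018
t 60.85 pos [ 0.5988 -0.2924  0.1729] w 0.018 F [-0.5 -0.1 -1.2]
tool x [ 0.981 -0.194 -0.007] y [-0.194 -0.981 -0.006] z [-0.006  0.007 -1.   ] q [-0.62  0.64  1.36  0.    1.15  1.14]
shift units [0.12 0.15 0.75] turn units [-0.07  0.08  0.04]
```

```bash
python3 -m crank '-.07 .08 .04 .12 .15 .15 1;0 0 0 0 0 0.1 1;0 0 0 0 0 0 1';  python3 - <<'E'
from h import *
st();go([.6022,-.2989,.1429],down(np.radians(-101.4))); s=cam("scene"); crop(s,(150,185),40,10,"s42");w=cam("wrist"); print(crop(w,(256,190),62,6.4,"w42"))
E
```

```text
time: 61.22
position: [0.6029, -0.2994, 0.1633]
tool_rot: [0.995, -0.099, 0.001, 0.001]
ft_force: [-1.1, 0.1, -1.4]
grip_width: 0.018
t 61.23 pos [ 0.6029 -0.2994  0.1633] w 0.018 F [-1.1  0.1 -1.4]
tool x [ 0.98  -0.198  0.002] y [-0.198 -0.98   0.001] z [ 0.002 -0.001 -1.   ] q [-0.63  0.66  1.36 -0.    1.12  1.14]
shift units [-0.02 -0.01  0.51] turn units [ 0.01 -0.02  0.  ]
(194, 128)
```

View pics/s42.png

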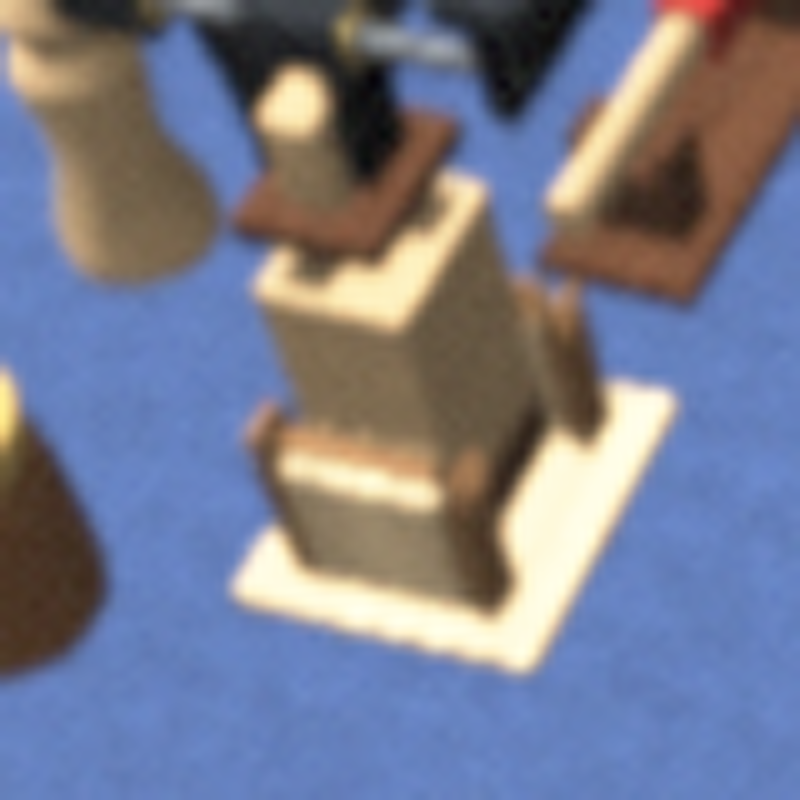

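View pics/w42.png

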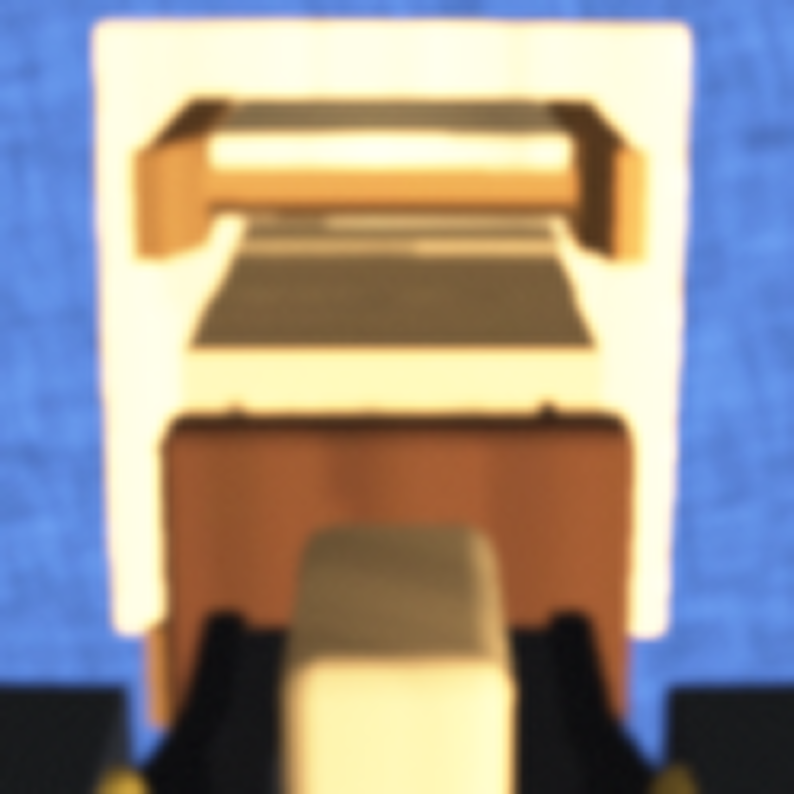

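Run:
```python
from fit import *
o=st(); w=cam("wrist"); r=R.from_quat(o["tool_rot"]); z0=o["position"][2]
for n,uv,z in (("tier",(187,347),.126),("tier",(600,347),.126),("lid",(163,430),z0-.0069),("lid",(632,430),z0-.0069),("plate",(93,25),.006),("plate",(692,25),.006)):
    print(n,r.inv().apply(onz(w,*cp((194,128),6.4,*uv),z)-o["position"])[:2].round(4))
```

```text
t 61.33 pos [ 0.6032 -0.2996  0.1637] w 0.0179 F [ 0.3  0.2 -0. ]
tool x [ 0.98  -0.198  0.003] y [-0.198 -0.98   0.001] z [ 0.002 -0.002 -1.   ] q [-0.63  0.66  1.36 -0.    1.12  1.14]
tier [ 0.0265 -0.0218]
tier [0.0265 0.0231]
lid [ 0.0264 -0.0208]
lid [0.0263 0.023 ]
plate [ 0.0522 -0.0503]
plate [0.0522 0.0509]
```

```bash
python3 -m crank '0 -.02 0 -.01 0 .2 1;0 0 0 0 0 .15 1;0 0 0 0 0 0.05 1;0 0 0 0 0 0 1';  python3 - <<'E'
from h import *
st();go([.603,-.2994,.1429],down(np.radians(-101.4))); s=cam("scene"); crop(s,(150,185),40,10,"s43")
E
```

```text
time: 61.88
position: [0.6026, -0.2995, 0.1464]
tool_rot: [0.995, -0.099, 0.0, 0.001]
ft_force: [-0.1, -0.4, -0.9]
grip_width: 0.0178
t 61.88 pos [ 0.6026 -0.2995  0.1464] w 0.0178 F [-0.1 -0.4 -0.9]
tool x [ 0.98  -0.198  0.   ] y [-0.198 -0.98   0.001] z [ 0.    -0.001 -1.   ] q [-0.63  0.68  1.37 -0.    1.09  1.14]
shift units [ 0.01 -0.    0.09] turn units [ 0.01 -0.    0.  ]
```

View pics/s43.png

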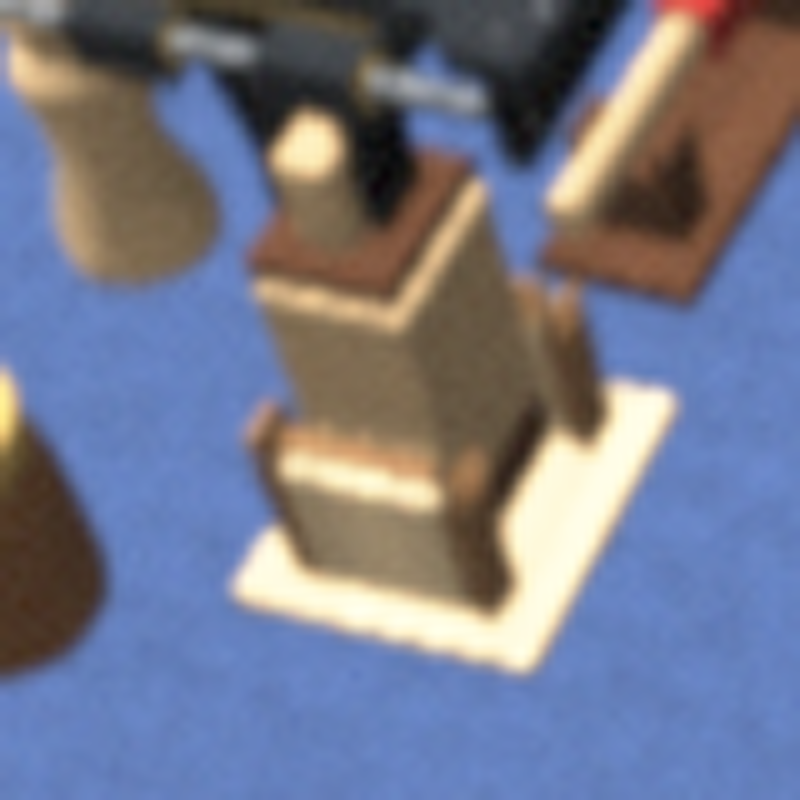

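```bash
python3 -m crank '0 0 0 0 0 .07 1;0 0 0 0 0 .04 1;0 0 0 0 0 0.02 1;0 0 0 0 0 0 1';  python3 - <<'E'
from h import *
st();go([.603,-.2994,.1429],down(np.radians(-101.4))); s=cam("scene"); crop(s,(150,185),40,10,"s44")
E
```

```text
time: 62.42
position: [0.6031, -0.2997, 0.1431]
tool_rot: [0.995, -0.099, 0.001, 0.001]
ft_force: [-0.5, -0.7, -1.2]
grip_width: 0.0176
t 62.42 pos [ 0.6031 -0.2997  0.1431] w 0.0176 F [-0.5 -0.7 -1.2]
tool x [ 0.98  -0.198  0.002] y [-0.198 -0.98   0.002] z [ 0.002 -0.002 -1.   ] q [-0.63  0.68  1.37 -0.    1.08  1.14]
shift units [-0.   -0.01  0.  ] turn units [ 0.02 -0.03  0.  ]
```

View pics/s44.png

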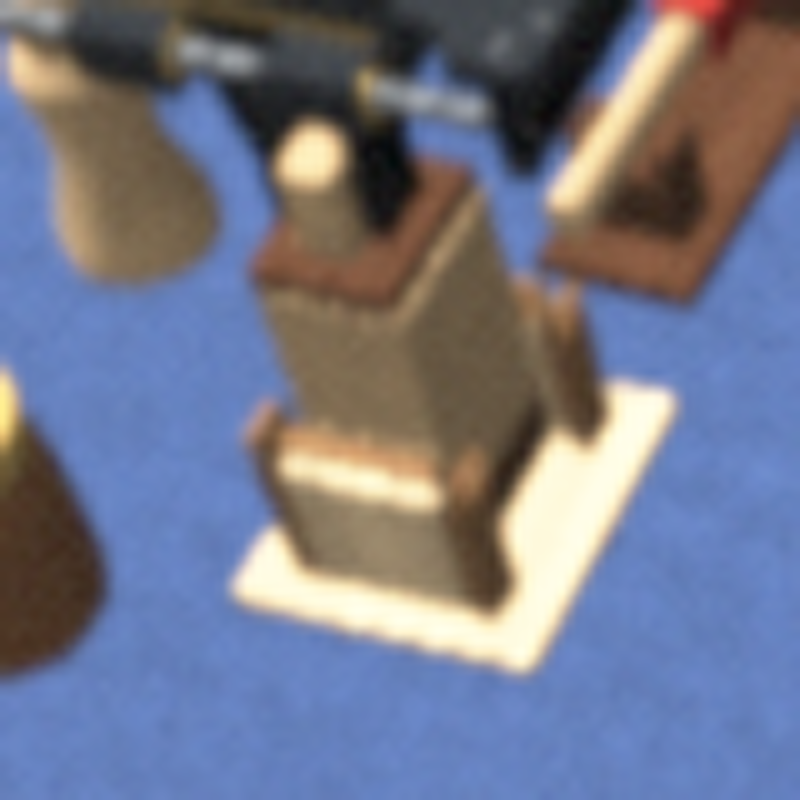

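```bash
python3 -m crank '0 -.02 0 0 -.01 .03 1;0 0 0 0 0 0.02 1;0 0 0 0 0 0 .7;0 0 0 0 0 0 .4;0 0 0 0 0 0 0';python3 -m crank '0 0 0 0 0 0 0;0 0 0 0 0 0 0;0 0 0 0 0 -.5 0;0 0 0 0 0 -.9 0;0 0 0 0 0 -.9 0'
python3 - <<'E'
from h import *
st()
E
python3 -m crank '0 0 0 -.7 -.2 -.3 0;0 0 0 -.7 -.3 0 0;0 0 0 -.6 0 0 0;0 0 0 0 0 0 0'
python3 - <<'E'
from h import *
st();w=cam("wrist","w45"); print(crop(w,(270,125),62,6.4,"w45c")); s=cam("scene","s45f"); print(crop(s,(150,185),40,10,"s45"))
E
```

```text
time: 63.1
position: [0.6036, -0.2999, 0.1423]
tool_rot: [0.995, -0.099, 0.001, 0.002]
ft_force: [0.2, 0.1, -0.0]
grip_width: 0.0288
time: 63.72
position: [0.6015, -0.2982, 0.2312]
tool_rot: [0.995, -0.099, -0.004, -0.001]
ft_force: [-0.7, 0.2, 0.5]
grip_width: 0.0436
t 63.73 pos [ 0.6015 -0.2982  0.2312] w 0.0436 F [-0.7  0.2  0.5]
tool x [ 0.98  -0.198 -0.008] y [-0.198 -0.98  -0.001] z [-0.007  0.003 -1.   ] q [-0.63  0.59  1.29 -0.    1.27  1.14]
time: 64.22
position: [0.5276, -0.2634, 0.2483]
tool_rot: [0.995, -0.099, 0.001, 0.002]
ft_force: [0.2, 0.3, 0.6]
grip_width: 0.0433
t 64.22 pos [ 0.5276 -0.2634  0.2483] w 0.0433 F [0.2 0.3 0.6]
tool x [ 0.98  -0.198  0.002] y [-0.198 -0.98   0.003] z [ 0.001 -0.003 -1.   ] q [-0.65  0.45  1.5  -0.    1.19  1.12]
(208, 63)
(110, 145)
```

View pics/w45c.png

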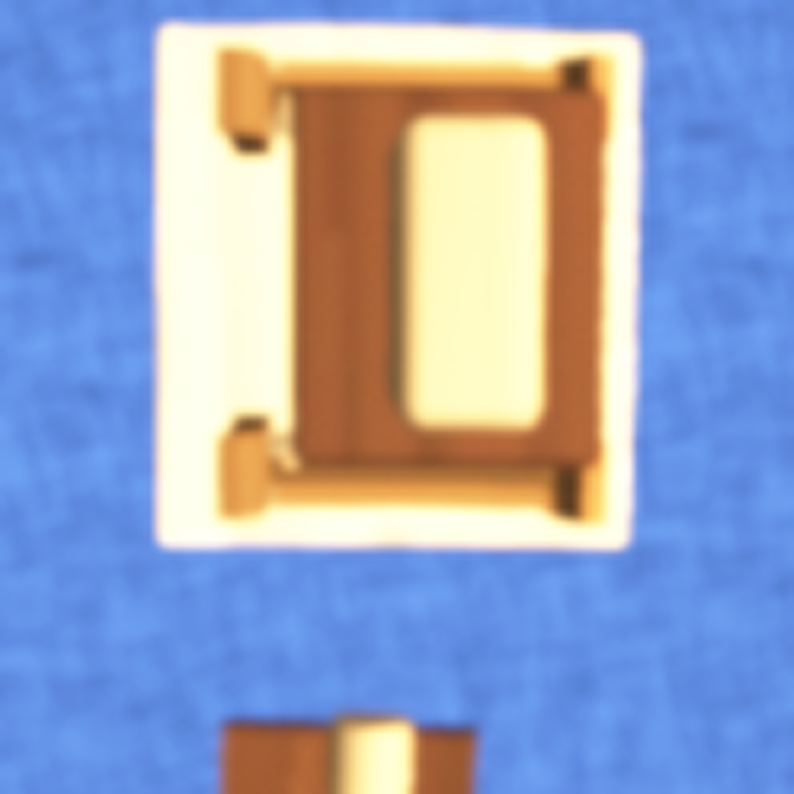

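View pics/s45.png

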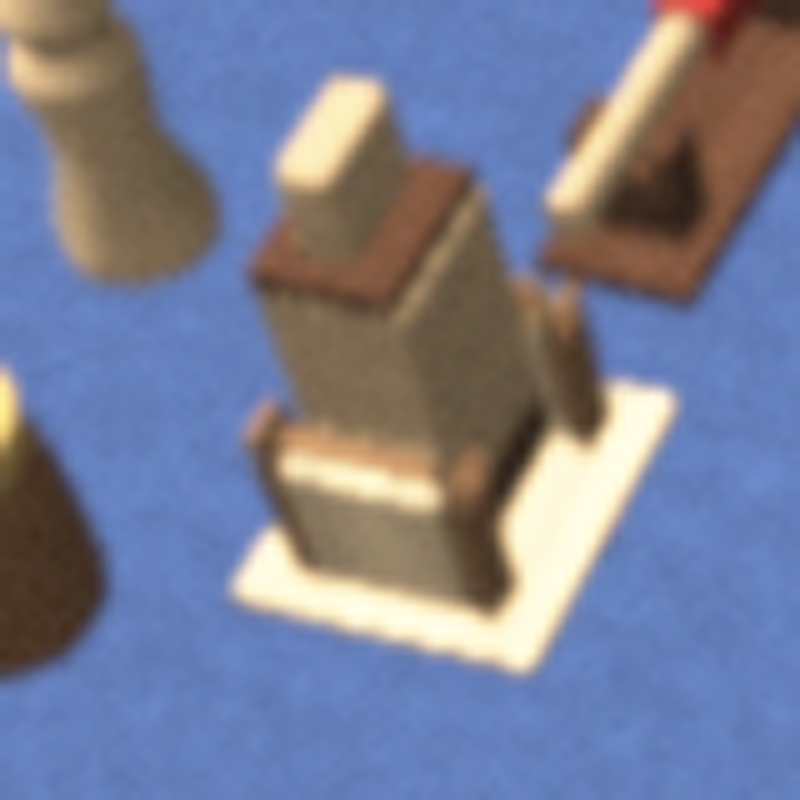

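View pics/s45f.png

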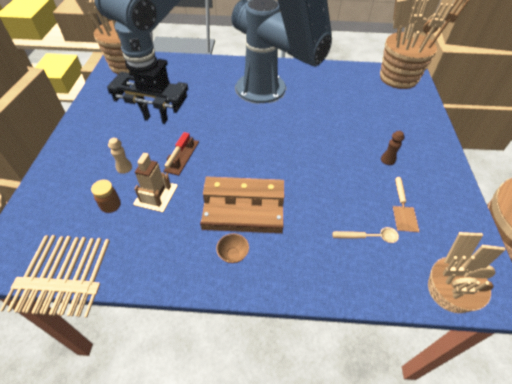

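Run:
```python
from fit import *
w=cam("wrist"); off=(208,63); H=lambda hx,hy,z:[[hx,hy,z],[hx,-hy,z],[-hx,-hy,z],[-hx,hy,z]]
j,e=fit([(w,p,cp(off,6.4,*uv)) for p,uv in zip(H(.055,.05,.006),[(158,23),(640,36),(632,550),(157,548)])],[.6,-.3,-.2]); print("jig",j,abs(e).max())
for dz in (-.004,0,.004):
    q,e=fit([(w,p,cp(off,6.4,*uv)) for p,uv in zip(H(.028,.023,.136+dz)+H(.02,.009,.172+dz),[(295,88),(603,92),(600,467),(296,467),(406,115),(548,115),(546,431),(404,431)])],[.6,-.3,-.2]); print("lid",dz,q,np.sqrt((e**2).mean()), R.from_euler("z",-j[2]).apply(np.r_[q[:2]-j[:2],0])[:2])
s=cam("scene"); off=(110,145)
P=[[.028,.023],[.028,-.023],[-.028,.023]]
for z in (.132,.136,.140):
    obs=[(s,[a,b,z],cp(off,10,*uv)) for (a,b),uv in zip(P,[(385,292),(250,262),(474,173)])]+[(s,[a,b,z+.036],cp(off,10,*uv)) for a,b,uv in ((.02,-.009,(277,172)),(.02,.009,(325,188)),(-.02,.009,(385,85)),(-.02,-.009,(335,75)))]
    q,e=fit(obs,[.6,-.3,-.2]); print("scene lid",z,q,np.sqrt((e**2).mean()))
st()
```

```text
jig [ 0.6025878  -0.30055927 -0.20422933] 1.0004006546294306
lid -0.004 [ 0.60320711 -0.30212099 -0.19386698] 0.47984879586842305 [ 0.00092318 -0.00140366]
lid 0 [ 0.60325401 -0.30182807 -0.19388182] 0.6620100061387363 [ 0.0009097  -0.00110732]
lid 0.004 [ 0.60329095 -0.30151196 -0.19445041] 0.9575220587065227 [ 0.00088176 -0.00079028]
scene lid 0.132 [ 0.59682641 -0.30204045 -0.20947598] 0.5764048714311422
scene lid 0.136 [ 0.60048971 -0.30013995 -0.20915409] 0.606333620648101
scene lid 0.14 [ 0.60415663 -0.29823871 -0.20887648] 0.6380292800217053
t 64.42 pos [ 0.5298 -0.2645  0.248 ] w 0.0434 F [-0.1  0.3 -0.5]
tool x [ 0.98  -0.197  0.004] y [-0.197 -0.98   0.004] z [ 0.003 -0.004 -1.   ] q [-0.65  0.45  1.49 -0.    1.19  1.12]
```

Run:
```python
from h import *
def red(i): 
    m=(i[...,2].astype(int)>150)&(i[...,1]<80)&(i[...,0]<80); v,u=np.where(m[100:200,120:240]); return u.mean()+120,v.mean()+100,len(u)
a=cv2.imread("pics/scene0.png"); b=cv2.imread("pics/s45f.png")
print(red(a),red(b))
d=cv2.absdiff(a,b).max(2); 
g=lambda i:cv2.resize(i[122:182,150:210],(400,400),interpolation=cv2.INTER_CUBIC)
cv2.imwrite("pics/stickcmp.png",np.hstack([g(a),g(b)]))
s=cam("scene"); t=cam("top")
for n in "mill_dark mill_light spoon spatula bowl jar".split(): print(n,spot(s,n)[:1],spot(t,n)[:1])
```

```text
(np.float64(183.65079365079364), np.float64(139.28571428571428), 63) (np.float64(182.89090909090908), np.float64(139.43636363636364), 55)
mill_dark [(0.83, array([0.3999, 0.4574, 0.0697]))] [(0.54, array([0.3861, 0.4586, 0.0902]))]
mill_light [] []
spoon [(0.96, array([0.7062, 0.3523, 0.0163]))] [(0.71, array([0.7059, 0.3784, 0.0106]))]
spatula [(0.67, array([ 0.6101, -0.2918,  0.1392]))] [(0.16, array([ 0.6359, -0.0192,  0.0362]))]
bowl [(0.79, array([ 0.7817, -0.0293,  0.0165]))] [(0.56, array([ 0.7984, -0.0346,  0.02  ]))]
jar [(0.8, array([ 0.6653, -0.4182,  0.0658]))] [(0.8, array([ 0.6531, -0.4183,  0.0864]))]
```

View pics/stickcmp.png

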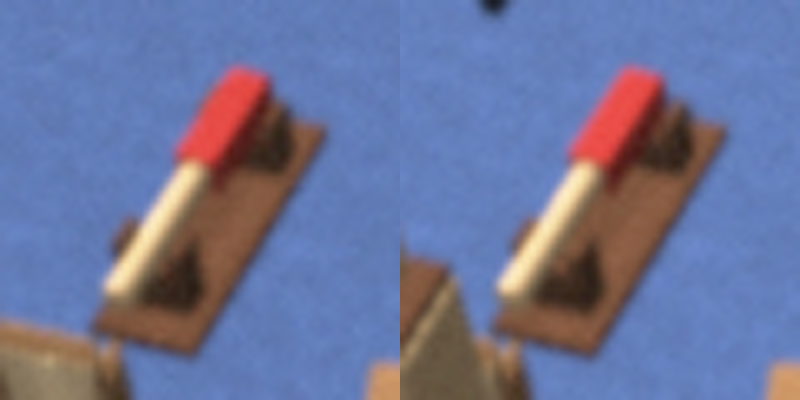

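```bash
python3 -m crank '0 0 0 0 0 0 0;0 0 0 0 0 0 0'
python3 - <<'E'
from h import *
s=cam("scene"); crop(s,(150,185),40,10,"sfin"); st(); print(robot.hand_in())
E
```

```text
time: 65.38
position: [0.5288, -0.264, 0.2481]
tool_rot: [0.995, -0.099, 0.001, 0.002]
ft_force: [-0.3, -0.3, -0.9]
grip_width: 0.0435
t 65.42 pos [ 0.5288 -0.264   0.248 ] w 0.0434 F [0.1 0.5 0.3]
tool x [ 0.98  -0.197  0.003] y [-0.197 -0.98   0.003] z [ 0.002 -0.004 -1.   ] q [-0.65  0.45  1.49 -0.    1.19  1.12]
the job is handed in; nothing more can be done
None
```

View pics/sfin.png

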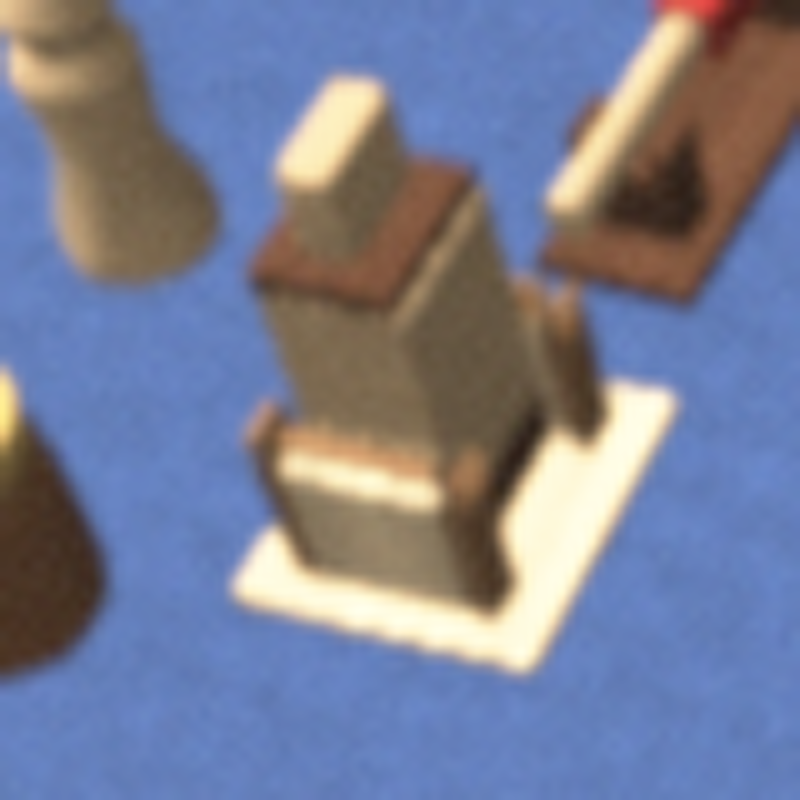

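The tower is built in the jig and the job was handed in at 65 s of the 210 s allowed; no verdict is reported. All three tiers were present. I pushed each one out with the stick, to about 103–106 mm in the block frame. I then laid the stick back in its rest and stacked foot, tiers a, b and c, and the lid.

**Tower:** In the wrist camera the lid reads within about 1.5 mm and 0.01 rad of the jig. Its height fits being home, with the best wrist fit slightly low. Tiers a and b each measured within 2 mm of the jig, and tier c about 1.3 mm. No tilt showed in the pictures.

**Foot:** The wrist view put the foot about 3 mm off in each direction, against a corner lip. That is within the jig's play of about 4 mm and the 6 mm limit, so I did not correct it.

**Stick and other wares:** The stick reads within 2–3 mm of its starting place. The bowl, jar, spoon and dark mill were found within a few millimetres of where they started. In the last check the network missed the pale mill and gave no sensible reading for the spatula. Both stand in the same place in the final scene picture.

**Disagreements:** The cameras disagreed by 1–3 mm, and the wrist camera was about 1 mm off sideways, which I corrected for. I saw no knock to the foot or the lid.

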